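# Turn the set seed slab over onto the cooling rack

### The job

Turn the slab of pressed seed bar over: it lies flat on the chopping block with nothing to hold, so first slide it part-way out over an edge of the block, get under it, turn it and lay it petal side down, flat in the middle of the wire cooling rack and roughly square with it (long side along long side). It is brittle: let it down gently, never drop or throw it, and leave the jar, the bowl and the spatula where they are.

Things in the scene. Friction and masses are not known exactly. Their poses are not given: they have to be found in the camera images.
- slab_center (a point): centre (half-way up) of the loose slab of pressed seed bar: rigid flat tan rectangle, 170 mm along its x, 120 mm along its y, 18 mm thick along its z, about 350 g (0.25 to 0.49 kg). Its +z face (up at the start) is sprinkled with dark petals, the -z face is plain and smooth. It slides under a light push (a few newtons) and may slip back along its support if one edge is lifted steeply. It starts flat on the chopping block, wholly inside the block's top
- block_top (a point): centre of the top face of the fixed wooden chopping block, 100 mm above the table; the block is 280 mm along its x, 220 mm along its y and plumb-sided, on four short feet (12 mm). It stands left or right of the robot's centre line, the rack on the other side, with a free gap of about 120 mm or more between them; its y axis points roughly to (or away from) the rack
- rack_top (a point): centre of the top plane of the fixed wire cooling rack, 40 mm above the table; outline 300 mm along its x, 220 mm along its y; 4 mm wires along its y every 20 mm, no raised rim
- jar: amber glass jar with steel lid, 74 mm across, 120 mm tall, beyond the gap; origin at the centre of its underside; must stay put
- bowl: white bowl, 110 mm across, 55 mm high; origin at the centre of its underside; must stay put
- spatula: kitchen spatula about 280 mm long lying on the table, along its own x; origin near the middle of its length; must stay put
Mind the look-alikes: they are no part of the job. What is shaped like the part that bears slab_center but pink or yellow is not meant.

How it is judged:
By the outcome, as a careful person would: the job done as asked, in the order asked, and still so for the second after the job is handed in, with the robot touching nothing.
It also fails if it takes over 72 s, if anything falls off the work surface, if the arm or the gripper's body presses on something with over 40 N, if the wrist force passes 120 N, or if a joint passes its speed limit or range.

### The arm

A 7-joint arm with a two-finger parallel gripper is mounted at the origin on the work surface. World frame = base frame: x ahead of the robot, y to its left, z up, the work surface at z = 0. Lengths are in mm, angles in rad, forces in N, time in s.
With the tool pointing down it reaches from about 350 to 900 mm from the base axis. Payload 8.1 kg.
Tool frame: the origin (TCP) lies at the very end of the fingers, on their centre line; the grasp point (between the pads) lies 19 mm behind it; z points along the fingers, y is the direction in which the jaws open and shut (so a half turn about z gives the same grasp; the last joint's range is limited). The gripper opens to 85 mm and grips with 20 to 120 N. Pads are 22 mm wide; open, the fingers measure 114 mm over their backs; the gripper's body (76 mm by 85 mm) begins 54 mm behind the grasp point. The pads swing forward as they close: fully open they stand 13 mm farther back than shut.
Start: joints at [-1.331, 0.434, 0.025, 1.573, -0.012, 1.134, -0.075], TCP at [210.106, 588.64, 231.323] pointing down, gripper open.
Joint ranges: [-2.62, 2.62], [-0.44, 2.09], [-1.27, 1.32], [0.08, 2.57], [-1.32, 4.46], [0.12, 2], [-2.74, 2.74]. Speed limits (rad/s): [2.22, 2.22, 3.01, 3.01, 3.14, 3.14, 3.14].

### API

Orientations are given as a rotation vector (axis times angle).
In Python, from station import read_state, get_image, camera_info, close_job gives the robot as it stands.
- The arm moves only by the tool jog_arm, never from a script. Its argument "steps" is a list of rows, each an object with "translation": the shift along the tool's x, y, z in cm, a list of three; "delta_rot": the turn, a rotation vector about the tool's x, y, z in rad, a list of three; "grip": the gripper command: -1 is fully open, 1 is shut, values between are in proportion. In form: [{"translation": [tx, ty, tz], "delta_rot": [rx, ry, rz], "grip": grip}, ...]. A call has 1 to 10 rows; each row shifts and turns the pose as measured when the row begins, along the tool's axes as they then stand; what a row does not reach is not made up. A row lasts 1/8 s, in which the tool goes at most 62.5 mm and 10.7 degrees, less where a joint would pass 70% of its speed; a pose out of reach is approached as far as the arm can. A call with a gripper value outside its range is refused whole. The fingers move at their own pace and stop on an object; "force" is the grip in N (left out, the last holds). Time passes only in rows, so rows that do not move let the fingers close. It gives the time, the measured TCP pose, the force and the opening at its end, in the units of the state.
- read_state(): the state, without advancing time (a new reading comes with each control period).
- get_image(name): name is "scene" or "top"; returns (picture, depth): 480x640x3 uint8, red, green, blue; 480x640 float32, mm along the optical axis (not along the pixel's ray), 0 where there is no reading.
- camera_info(name): a dict with "fx", "fy", "cx", "cy" (pixels), "position" and "orientation" of the camera in the world. Camera axes: x right, y up, looking along -z (the intrinsics and any distortion apply to the point x, -y, -z); pixel columns grow to the right and rows downward; lengths in mm; the calibration is good to about 2 mm. A picture is of the moment at which its call begins. camera_info takes no time and is no camera call.
- close_job(): hands the job in, once; it reports no verdict.
The state is a dict: "time": time; "joints": joint angles; "joint_vel": joint speeds; "joint_efforts": joint torques, N m; "tcp_pos": TCP position; "orientation": TCP orientation; "wrist_force": force on the tool from outside, world axes, zero at the start; "torque": the same for the moment, N m; "opening": finger opening in mm.
Only numpy, scipy, OpenCV 4.12 (cv2) and the standard library are available. Lean on these libraries where they do the work, as an engineer would, in place of code of your own. Each camera call takes 0.05 s, during which the arm holds its last target.

## Working session

There is one attempt and no reset: what is moved stays moved. The work goes in short steps, Python scripts to look and compute and a tool call to move; the robot and the scene stay as the last step left them, time stands still between calls to the robot, and variables do not carry over. Pictures are saved under pics/ and viewed, and the job is handed in when it is done.

Besides the shell and the picture viewer there is one more tool, called by a JSON object that holds its "fn" and its "kwargs", one argument or row to a line. jog_arm: Moves the arm, as the interface text tells. Its arguments: {"type":"object","properties":{"steps":{"type":"array"},"force":{"type":"number"}},"required":["steps"]}

```bash
mkdir -p pics; ls; python3 - <<'E'
from station import *
import cv2,numpy as np
print(read_state())
for n in("scene","top"):
    c=camera_info(n);print(n,c)
    p,d=get_image(n);cv2.imwrite(f"pics/{n}0.png",p[:,:,::-1]);np.save(f"pics/{n}0.npy",d);np.save(f"pics/{n}0rgb.npy",p)
E
```

```text
pics
{'time': 0.0, 'joints': array([-1.3305767 ,  0.43524149,  0.02497168,  1.57413015, -0.01159484,
        1.13398249, -0.07510272]), 'joint_vel': array([ 0.00098369,  0.00014203,  0.00066423, -0.00133532,  0.00048086,
       -0.00030139,  0.00010766]), 'joint_efforts': array([-6.96466632e-04, -6.70472217e+01,  1.02445062e+00, -3.16210127e+01,
        1.54310977e-02,  1.24879566e-02,  6.52007643e-06]), 'tcp_pos': array([209.97124236, 588.12327898, 230.50166772]), 'orientation': array([-5.35952651e-01, -3.09540982e+00,  2.53148134e-03]), 'wrist_force': array([-0.07884996,  1.04099186, -0.55867393]), 'torque': array([ 0.03769773, -0.01452545, -0.04212734]), 'opening': 85.49126426255057}
scene {'fx': 582.7199724420944, 'fy': 582.7199724420944, 'cx': 310.8727490356161, 'cy': 234.04702929818214, 'position': array([1167.01810168, -488.44344683,  999.35203533]), 'orientation': array([0.68412034, 0.35743962, 0.89302624])}
top {'fx': 528.595503566031, 'fy': 528.595503566031, 'cx': 314.35903599881755, 'cy': 233.40589382403056, 'position': array([ 325.12335619,   10.51626927, 1167.5368961 ]), 'orientation': array([ 0.10473146, -0.10424932, -1.58329631])}
```

View pics/scene0.png

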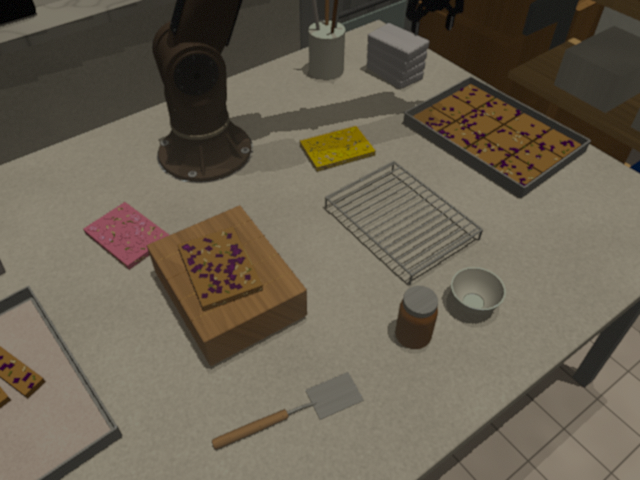

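View pics/top0.png

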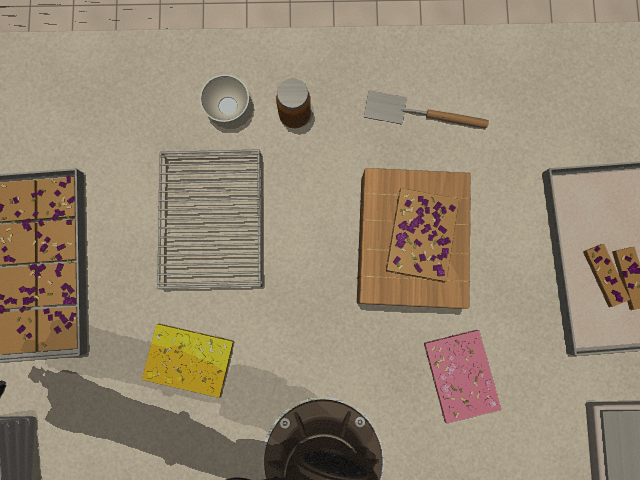

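The top view shows the rack around (210,220), the block around (415,238) and the slab on it around (422,235). The jar is at (293,103), the bowl at (225,100) and the spatula at (425,112). The yellow and pink slabs are the decoys. Next I'll measure.

```bash
cat > h.py <<'E'
from station import *
import cv2,numpy as np
from scipy.spatial.transform import Rotation as R
def ray(n,u,v):
    c=camera_info(n);M=R.from_rotvec(c["orientation"]).as_matrix()
    d=M@np.array([(u-c["cx"])/c["fx"],-(v-c["cy"])/c["fy"],-1.])
    return np.array(c["position"]),d
def plane(n,u,v,z):
    o,d=ray(n,u,v);return o+d*(z-o[2])/d[2]
def tri(uv1,uv2):
    A=np.zeros((3,3));b=np.zeros(3);L=[]
    for n,uv in(("top",uv1),("scene",uv2)):
        o,d=ray(n,*uv);d=d/np.linalg.norm(d);P=np.eye(3)-np.outer(d,d);A+=P;b+=P@o;L.append(P)
    x=np.linalg.solve(A,b);return x
def proj(n,p):
    c=camera_info(n);M=R.from_rotvec(c["orientation"]).as_matrix()
    q=M.T@(np.array(p)-c["position"]);return c["cx"]+c["fx"]*q[0]/-q[2],c["cy"]-c["fy"]*q[1]/-q[2]
E
python3 - <<'E'
from h import *
t=cv2.imread("pics/top0.png");s=cv2.imread("pics/scene0.png")
a=cv2.resize(t[155:320,350:480],None,fx=4,fy=4,interpolation=2)[:600]
cv2.imwrite("pics/t1.png",cv2.resize(t[160:315,350:480],(520,600),interpolation=2)[:, :])
cv2.imwrite("pics/s1.png",cv2.resize(s[200:360,140:320],(675,600),interpolation=2))
cv2.imwrite("pics/s2.png",cv2.resize(s[155:290,315:490],(778,600),interpolation=2))
cv2.imwrite("pics/t2.png",cv2.resize(t[145:295,150:270],(480,600),interpolation=2))
E
```

```text
(no output)
```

View pics/t1.png

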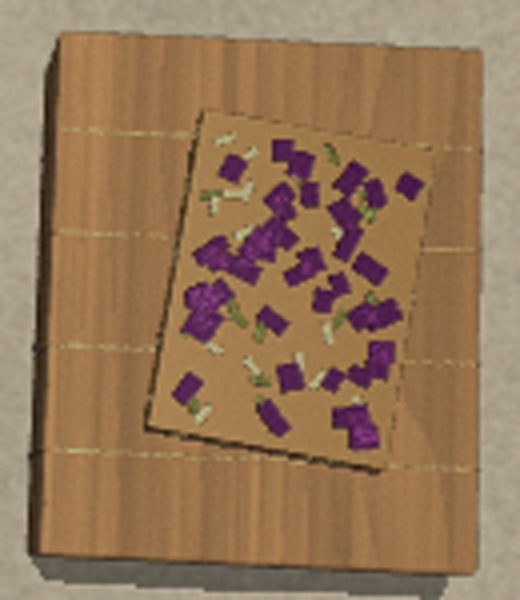

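View pics/s1.png

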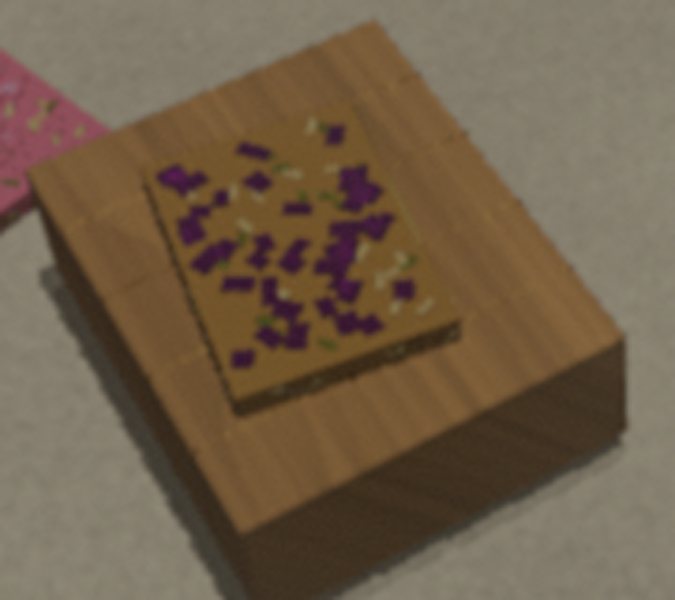

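View pics/s2.png

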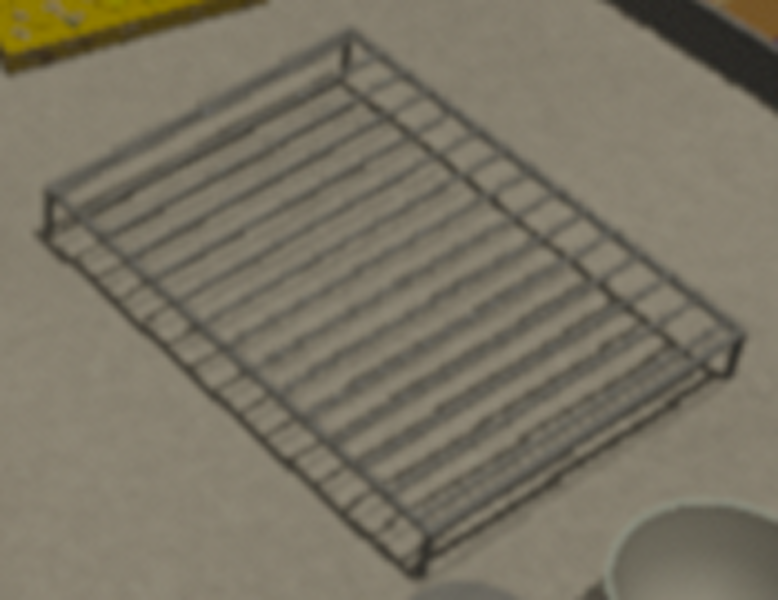

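View pics/t2.png

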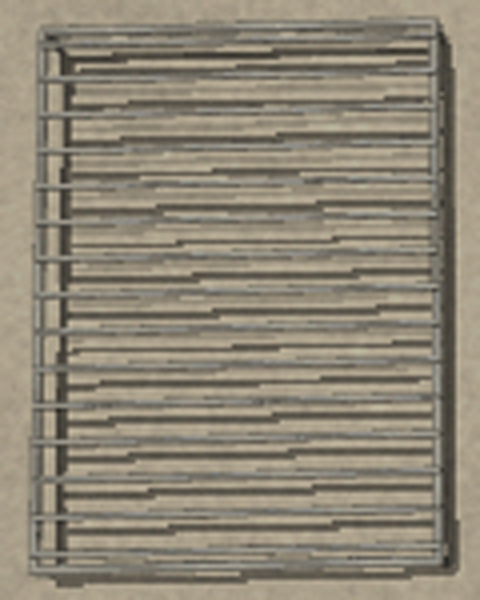

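```bash
python3 - <<'E'
from h import *
np.set_printoptions(precision=1,suppress=True)
T=dict(block=[(60,32),(482,48),(476,574),(33,552)],slab=[(203,110),(435,148),(380,466),(147,428)],rack=[(43,33),(435,20),(440,567),(33,572)])
S=dict(block=[(625,338),(240,533),(30,175),(375,20)],slab=[(460,322),(237,402),(147,175),(350,105)],rack=[(743,335),(427,535),(50,190),(350,32)])
dt=np.load("pics/top0.npy");
H=dict(block=100,slab=118,rack=40)
for k in T:
    P=[];Q=[];Q2=[]
    for a,b in zip(T[k],S[k]):
        ua=(a[0]/4+350,a[1]/3.871+160) if k!="rack" else (a[0]/4+150,a[1]/4+145)
        ub=(b[0]/3.75+140,b[1]/3.75+200) if k!="rack" else (b[0]/4.4457+315,b[1]/4.444+155)
        P.append(tri(ua,ub));Q.append(plane("top",*ua,H[k]));Q2.append(plane("scene",*ub,H[k]))
    for n,X in(("tri",P),("top",Q),("scene",Q2)):
        X=np.array(X);print(k,n,X.mean(0),"len",np.linalg.norm(X[0]-X[3]),np.linalg.norm(X[1]-X[2]),np.linalg.norm(X[0]-X[1]),"yaw longside deg",np.degrees(np.arctan2(*((X[0]-X[3])+(X[1]-X[2]))[[1,0]])))
        if n!="scene":print(X)
for n,u,v in(("jar",293,90),("bowl",225,85),):print(n,plane("top",u,v,120 if n=="jar" else 55))
E
```

```text
block tri [ 458.1 -197.1   95.5] len 278.23465604013325 278.3332663365162 218.5207967312528 yaw longside deg -3.925122981801326
[[ 603.4  -97.6   95.5]
 [ 590.5 -315.7   98.4]
 [ 312.8 -297.5   92.9]
 [ 325.9  -77.7   95. ]]
block top [ 457.8 -196.3  100. ] len 276.4190687290222 278.6614236478483 218.27692527337882 yaw longside deg -4.047200316021236
[[ 602.2  -97.1  100. ]
 [ 590.1 -315.1  100. ]
 [ 312.1 -297.   100. ]
 [ 326.6  -76.   100. ]]
block scene [ 462.  -198.6  100. ] len 277.1322524809573 271.3313526402385 217.1184723801566 yaw longside deg -3.850660985385797
slab tri [ 461.7 -208.2  112.3] len 169.8622392077208 168.9241676987215 118.62761341040093 yaw longside deg -11.712056094799925
[[ 555.9 -167.2  112.9]
 [ 533.4 -283.6  114.7]
 [ 368.1 -248.8  110.4]
 [ 389.4 -133.2  111. ]]
slab top [ 460.9 -207.4  118. ] len 169.25976457597156 168.77541943634102 118.46672255149969 yaw longside deg -11.86667438734094
[[ 554.6 -166.6  118. ]
 [ 532.6 -283.   118. ]
 [ 367.6 -247.3  118. ]
 [ 388.8 -132.7  118. ]]
slab scene [ 466.6 -209.7  118. ] len 166.99138656109108 164.10713038830835 117.79127877081636 yaw longside deg -11.63218990947797
rack tri [513.8 238.3  31.2] len 297.3883015298972 299.8853819984228 218.47279173410155 yaw longside deg 0.20660658004380367
[[661.8 348.1  31. ]
 [664.3 129.7  33.6]
 [364.5 129.4  29.3]
 [364.4 346.2  30.8]]
rack top [512.  235.9  40. ] len 294.7219282300356 299.3812837795504 215.393068615299 yaw longside deg 0.38265271798305894
[[658.5 344.6  40. ]
 [662.6 129.2  40. ]
 [363.2 126.9  40. ]
 [363.8 342.9  40. ]]
rack scene [520.2 232.5  40. ] len 294.63202051426754 293.4908802737092 216.13671091072183 yaw longside deg 0.35703638348792655
jar [765.8  49.6 120. ]
bowl [807.1 202.   55. ]
```

```bash
cat >> h.py <<'E'
from scipy.spatial.transform import Slerp
def Rt(zdir,ydir):
    z=np.array(zdir,float);z/=np.linalg.norm(z);y=np.array(ydir,float);y-=z*(y@z);y/=np.linalg.norm(y)
    return R.from_matrix(np.c_[np.cross(y,z),y,z])
def path(p1,R1,n,grip,p0=None,R0=None):
    s=read_state()
    if p0 is None:p0=s["tcp_pos"];R0=R.from_rotvec(s["orientation"])
    p0=np.array(p0);p1=np.array(p1)
    w=(R0.inv()*R1).as_rotvec();out=[]
    for i in range(n):
        Ri=R0*R.from_rotvec(w*i/n)
        t=Ri.inv().apply((p1-p0)/n)/10
        print('{"translation":[%.2f,%.2f,%.2f],"delta_rot":[%.3f,%.3f,%.3f],"grip":%g}'%(*t,*(w/n),grip))
def st():
    s=read_state();M=R.from_rotvec(s["orientation"]).as_matrix()
    np.set_printoptions(precision=3,suppress=True)
    print("t",round(s["time"],3),"j",s["joints"],"p",s["tcp_pos"].round(1),"F",s["wrist_force"].round(1),"T",s["torque"].round(2),"open",round(s["opening"],1));print("x",M[:,0],"y",M[:,1],"z",M[:,2])
    import json
    open("log.txt","a").write(json.dumps([list(map(float,s["joints"])),list(map(float,s["tcp_pos"])),list(map(float,s["orientation"]))])+"\n")
    return s
E
python3 - <<'E'
from h import *
dt=np.load("pics/top0.npy");ds=np.load("pics/scene0.npy")
def dp(n,d,u,v):
    o,r=ray(n,u,v);return o+r*d[v,u]
for u,v in[(380,180),(380,290),(460,290),(420,230),(430,260),(300,200),(163,220),(200,400)]:print(dp("top",dt,u,v))
for u,v in[(215,260),(230,330),(280,290),(350,300)]:print("s",dp("scene",ds,u,v))
st()
a=np.radians(-11.8)
path([480,100,260],Rt([0,0,-1],[np.cos(a),np.sin(a),0]),10,-1)
E
```

```text
[ 577.16534661 -127.56490643   98.93596581]
[ 351.05671062 -120.34365313   99.92407548]
[ 348.65886625 -281.08465324   99.45530226]
[ 469.18529561 -202.32180728  116.5866246 ]
[ 408.55176345 -219.66988055  116.88306251]
[556.58889686  40.74500376   3.54526953]
[ 5.16477195e+02  3.47831408e+02 -2.13015334e-01]
[124.88169432 260.19711737  -2.51940141]
s [ 447.93211826 -209.23083958  116.42078779]
s [ 593.7230015  -264.00761383   94.99129472]
s [ 575.02349038 -140.47199304   99.38556481]
s [619.8199681    1.72220291   0.88142545]
t 0.1 j [-1.331  0.435  0.025  1.574 -0.012  1.134 -0.075] p [210.  588.2 230.6] F [-1.  -0.6 -0.1] T [ 0.03  0.01 -0.03] open 85.2
x [-0.942  0.336 -0.   ] y [ 0.336  0.942 -0.001] z [-0.    -0.001 -1.   ]
{"translation":[-4.18,-3.69,-0.29],"delta_rot":[-0.000,0.000,0.143],"grip":-1}
{"translation":[-4.67,-3.05,-0.29],"delta_rot":[-0.000,0.000,0.143],"grip":-1}
{"translation":[-5.06,-2.36,-0.29],"delta_rot":[-0.000,0.000,0.143],"grip":-1}
{"translation":[-5.34,-1.61,-0.29],"delta_rot":[-0.000,0.000,0.143],"grip":-1}
{"translation":[-5.52,-0.83,-0.29],"delta_rot":[-0.000,0.000,0.143],"grip":-1}
{"translation":[-5.58,-0.03,-0.29],"delta_rot":[-0.000,0.000,0.143],"grip":-1}
{"translation":[-5.53,0.77,-0.29],"delta_rot":[-0.000,0.000,0.143],"grip":-1}
{"translation":[-5.36,1.55,-0.29],"delta_rot":[-0.000,0.000,0.143],"grip":-1}
{"translation":[-5.08,2.30,-0.29],"delta_rot":[-0.000,0.000,0.143],"grip":-1}
{"translation":[-4.70,3.00,-0.29],"delta_rot":[-0.000,0.000,0.143],"grip":-1}
```

{"fn": "jog_arm", "kwargs": {
  "steps": [
    {"translation": [-4.2,-3.7,-0.3],"delta_rot": [0,0,0.143],"grip": -1},
    {"translation": [-4.7,-3.0,-0.3],"delta_rot": [0,0,0.143],"grip": -1},
    {"translation": [-5.1,-2.4,-0.3],"delta_rot": [0,0,0.143],"grip": -1},
    {"translation": [-5.3,-1.6,-0.3],"delta_rot": [0,0,0.143],"grip": -1},
    {"translation": [-5.5,-0.8,-0.3],"delta_rot": [0,0,0.143],"grip": -1},
    {"translation": [-5.6,0,-0.3],"delta_rot": [0,0,0.143],"grip": -1},
    {"translation": [-5.5,0.8,-0.3],"delta_rot": [0,0,0.143],"grip": -1},
    {"translation": [-5.4,1.5,-0.3],"delta_rot": [0,0,0.143],"grip": -1},
    {"translation": [-5.1,2.3,-0.3],"delta_rot": [0,0,0.143],"grip": -1},
    {"translation": [-4.7,3.0,-0.3],"delta_rot": [0,0,0.143],"grip": -1}
  ]
}}

```text
time: 1.35
tcp_pos: [476.8, 83.5, 259.0]
orientation: [-2.47, -1.94, 0.007]
wrist_force: [0.7, -0.1, 0.6]
opening: 85.4
```

```bash
python3 - <<'E'
from h import *
st()
a=np.radians(-11.8)
path([452,-318,200],Rt([0,0,-1],[np.cos(a),np.sin(a),0]),10,-1)
E
```

```text
t 1.35 j [-0.749  0.184  0.553  1.895 -0.107  1.096 -0.394] p [476.8  83.5 259. ] F [ 0.7 -0.1  0.6] T [ 0.07 -0.04  0.03] open 85.4
x [ 0.237  0.971 -0.003] y [ 0.971 -0.237 -0.003] z [-0.004 -0.002 -1.   ]
{"translation":[-3.96,0.71,0.60],"delta_rot":[-0.000,0.000,-0.003],"grip":-1}
{"translation":[-3.96,0.70,0.60],"delta_rot":[-0.000,0.000,-0.003],"grip":-1}
{"translation":[-3.96,0.69,0.60],"delta_rot":[-0.000,0.000,-0.003],"grip":-1}
{"translation":[-3.97,0.67,0.60],"delta_rot":[-0.000,0.000,-0.003],"grip":-1}
{"translation":[-3.97,0.66,0.60],"delta_rot":[-0.000,0.000,-0.003],"grip":-1}
{"translation":[-3.97,0.65,0.59],"delta_rot":[-0.000,0.000,-0.003],"grip":-1}
{"translation":[-3.97,0.63,0.59],"delta_rot":[-0.000,0.000,-0.003],"grip":-1}
{"translation":[-3.97,0.62,0.59],"delta_rot":[-0.000,0.000,-0.003],"grip":-1}
{"translation":[-3.98,0.61,0.59],"delta_rot":[-0.000,0.000,-0.003],"grip":-1}
{"translation":[-3.98,0.59,0.59],"delta_rot":[-0.000,0.000,-0.003],"grip":-1}
```

{"fn": "jog_arm", "kwargs": {
  "steps": [
    {"translation": [-3.8,0.6,0.7],"delta_rot": [0,0,-0.004],"grip": -1},
    {"translation": [-3.8,0.6,0.7],"delta_rot": [0,0,-0.004],"grip": -1},
    {"translation": [-3.8,0.6,0.7],"delta_rot": [0,0,-0.004],"grip": -1},
    {"translation": [-3.8,0.6,0.7],"delta_rot": [0,0,-0.004],"grip": -1},
    {"translation": [-3.8,0.6,0.7],"delta_rot": [0,0,-0.004],"grip": -1},
    {"translation": [-3.8,0.6,0.7],"delta_rot": [0,0,-0.004],"grip": -1},
    {"translation": [-3.8,0.6,0.7],"delta_rot": [0,0,-0.004],"grip": -1},
    {"translation": [-3.8,0.6,0.7],"delta_rot": [0,0,-0.004],"grip": -1},
    {"translation": [-3.8,0.6,0.7],"delta_rot": [0,0,-0.004],"grip": -1},
    {"translation": [-1.5,0.2,0.5],"delta_rot": [0,0,0],"grip": -1}
  ]
}}

```text
time: 2.6
tcp_pos: [448.9, -291.5, 189.0]
orientation: [-2.44, -1.978, 0.008]
wrist_force: [0.3, 0.2, 0.7]
opening: 85.5
```

```bash
python3 - <<'E'
from h import *
st()
a=np.radians(-11.8)
path([445,-291,125],Rt([0,0,-1],[np.cos(a),np.sin(a),0]),4,-1)
E
```

```text
t 2.6 j [-0.039  0.379  0.689  1.886 -0.281  0.978  0.565] p [ 448.9 -291.5  189. ] F [0.3 0.2 0.7] T [ 0.   -0.04  0.07] open 85.5
x [ 0.207  0.978 -0.004] y [ 0.978 -0.207 -0.004] z [-0.004 -0.003 -1.   ]
{"translation":[-0.00,-0.09,1.60],"delta_rot":[-0.001,0.001,-0.001],"grip":-1}
{"translation":[-0.00,-0.09,1.60],"delta_rot":[-0.001,0.001,-0.001],"grip":-1}
{"translation":[-0.01,-0.10,1.60],"delta_rot":[-0.001,0.001,-0.001],"grip":-1}
{"translation":[-0.01,-0.10,1.60],"delta_rot":[-0.001,0.001,-0.001],"grip":-1}
```

{"fn": "jog_arm", "kwargs": {
  "steps": [
    {"translation": [0,-0.1,1.6],"delta_rot": [0,0,0],"grip": -1},
    {"translation": [0,-0.1,1.6],"delta_rot": [0,0,0],"grip": -1},
    {"translation": [0,-0.1,1.6],"delta_rot": [0,0,0],"grip": -1},
    {"translation": [0,-0.1,1.6],"delta_rot": [0,0,0],"grip": -1},
    {"translation": [0,0,1.4],"delta_rot": [0,0,0],"grip": -1},
    {"translation": [0,0,0.4],"delta_rot": [0,0,0],"grip": -1}
  ]
}}

```text
time: 3.35
tcp_pos: [443.6, -286.7, 99.6]
orientation: [-2.434, -1.978, 0.01]
wrist_force: [0.2, 0.3, 0.4]
opening: 85.4
```

```bash
python3 - <<'E'
from h import *
st()
for n in("scene","top"):
    p,d=get_image(n);cv2.imwrite(f"pics/{n}1.png",p[:,:,::-1])
    if n=="top":cv2.imwrite("pics/t3.png",cv2.resize(p[150:330,340:500,::-1],(533,600),interpolation=2))
    else:cv2.imwrite("pics/s3.png",cv2.resize(p[150:370,120:320,::-1],(545,600),interpolation=2))
E
```

```text
t 3.35 j [ 0.026  0.489  0.613  1.989 -0.385  0.787  0.656] p [ 443.6 -286.7   99.6] F [0.2 0.3 0.4] T [-0.02 -0.   -0.01] open 85.4
x [ 0.204  0.979 -0.002] y [ 0.979 -0.204 -0.008] z [-0.008  0.    -1.   ]
```

View pics/s3.png

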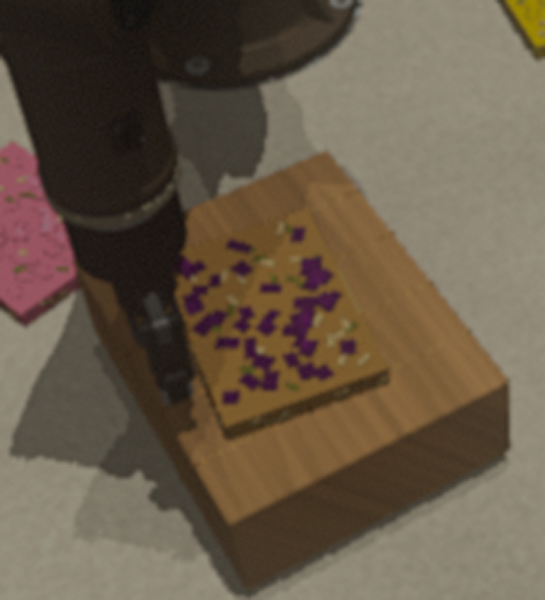

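View pics/t3.png

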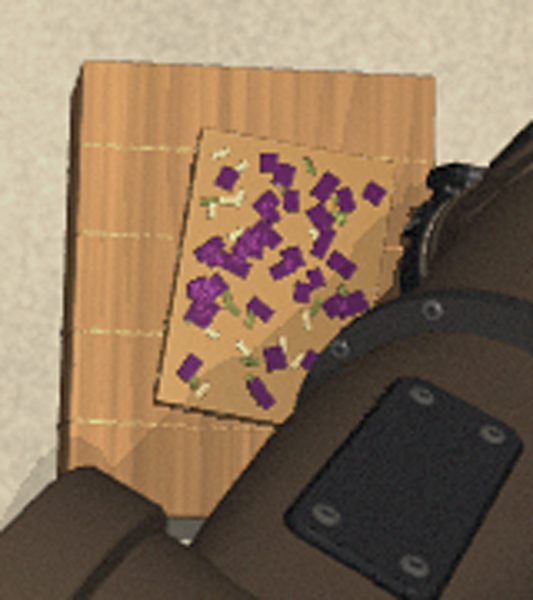

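The tips are just beside the slab's -y edge (scene crop around 175,390) and there's no contact at TCP z 99.6, so the open tips sit higher than the TCP, as the text says. I'll descend a little more while watching the force.

{"fn": "jog_arm", "kwargs": {
  "steps": [
    {"translation": [-0.2,0,0.4],"delta_rot": [0,0,0],"grip": -1},
    {"translation": [0,0,0.3],"delta_rot": [0,0,0],"grip": -1},
    {"translation": [0,0,0.1],"delta_rot": [0,0,0],"grip": -1}
  ]
}}

```text
time: 3.82
tcp_pos: [444.2, -289.8, 93.0]
orientation: [-2.436, -1.98, 0.008]
wrist_force: [-0.4, 0.0, -0.4]
opening: 85.6
```

```bash
python3 - <<'E'
from h import *
st()
E
```

```text
t 3.825 j [ 0.038  0.5    0.605  1.992 -0.396  0.772  0.669] p [ 444.2 -289.8   93. ] F [-0.4  0.  -0.4] T [-0.02 -0.01 -0.  ] open 85.6
x [ 0.205  0.979 -0.002] y [ 0.979 -0.205 -0.005] z [-0.005 -0.001 -1.   ]
```

{"fn": "jog_arm", "kwargs": {
  "steps": [
    {"translation": [0.8,0,0],"delta_rot": [0,0,0],"grip": -1},
    {"translation": [0.6,0,0],"delta_rot": [0,0,0],"grip": -1},
    {"translation": [0.6,0,0],"delta_rot": [0,0,0],"grip": -1},
    {"translation": [0.6,0,0],"delta_rot": [0,0,-0.02],"grip": -1},
    {"translation": [0.6,0,0],"delta_rot": [0,0,-0.02],"grip": -1},
    {"translation": [0.6,0,0],"delta_rot": [0,0,-0.02],"grip": -1},
    {"translation": [0.6,0,0],"delta_rot": [0,0,-0.02],"grip": -1},
    {"translation": [0.6,0,0],"delta_rot": [0,0,-0.02],"grip": -1}
  ]
}}

```text
time: 4.82
tcp_pos: [454.1, -237.8, 93.2]
orientation: [-2.328, -2.108, 0.007]
wrist_force: [0.9, -2.0, -1.1]
opening: 85.6
```

```bash
python3 - <<'E'
from h import *
st()
p,d=get_image("scene");cv2.imwrite("pics/s4.png",cv2.resize(p[150:370,120:320,::-1],(545,600),interpolation=2))
E
```

```text
t 4.825 j [-0.053  0.468  0.582  2.034 -0.368  0.745  0.655] p [ 454.1 -237.8   93.2] F [ 0.9 -2.  -1.1] T [-0.25 -0.04  0.  ] open 85.6
x [ 0.099  0.995 -0.003] y [ 0.995 -0.099 -0.004] z [-0.004 -0.002 -1.   ]
```

View pics/s4.png

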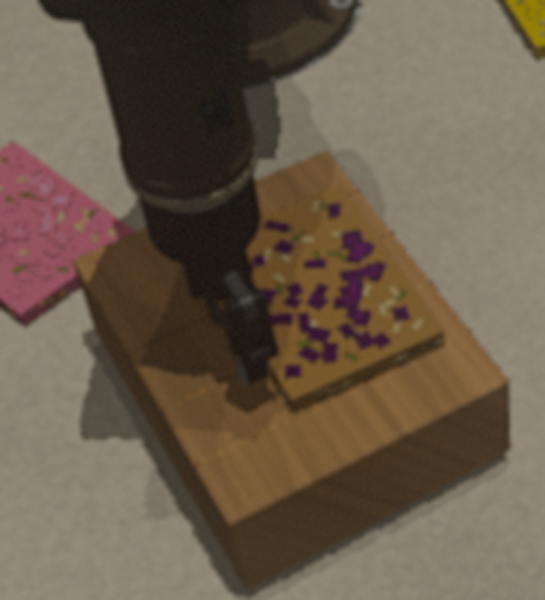

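The slab is sliding squarely ahead of the fingers at about 2 N, so I'll keep pushing.

{"fn": "jog_arm", "kwargs": {
  "steps": [
    {"translation": [0.6,0,0],"delta_rot": [0,0,-0.02],"grip": -1},
    {"translation": [0.6,0,0],"delta_rot": [0,0,-0.01],"grip": -1},
    {"translation": [0.6,0,0],"delta_rot": [0,0,0],"grip": -1},
    {"translation": [0.6,0,0],"delta_rot": [0,0,0],"grip": -1},
    {"translation": [0.6,0,0],"delta_rot": [0,0,0],"grip": -1},
    {"translation": [0.6,0,0],"delta_rot": [0,0,0],"grip": -1},
    {"translation": [0.6,0,0],"delta_rot": [0,0,0],"grip": -1},
    {"translation": [0.5,0,0],"delta_rot": [0,0,0],"grip": -1},
    {"translation": [0.3,0,0],"delta_rot": [0,0,0],"grip": -1}
  ]
}}

```text
time: 6.0
tcp_pos: [458.0, -184.2, 93.3]
orientation: [-2.293, -2.146, 0.007]
wrist_force: [-0.4, -2.0, 0.6]
opening: 85.3
```

```bash
python3 - <<'E'
from h import *
st()
p,d=get_image("scene");cv2.imwrite("pics/s5.png",cv2.resize(p[150:370,120:320,::-1],(545,600),interpolation=2))
p,d=get_image("top");cv2.imwrite("pics/t5.png",cv2.resize(p[150:330,340:500,::-1],(533,600),interpolation=2))
E
```

```text
t 6.0 j [-0.162  0.44   0.578  2.078 -0.354  0.722  0.577] p [ 458.  -184.2   93.3] F [-0.4 -2.   0.6] T [-0.42  0.02 -0.  ] open 85.3
x [ 0.066  0.998 -0.003] y [ 0.998 -0.066 -0.004] z [-0.004 -0.003 -1.   ]
```

View pics/s5.png

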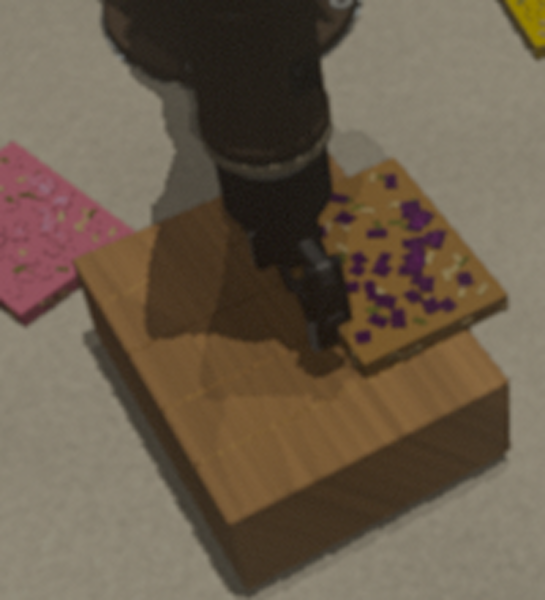

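View pics/t5.png

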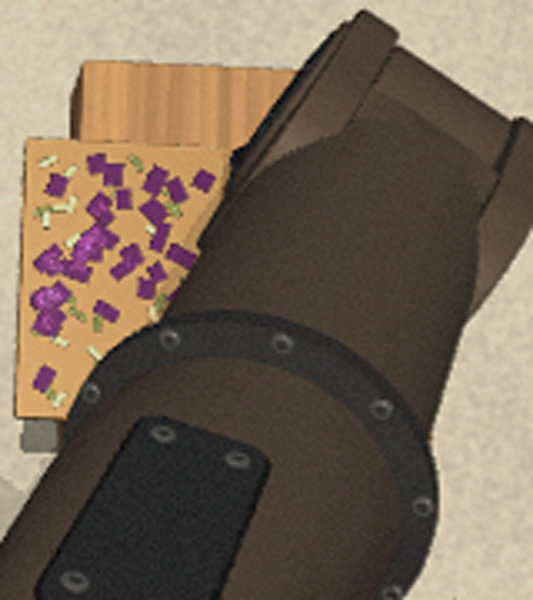

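```bash
python3 - <<'E'
from h import *
np.set_printoptions(precision=1,suppress=True)
for a,z in(((25,137),118),((15,416),118),((83,62),100)):
    print(plane("top",a[0]/3.331+340,a[1]/3.333+150,z))
E
```

```text
[550.7 -58.6 118. ]
[381.6 -48.7 118. ]
[601.5 -97.  100. ]
```

{"fn": "jog_arm", "kwargs": {
  "steps": [
    {"translation": [0.4,0,0],"delta_rot": [0,0,0],"grip": -1},
    {"translation": [0.4,0,0],"delta_rot": [0,0,0],"grip": -1},
    {"translation": [-0.4,0,0],"delta_rot": [0,0,0],"grip": -1},
    {"translation": [-1.5,0,0],"delta_rot": [0,0,0],"grip": -1},
    {"translation": [-2,0,-2],"delta_rot": [0,0,0],"grip": -1},
    {"translation": [0,0,-5],"delta_rot": [0,0,0],"grip": -1},
    {"translation": [0,0,-5],"delta_rot": [0,0,0],"grip": -1},
    {"translation": [0,0,-5],"delta_rot": [0,0,0],"grip": -1}
  ]
}}

```text
time: 7.1
tcp_pos: [453.3, -218.9, 264.7]
orientation: [-2.291, -2.138, 0.016]
wrist_force: [1.5, -0.2, 0.3]
opening: 85.3
```

```bash
python3 - <<'E'
from h import *
st()
# pose over the gap, tool down, then see
for y in ([0,0,1],[0,0,-1]):
    R1=Rt([0.07,-0.998,0],y)
    print((R.from_rotvec(read_state()["orientation"]).inv()*R1).as_rotvec())
p,d=get_image("scene");cv2.imwrite("pics/s6.png",cv2.resize(p[50:370,120:420,::-1],(562,600),interpolation=2))
E
```

```text
t 7.1 j [-0.226  0.235  0.703  1.846 -0.16   1.131  0.465] p [ 453.3 -218.9  264.7] F [ 1.5 -0.2  0.3] T [ 0.07 -0.09 -0.02] open 85.3
x [ 0.069  0.998 -0.002] y [ 0.998 -0.069 -0.013] z [-0.013 -0.001 -1.   ]
[-1.281 -1.099  1.116]
[ 1.13  -1.316 -1.302]
```

View pics/s6.png

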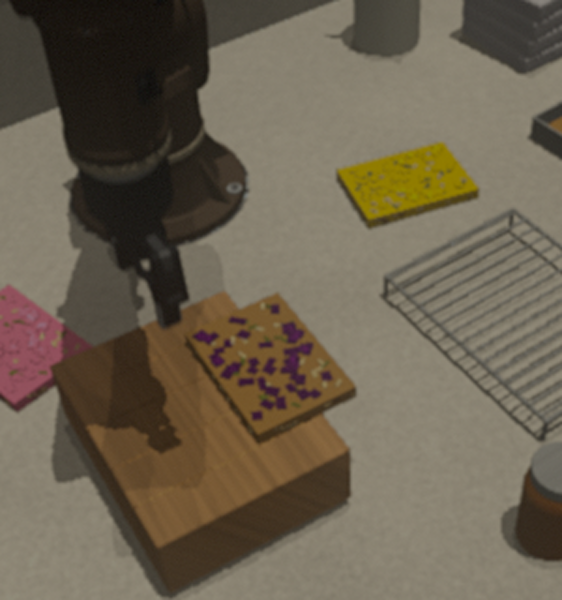

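```bash
cat > kin.py <<'E'
import json,itertools,numpy as np
from scipy.optimize import least_squares
from scipy.spatial.transform import Rotation as R
D=[json.loads(l) for l in open("log.txt")]
def chain(q,s,a,b):
    z=lambda t:R.from_euler('z',t);y=lambda t:R.from_euler('y',t)
    r=[z(a+s[0]*q[0])];r.append(r[-1]*y(s[1]*q[1]));r.append(r[-1]*z(s[2]*q[2]));r.append(r[-1]*y(s[3]*q[3]));r.append(r[-1]*z(s[4]*q[4]));r.append(r[-1]*y(s[5]*q[5]));r.append(r[-1]*z(s[6]*q[6]+b));return r
if __name__=="__main__":
    best=[]
    for s in itertools.product([1,-1],repeat=4):
      for s4,s6 in itertools.product([1,-1],repeat=2):
        S=(s[0],1,s[1],s4,s[2],s6,s[3])
        for a0 in(0,1.57,3.14,-1.57):
            f=lambda x:np.concatenate([(R.from_rotvec(o).inv()*chain(q,S,*x)[-1]).as_rotvec() for q,p,o in D])
            r=least_squares(f,[a0,0]);best.append((r.cost,S,r.x))
            r=least_squares(f,[a0,2]);best.append((r.cost,S,r.x))
    best.sort(key=lambda t:t[0])
    for b in best[:6]:print(b)
    c,S,x=best[0]
    # position: base z, then x,y,z offset after each of joints 2..7
    A=[];B=[]
    for q,p,o in D:
        r=chain(q,S,*x);cols=[np.eye(3)]
        for i in (1,3,5):cols.append(r[i].as_matrix())
        A.append(np.hstack(cols));B.append(p)
    A=np.vstack(A);B=np.hstack(B)
    sol=np.linalg.lstsq(A,B,rcond=1e-4);print(sol[0].round(1),sol[3].round(3));print((A@sol[0]-B).round(1))
E
python3 kin.py
```

```text
Still running in the background as job /tmp/bash_jobs.1000/773daaa0df04 (pid 882). You'll get a notice when it ends.
```

```bash
kill -- -$(cat /tmp/bash_jobs.1000/773daaa0df04/pid); cat /tmp/bash_jobs.1000/773daaa0df04/std*; export OMP_NUM_THREADS=1; sed -i 's/for s4,s6 in .*/for s4,s6 in [(1,1)]:/; s/for a0 in(0,1.57,3.14,-1.57)/for a0 in(0,3)/; s/least_squares(f,\(.*\]\))/least_squares(f,\1,max_nfev=30)/' kin.py; grep least kin.py; time timeout 200 python3 kin.py
```

```text
from scipy.optimize import least_squares
            r=least_squares(f,[a0,0],max_nfev=30);best.append((r.cost,S,r.x))
            r=least_squares(f,[a0,2],max_nfev=30);best.append((r.cost,S,r.x))
(np.float64(4.416209944929281e-24), (-1, 1, -1, 1, -1, 1, -1), array([2.54399145e-11, 1.57079633e+00]))
(np.float64(4.308129016469553e-18), (-1, 1, -1, 1, -1, 1, -1), array([1.55727400e-07, 1.57079648e+00]))
(np.float64(4.833475152578139e-18), (-1, 1, -1, 1, -1, 1, -1), array([-6.65652534e-10,  1.57079633e+00]))
(np.float64(1.16894624647091e-13), (-1, 1, -1, 1, -1, 1, -1), array([6.28315965, 1.57077067]))
(np.float64(0.8827176150800315), (-1, 1, -1, 1, 1, 1, -1), array([-0.89473355,  1.02457374]))
(np.float64(0.8852659225281669), (-1, 1, -1, 1, 1, 1, -1), array([-0.19275403,  1.72655141]))
[-0.000e+00  0.000e+00  2.721e+02 -0.000e+00 -3.640e+01  5.576e+02
 -0.000e+00 -1.660e+01  4.277e+02  0.000e+00 -4.000e-01  3.658e+02] [5.636e+00 5.466e+00 5.449e+00 1.474e+00 1.437e+00 4.220e-01 3.910e-01
 2.200e-01 1.940e-01 8.100e-02 5.800e-02 5.000e-03]
[-0. -0. -0.  0.  0.  0. -0.  0. -0.  0.  0. -0.  0.  0. -0. -0.  0.  0.
  0.  0.  0. -0. -0.  0.]
real	0m6.293s
user	0m6.012s
sys	0m0.137s
```

```bash
cat > ik.py <<'E'
import numpy as np
from scipy.optimize import least_squares
from math import sin,cos
Lo=np.array([-2.62,-0.44,-1.27,0.08,-1.32,0.12,-2.74]);Hi=np.array([2.62,2.09,1.32,2.57,4.46,2,2.74])
def Z(t):c,s=cos(t),sin(t);return np.array([[c,-s,0],[s,c,0],[0,0,1.]])
def Y(t):c,s=cos(t),sin(t);return np.array([[c,0,s],[0,1,0],[-s,0,c]])
O=np.array([0,0,272.1]);a2=np.array([0,-36.4,557.6]);a4=np.array([0,-16.6,427.7]);a6=np.array([0,-.4,365.8])
def fk(q):
    r=Z(-q[0])@Y(q[1]);e=O+r@a2;r=r@Z(-q[2])@Y(q[3]);w=e+r@a4;r=r@Z(-q[4])@Y(q[5]);t=w+r@a6
    return t,r@Z(-q[6]+np.pi/2),e,w
def res(q,p,M):
    t,r,_,_=fk(q);E=M.T@r
    return np.r_[(t-p)/100,.5*(E[2,1]-E[1,2]),.5*(E[0,2]-E[2,0]),.5*(E[1,0]-E[0,1]),.3*max(0,1-np.trace(E))]
def seg(a,b,n=12):return np.linspace(a,b,n)
def clr(q,rf=65,rt=55,slab=True):
    t,r,e,w=fk(q);c=1e9
    def box(P,lo,hi):return np.linalg.norm(np.maximum(np.maximum(lo-P,P-hi),0),axis=1)
    P1=seg(e,w);P2=seg(w,w+(t-w)*.55)
    B=[(np.array([312,-310,0]),np.array([602,-80,100])),(np.array([363,127,0]),np.array([660,344,42])),(np.array([-2000,-2000,-50]),np.array([2000,2000,0]))]
    for lo,hi in B:c=min(c,(box(P1,lo,hi)-rf).min(),(box(P2,lo,hi)-rt).min())
    return c
def ik(p,M,seeds=25,rng=np.random.default_rng(0),q0=None):
    out=[]
    for k in range(seeds):
        s=rng.uniform(Lo,Hi) if (q0 is None or k>0) else q0
        s=np.clip(s,Lo+.02,Hi-.02)
        try:r=least_squares(res,s,args=(p,M),bounds=(Lo,Hi),max_nfev=60)
        except Exception:continue
        if r.cost<1e-6:out.append(r.x)
    return out
def TM(z,y):
    z=np.array(z,float);z/=np.linalg.norm(z);y=np.array(y,float);y-=z*(y@z);y/=np.linalg.norm(y);return np.c_[np.cross(y,z),y,z]
E
cat > study.py <<'E'
from ik import *
np.set_printoptions(precision=2,suppress=True)
d=np.radians
b=d(-3.6)
bx=np.array([cos(b),sin(b),0]);by=np.array([-sin(b),cos(b),0])
E0=np.array([467,-45,109.])
for phi in(10,20,30,40,50):
  for xo in(-50,0,50):
    f=d(phi);tz=np.array([sin(f),-cos(f),0]);p=E0+bx*xo+tz*34
    for sy in(1,-1):
        s=ik(p,TM(tz,[0,0,sy]),12)
        s=[q for q in s]
        if s:
            c=[clr(q) for q in s];k=int(np.argmax(c));print("PRE",phi,xo,sy,len(s),"clr",round(c[k]),s[k])
    dl=f-b
    for th in(10,20,35):
        t=d(th);y0=236-60*cos(t);z0=40+120*sin(t)+9*cos(t)
        # slab inward dir (0,cos,-sin), long dir x ; tool z in slab plane
        n=np.array([0,cos(t),-sin(t)]);tz=cos(dl)*n+sin(dl)*np.array([1,0,0])
        p=np.array([512+xo,236+60-120*cos(t),z0])+tz*34
        nu=np.array([0,sin(t),cos(t)])
        for sy in(1,-1):
            s=ik(p,TM(tz,nu*sy),12)
            if s:
                c=[clr(q) for q in s];k=int(np.argmax(c));print("   PLACE",phi,xo,"tilt",th,sy,len(s),"clr",round(c[k]),s[k])
E
time timeout 500 python3 study.py
```

```text
PRE 10 -50 -1 3 clr 2 [-0.62  1.09 -0.22  2.13  1.01  1.7  -0.16]
   PLACE 10 -50 tilt 10 1 1 clr -39 [ 1.04  1.49 -1.1   2.21 -0.86  0.28  2.74]
   PLACE 10 -50 tilt 10 -1 4 clr -39 [ 1.08  1.56 -1.17  2.21 -0.54  0.22 -0.71]
   PLACE 10 -50 tilt 20 1 1 clr 25 [ 0.99  1.32 -1.16  2.27 -0.98  0.15  2.74]
   PLACE 10 -50 tilt 20 -1 1 clr 25 [ 0.94  1.23 -1.05  2.27 -1.32  0.28 -0.08]
PRE 10 0 -1 4 clr 2 [-0.68  1.08 -0.04  2.06  1.05  1.6  -0.01]
   PLACE 10 0 tilt 10 1 2 clr -39 [ 0.98  1.47 -1.1   2.1  -0.81  0.34  2.64]
   PLACE 10 0 tilt 10 -1 2 clr -39 [ 1.02  1.53 -1.16  2.1  -0.56  0.29 -0.74]
   PLACE 10 0 tilt 35 1 1 clr 96 [ 0.87  1.11 -1.26  2.19  0.62  0.12  0.93]
   PLACE 10 0 tilt 35 -1 2 clr 96 [ 0.87  1.11 -1.26  2.19  0.61  0.12 -2.2 ]
PRE 10 50 -1 3 clr 2 [-0.4   1.11 -0.33  1.94  1.21  1.89 -0.  ]
   PLACE 10 50 tilt 10 1 1 clr -39 [ 0.87  1.37 -1.    2.   -0.98  0.49  2.73]
   PLACE 10 50 tilt 10 -1 2 clr -39 [ 0.82  1.31 -0.91  2.   -1.11  0.58 -0.29]
   PLACE 10 50 tilt 20 1 2 clr 25 [ 0.83  1.2  -1.    2.05 -1.02  0.38  2.68]
   PLACE 10 50 tilt 20 -1 2 clr 25 [
[... 3417 characters left out ...]
0.3   0.77  0.18  2.52  3.7   1.33 -2.73]
   PLACE 40 50 tilt 35 -1 2 clr 74 [-0.8   1.11  0.97  2.56  3.8   1.82 -0.1 ]
   PLACE 50 0 tilt 10 1 2 clr -13 [ 0.55  1.49 -0.76  2.55  3.76  1.47 -1.91]
   PLACE 50 0 tilt 10 -1 2 clr -7 [ 0.39  1.4  -0.58  2.56  3.79  1.65  1.05]
PRE 50 50 -1 1 clr 21 [-0.64  1.18 -0.1   2.47  1.69  1.74 -0.48]
   PLACE 50 50 tilt 10 -1 3 clr -7 [ 0.05  1.22 -0.2   2.48  3.74  1.83  0.6 ]
   PLACE 50 50 tilt 20 -1 3 clr 21 [ 0.25  1.13 -0.51  2.52  3.58  1.53  0.9 ]
   PLACE 50 50 tilt 35 1 2 clr 64 [ 0.01  0.88 -0.4   2.56  3.3   1.41 -2.26]
   PLACE 50 50 tilt 35 -1 1 clr 64 [ 0.17  0.93 -0.61  2.55  3.25  1.36  1.05]
real	0m52.947s
user	0m50.162s
sys	0m0.275s
```

```bash
cat > sim.py <<'E'
from ik import *
from scipy.spatial.transform import Rotation as R
np.set_printoptions(precision=2,suppress=True)
d=np.radians
def jac(q):
    t,r,_,_=fk(q);J=np.zeros((6,7))
    for i in range(7):
        k=q.copy();k[i]+=1e-5;t2,r2,_,_=fk(k)
        J[:3,i]=(t2-t)/1e-5/300;J[3:,i]=R.from_matrix(r2@r.T).as_rotvec()/1e-5
    return J
def go(q,p,M,n,label=""):
    t0,r0,_,_=fk(q);w=R.from_matrix(r0.T@M).as_rotvec();mx=0;cl=1e9
    for i in range(1,n+1):
        pt=t0+(p-t0)*i/n;Mt=r0@R.from_rotvec(w*i/n).as_matrix();qs=q.copy()
        for _ in range(6):
            t,r,_,_=fk(q);e=np.r_[(pt-t)/300,R.from_matrix(Mt@r.T).as_rotvec()]
            J=jac(q);q=np.clip(q+J.T@np.linalg.solve(J@J.T+1e-5*np.eye(6),e),Lo,Hi)
        mx=max(mx,abs(q-qs).max());cl=min(cl,clr(q,50,48))
    t,r,e,w=fk(q)
    print(label,"q",q,"err",np.linalg.norm(p-t).round(1),np.degrees(R.from_matrix(M.T@r).magnitude()).round(1),"maxstep",round(mx,2),"clr",round(cl),"margin",np.minimum(q-Lo,Hi-q).min().round(2),"w",w.round(0))
    return q
b=d(-3.6);bx=np.array([cos(b),sin(b),0]);by=np.array([-sin(b),cos(b),0])
def plc(dl,xo,th,ins,dz=0,P=None):
    t=d(th);n=np.array([0,cos(t),-sin(t)]);tz=cos(dl)*n+sin(dl)*np.array([1,0,0])
    p=np.array([512+xo,236+60-120*cos(t),40+120*sin(t)+9*cos(t)+dz])+tz*ins
    return p,TM(tz,[0,sin(t),cos(t)])
if __name__=="__main__":
  for phi,xo in((5,-25),(15,-25),(25,-25),(15,0),(25,0)):
    print("phi",phi,xo)
    q=np.array([-0.226,0.235,0.703,1.846,-0.16,1.131,0.465])
    E0=np.array([467,-45,109.])
    f=d(phi);tz=np.array([sin(f),-cos(f),0]);g=E0+bx*xo+tz*18;M=TM(tz,[0,0,-1])
    q=go(q,np.array([450,0,320.]),fk(q)[1],8,"over gap")
    q=go(q,np.array([430,40,300.]),M,14,"horiz")
    q=go(q,g-tz*80,M,8,"down")
    q=go(q,g,M,4,"grasp")
    q=go(q,g+[0,0,30],M,4,"lift")
    q=go(q,np.array([460,0,320.]),M,8,"lift2")
    M2=TM([1,0,0],[0,0,-1]);q=go(q,np.array([600,0,320.]),M2,12,"fwd")
    M3=TM([.87,.5,0],[.5,-.87,0]);q=go(q,np.array([560,60,300.]),M3,14,"roll90")
    p,M4=plc(f-b,xo,35,18,120);q=go(q,p,M4,16,"pre place")
    p,M4=plc(f-b,xo,30,18,0);q=go(q,p,M4,8,"place30")
    p,M4=plc(f-b,xo,18,18,0);q=go(q,p,M4,8,"place18")
E
timeout 300 python3 sim.py
```

```text
phi 5 -25
over gap q [-0.62  0.07  0.54  1.86 -0.04  1.24 -0.13] err 0.0 0.0 maxstep 0.08 clr 288 margin 0.51 w [455.   1. 686.]
horiz q [-1.03  0.75  0.21  1.96  0.79  1.79  0.41] err 0.0 0.0 maxstep 0.09 clr 210 margin 0.21 w [398. 404. 300.]
down q [-0.98  1.1   0.17  1.92  0.75  1.56  0.2 ] err 0.0 0.0 maxstep 0.04 clr 19 margin 0.44 w [404. 383. 109.]
grasp q [-0.9   1.1   0.21  2.04  0.85  1.44  0.14] err 0.0 0.0 maxstep 0.03 clr 17 margin 0.53 w [411. 303. 109.]
lift q [-0.91  1.04  0.22  2.06  0.85  1.46  0.17] err 0.0 0.0 maxstep 0.02 clr 24 margin 0.51 w [411. 303. 139.]
lift2 q [-0.99  0.72  0.27  1.97  0.87  1.74  0.47] err 0.0 0.0 maxstep 0.04 clr 70 margin 0.26 w [428. 364. 320.]
fwd q [-0.44  0.57  0.29  2.57  2.95  1.72 -0.19] err 105.0 11.7 maxstep 0.33 clr 190 margin 0.0 w [313.  15. 321.]
roll90 q [-0.04  0.69  0.44  2.57  3.99  1.9   1.52] err 44.4 6.6 maxstep 0.19 clr 117 margin 0.0 w [ 288. -138.  296.]
pre place q [-0.79  0.87  1.32  2.25  4.46  1.96  2.74] err 99.4 16.7 maxstep 0.16 clr 130 margin 0.0 w [443. -70. 408.]
place30 q [-0.6   1.19  1.18  2.3   4.46
[... 4688 characters left out ...]
 [-1.12  0.63  0.24  2.24  1.06  1.59  0.32] err 0.0 0.0 maxstep 0.05 clr 72 margin 0.33 w [305. 331. 320.]
fwd q [-0.42  0.57  0.27  2.57  2.95  1.72 -0.18] err 104.3 11.6 maxstep 0.26 clr 190 margin 0.0 w [312.  15. 321.]
roll90 q [-0.04  0.69  0.44  2.57  3.99  1.89  1.52] err 44.4 6.6 maxstep 0.19 clr 117 margin 0.0 w [ 288. -138.  296.]
pre place q [-0.75  0.49  1.02  2.46  4.46  1.31  2.74] err 2.9 10.3 maxstep 0.12 clr 141 margin 0.0 w [346. -53. 411.]
place30 q [-0.67  1.26  1.16  2.55  4.22  2.    2.74] err 61.8 22.6 maxstep 0.2 clr 76 margin 0.0 w [334. -72. 259.]
place18 q [-0.44  1.3   0.84  2.52  4.2   2.    2.74] err 92.8 34.8 maxstep 0.04 clr 4 margin 0.0 w [ 318. -106.  180.]
```

```bash
cat > study2.py <<'E'
from sim import *
E0=np.array([467,-45,109.])
def bestm(p,M,n=30,filt=lambda q:True):
    S=[q for q in ik(p,M,n) if filt(q)]
    if not S:return None
    # improve the margin by null-space walk
    best=None
    for q in S[:6]:
        for _ in range(60):
            J=jac(q);N=np.eye(7)-np.linalg.pinv(J)@J;m=np.minimum(q-Lo,Hi-q);
            g=np.where(q-Lo<Hi-q,1,-1)*np.exp(-m/.08);dq=N@g
            if np.linalg.norm(dq)<1e-9:break
            q2=q+.02*dq/np.linalg.norm(dq)
            e=np.r_[(p-fk(q2)[0])/300,R.from_matrix(M@fk(q2)[1].T).as_rotvec()];q2=q2+np.linalg.pinv(jac(q2))@e
            if np.minimum(q2-Lo,Hi-q2).min()<=m.min():break
            q=q2
        m=np.minimum(q-Lo,Hi-q).min()
        if best is None or m>best[0]:best=(m,q)
    return best
for phi in(20,26,32,38):
  for xo in(-40,-10,20):
    f=d(phi)
    for th in(20,32):
        p,M=plc(f-b,xo,th,18);r=bestm(p,M,30,lambda q:q[4]>2)
        if r:print(phi,xo,th,"margin",round(r[0],2),r[1],"clr",round(clr(r[1],50,48)))
        else:print(phi,xo,th,"-")
E
timeout 500 python3 study2.py
```

```text
20 -40 20 -
20 -40 32 -
20 -10 20 -
20 -10 32 margin 0.21 [ 0.81  0.95 -1.02  2.36  3.96  0.33 -2.42] clr 100
20 20 20 margin 0.13 [ 0.95  1.27 -1.1   2.25  4.33  0.26 -2.61] clr 32
20 20 32 margin 0.18 [ 0.79  0.96 -1.01  2.29  4.08  0.3  -2.56] clr 100
26 -40 20 -
26 -40 32 -
26 -10 20 margin 0.16 [ 0.75  1.09 -0.78  2.41  4.11  0.72 -2.43] clr 32
26 -10 32 margin 0.12 [ 0.72  0.91 -0.91  2.45  3.75  0.56 -2.24] clr 95
26 20 20 margin 0.23 [ 0.9   1.24 -1.03  2.34  3.95  0.44 -2.24] clr 32
26 20 32 margin 0.19 [ 0.7   0.9  -0.9   2.38  3.82  0.52 -2.33] clr 95
32 -40 20 margin 0.03 [ 1.02  1.51 -1.22  2.54  3.27  0.6  -1.4 ] clr 34
32 -40 32 -
32 -10 20 margin 0.1 [ 0.97  1.43 -1.17  2.47  3.41  0.57 -1.59] clr 32
32 -10 32 -
32 20 20 margin 0.16 [ 0.92  1.35 -1.11  2.41  3.58  0.56 -1.81] clr 32
32 20 32 margin 0.11 [ 0.67  0.95 -0.92  2.46  3.56  0.69 -2.07] clr 89
38 -40 20 -
38 -40 32 -
38 -10 20 margin 0.02 [ 0.84  1.37 -1.04  2.55  3.53  0.88 -1.72] clr 36
38 -10 32 -
38 20 20 margin 0.09 [ 0.77  1.26 -0.94  2.48  3.65  0.89 -1.93] clr 31
38 20 32 margin 0.05 [ 0.78  1.22 -1.21  2.52  3.09  0.84 -1.49] clr 82
```

```bash
cat > t.py <<'E'
from sim import *
import json
D=[json.loads(l) for l in open("log.txt")]
for i in range(len(D)-1):
    q=np.array(D[i][0]);M=R.from_rotvec(D[i+1][2]).as_matrix();print("real",np.array(D[i+1][0]));go(q,np.array(D[i+1][1]),M,10)
E
python3 t.py
```

```text
real [-0.75  0.18  0.55  1.89 -0.11  1.1  -0.39]
 q [-0.75  0.18  0.55  1.89 -0.11  1.1  -0.39] err 0.0 0.0 maxstep 0.09 clr 315 margin 0.62 w [478.  85. 625.]
real [-0.04  0.38  0.69  1.89 -0.28  0.98  0.57]
 q [-0.04  0.38  0.69  1.89 -0.28  0.98  0.56] err 0.0 0.0 maxstep 0.1 clr 206 margin 0.63 w [ 451. -290.  555.]
real [ 0.03  0.49  0.61  1.99 -0.39  0.79  0.66]
 q [ 0.03  0.49  0.61  1.99 -0.38  0.79  0.66] err 0.0 0.0 maxstep 0.02 clr 116 margin 0.58 w [ 447. -286.  465.]
real [ 0.04  0.5   0.6   1.99 -0.4   0.77  0.67]
 q [ 0.04  0.5   0.6   1.99 -0.4   0.77  0.67] err 0.0 0.0 maxstep 0.0 clr 110 margin 0.58 w [ 446. -289.  459.]
real [-0.05  0.47  0.58  2.03 -0.37  0.75  0.66]
 q [-0.05  0.47  0.58  2.03 -0.37  0.75  0.66] err 0.0 0.0 maxstep 0.01 clr 110 margin 0.54 w [ 456. -237.  459.]
real [-0.16  0.44  0.58  2.08 -0.35  0.72  0.58]
 q [-0.16  0.44  0.58  2.08 -0.35  0.72  0.58] err 0.0 0.0 maxstep 0.01 clr 110 margin 0.49 w [ 460. -183.  459.]
real [-0.23  0.24  0.7   1.85 -0.16  1.13  0.46]
 q [-0.23  0.24  0.7   1.85 -0.16  1.13  0.47] err 0.0 0.0 maxstep 0.04 clr 127 margin 0.62 w [ 458. -218.  630.]
```

```bash
cat > opt.py <<'E'
from sim import *
import sys
ax=[np.array([0,0,-1.]),np.array([0,1.,0]),np.array([0,0,-1.]),np.array([0,1.,0]),np.array([0,0,-1.]),np.array([0,1.,0]),np.array([0,0,-1.])]
def fkj(q):
    r=np.eye(3);o=O.copy();P=[];A=[]
    rots=[Z(-q[0]),Y(q[1]),Z(-q[2]),Y(q[3]),Z(-q[4]),Y(q[5]),Z(-q[6]+np.pi/2)]
    off={1:a2,3:a4,5:a6};e=w=None
    for i in range(7):
        A.append(r@ax[i]);P.append(o.copy());r=r@rots[i]
        if i in off:
            o=o+r@off[i]
            if i==1:e=o.copy()
            if i==3:w=o.copy()
    J=np.zeros((6,7))
    for i in range(7):J[:3,i]=np.cross(A[i],o-P[i])/300;J[3:,i]=A[i]
    return o,r,J,e,w
def rv(E):
    v=.5*np.array([E[2,1]-E[1,2],E[0,2]-E[2,0],E[1,0]-E[0,1]]);s=np.linalg.norm(v);c=(np.trace(E)-1)/2
    return v*(np.arctan2(s,c)/s if s>1e-9 else 1)
def run(q,p,M,rec,step=.16,mm=45):
    t0,r0,_,_,_=fkj(q);w=rv(r0.T@M);n=int(max(np.linalg.norm(w)/step,np.linalg.norm(p-t0)/mm))+1
    for i in range(1,n+1):
        pt=t0+(p-t0)*i/n;Mt=r0@R.from_rotvec(w*i/n).as_matrix()
        for _ in range(3):
            t,r,J,_,_=fkj(q);e=np.r_[(pt-t)/300,rv(Mt@r.T)]
            q=q+J.T@np.linalg.solve(J@J.T+1e-6*np.eye(6),e)
        m=np.minimum(q-Lo,Hi-q).min()
        rec.append((m,clr(q,50,48)))
        if m<0:return None
    if np.linalg.norm(fkj(q)[0]-p)>3:return None
    return q
def ori(psi,P,rho):
    tz=np.array([cos(P)*cos(psi),cos(P)*sin(psi),-sin(P)]);y0=np.array([0,0,-1.]);M=TM(tz,y0)
    return M@Z(rho)
E0=np.array([467,-45,109.])
def trial(rng,v):
    phi,xo=v["phi"],v["xo"];f=d(phi);rec=[]
    q=np.array([-0.226,0.235,0.703,1.846,-0.16,1.131,0.465])
    tz=np.array([sin(f),-cos(f),0]);g=E0+bx*xo+tz*18;M=TM(tz,[0,0,-1])
    Q=[]
    seq=[(np.array(v["a"]),fkj(q)[1])]
    seq+=[(np.array(v["h"]),ori(v["hpsi"],v["hP"],v["hr"])),(np.array(v["b"]),M),(g-tz*80,M),(g,M),(g+[0,0,35],M),(np.array(v["l"]),M)]
    for k in("m1","m2","m3"):
        if k in v:seq.append((np.array(v[k][:3]),ori(*v[k][3:])))
    dl=f-b
    for th,dz in((35,100),(28,15),(20,0),(16,0)):seq.append(plc(dl,xo,th,18,dz))
    prog=0
    for p,M_ in seq:
        q=run(q,p,M_,rec)
        if q is None:return prog,rec,Q
        prog+=1;Q.append(q)
    return prog,rec,Q
if __name__=="__main__":
    import time
    rng=np.random.default_rng(int(sys.argv[1]));t0=time.time();best=None
    U=rng.uniform
    def rnd():
        s=rng.choice([1,-1])
        phi=U(20,40);f=d(phi)
        return dict(phi=phi,xo=U(-10,40),a=[U(420,520),U(-100,100),U(280,400)],h=[U(400,550),U(-20,150),U(280,420)],hpsi=U(-1.6,0),hP=U(0,1.2),hr=U(-1,1),b=[U(380,460),U(20,60),U(220,350)],l=[U(420,520),U(-60,60),U(200,380)],
         m1=[U(500,700),U(-150,150),U(250,450),U(-.8,.3),U(-.2,.8),s*U(0,1.2)],m2=[U(480,700),U(-100,250),U(250,450),U(0,1.),U(-.2,.8),s*U(.8,2.4)],m3=[U(450,650),U(50,250),U(200,400),U(.5,1.5),U(0,.9),s*U(2,3.2)])
    def mut(v):
        w=rnd();o={}
        al=rng.choice([.1,.3,1])
        for k in v:
            if rng.random()<.4:
                o[k]=(np.array(v[k])*(1-al)+np.array(w[k])*al).tolist() if isinstance(v[k],list) else v[k]*(1-al)+w[k]*al
            else:o[k]=v[k]
        return o
    while time.time()-t0<float(sys.argv[2]):
        v=mut(best[1]) if best and rng.random()<.8 else rnd()
        pr,rec,Q=trial(rng,v);r=np.array(rec)
        sc=pr+ (min(r[:,0].min(),.25)*2 + min(r[:,1].min(),12)/60 if len(Q)==pr and len(r) and r.min()>-100 else 0)
        if r[:,1].min()<5:sc-=.3+ .02*(5-r[:,1].min())
        if best is None or sc>best[0]:best=(sc,v,pr,r.min(0),[x.round(2) for x in Q])
    import json
    print(best[0],best[2],best[3]);print(json.dumps({k:(np.round(x,2).tolist()) for k,x in best[1].items()}))
    for x in best[4]:print("  ",x)
E
nproc; export OMP_NUM_THREADS=1; for s in 1 2 3 4; do (timeout 560 python3 opt.py $s 400 > o$s.txt 2>&1)& done; wait; cat o*.txt
```

```text
4
14.356984736920788 14 [0.13 6.03]
{"phi": 31.23, "xo": 24.4, "a": [480.03, -1.43, 342.7], "h": [456.06, 16.47, 363.62], "hpsi": -0.58, "hP": 0.91, "hr": -0.4, "b": [398.37, 33.41, 298.83], "l": [456.96, 4.7, 277.14], "m1": [648.53, -93.87, 269.25, -0.53, 0.59, 0.05], "m2": [651.41, 78.98, 329.81, 0.49, 0.12, 1.77], "m3": [542.52, 158.98, 316.63, 0.81, 0.34, 0.96]}
   [-0.61  0.11  0.57  1.76 -0.06  1.3  -0.09]
   [-0.9  -0.2   0.2   2.16  0.77  1.09  1.92]
   [-1.13  0.64 -0.04  2.34  0.96  1.69  0.12]
   [-1.01  1.09  0.01  2.24  1.12  1.48 -0.17]
   [-0.89  1.11  0.09  2.29  1.3   1.42 -0.22]
   [-0.89  1.03  0.1   2.32  1.3   1.43 -0.17]
   [-1.05  0.69  0.07  2.32  1.12  1.59  0.13]
   [-0.44  0.23  0.18  2.27  1.77  0.62  0.73]
   [ 0.72  0.52 -0.77  2.41  3.67  0.99 -1.63]
   [ 0.74  0.29 -0.71  2.41  4.26  0.79 -1.34]
   [ 0.71  0.57 -0.97  2.4   3.81  0.49 -2.6 ]
   [ 0.62  0.9  -0.77  2.44  3.82  0.76 -2.35]
   [ 0.69  1.09 -0.76  2.4   3.97  0.82 -2.34]
   [ 0.73  1.17 -0.76  2.38  4.06  0.83 -2.37]
10.199979660775812 10 [-0. 19.]
{"phi": 24.88, "xo": 25.32, "a": [471.74,
[... 1746 characters left out ...]
: 0.73, "hr": 0.01, "b": [434.54, 25.15, 317.5], "l": [488.09, 15.24, 328.53], "m1": [654.53, 146.05, 425.74, -0.09, 0.05, -1.14], "m2": [645.71, 46.7, 402.24, 0.45, 0.08, -1.05], "m3": [623.78, 112.96, 268.45, 0.85, 0.36, -2.56]}
   [-0.6   0.11  0.57  1.73 -0.06  1.33 -0.08]
   [-1.04  0.04  0.09  2.12  0.86  1.31  1.01]
   [-1.15  0.62  0.14  2.26  1.01  1.64  0.27]
   [-1.06  1.09  0.12  2.18  1.04  1.41 -0.06]
   [-0.96  1.11  0.2   2.24  1.21  1.33 -0.12]
   [-0.96  1.03  0.21  2.27  1.21  1.35 -0.08]
   [-1.1   0.62  0.24  2.2   1.11  1.59  0.36]
   [-0.97  0.23  0.31  2.42  2.28  1.12  1.47]
   [-0.2   0.27  0.46  2.45  3.9   1.23  0.65]
   [-0.26  0.5   0.64  2.3   4.41  1.33  2.04]
```

```bash
python3 - <<'E'
s=open("opt.py").read()
s=s.replace("    prog=0\n","""    P=d(60);tzz=np.array([sin(dl)*cos(P),cos(dl)*cos(P),-sin(P)]);MM=TM(tzz,[0,0,1]);pp=np.array([512+xo,180,55.]);seq.append((pp,MM));seq.append((pp+[0,-40,120],MM))
    prog=0
""",1)
s=s.replace("best=None\n    U=","best=None\n    import json;V0=json.loads(open('o1.txt').read().split('\\n')[1])\n    U=")
s=s.replace("v=mut(best[1]) if best and rng.random()<.8 else rnd()","v=V0 if best is None else mut(best[1])")
s=s.replace("al=rng.choice([.1,.3,1])","al=rng.choice([.03,.1,.3])*rng.choice([1,-1])")
open("opt2.py","w").write(s)
E
export OMP_NUM_THREADS=1; for s in 1 2 3 4; do (timeout 560 python3 opt2.py $s 420 > p$s.txt 2>&1)& done; wait; cat p*.txt
```

```text
14.100598911638444 14 [-0.    6.04]
{"phi": 31.46, "xo": 24.39, "a": [456.45, 13.97, 323.13], "h": [456.12, 17.33, 362.21], "hpsi": -0.59, "hP": 0.79, "hr": -0.42, "b": [399.43, 33.11, 297.5], "l": [457.42, 4.1, 279.28], "m1": [648.53, -93.87, 269.25, -0.53, 0.59, 0.05], "m2": [651.41, 78.98, 329.81, 0.49, 0.12, 1.77], "m3": [535.12, 178.75, 306.77, 0.74, 0.49, 1.5]}
   [-0.64  0.08  0.54  1.84 -0.04  1.25 -0.15]
   [-0.95 -0.19  0.15  2.23  0.91  1.12  1.75]
   [-1.15  0.64 -0.01  2.35  0.97  1.67  0.13]
   [-1.03  1.09  0.04  2.25  1.12  1.45 -0.16]
   [-0.91  1.11  0.12  2.29  1.3   1.39 -0.22]
   [-0.92  1.03  0.13  2.32  1.3   1.4  -0.17]
   [-1.08  0.69  0.1   2.33  1.12  1.57  0.14]
   [-0.48  0.23  0.22  2.28  1.78  0.61  0.71]
   [ 0.69  0.5  -0.72  2.41  3.69  0.99 -1.66]
   [ 0.76  0.18 -0.86  2.39  4.22  0.55 -2.04]
   [ 0.68  0.56 -0.93  2.4   3.83  0.52 -2.63]
   [ 0.59  0.88 -0.74  2.44  3.83  0.79 -2.37]
   [ 0.66  1.08 -0.73  2.41  3.98  0.85 -2.36]
   [ 0.7   1.16 -0.73  2.39  4.06  0.87 -2.38]
14.10050138344994 14 [-0.    6.03]
{"phi": 31.44, "xo": 22.97, "a": [483
[... 2310 characters left out ...]
[547.76, 151.89, 312.17, 0.71, 0.4, 1.06]}
   [-0.64  0.11  0.55  1.74 -0.06  1.32 -0.14]
   [-0.91 -0.15  0.15  2.16  0.8   1.17  1.73]
   [-1.14  0.64 -0.    2.32  0.94  1.68  0.15]
   [-1.01  1.09  0.05  2.2   1.1   1.46 -0.11]
   [-0.9   1.11  0.13  2.25  1.26  1.4  -0.17]
   [-0.9   1.03  0.14  2.28  1.26  1.41 -0.12]
   [-1.06  0.66  0.11  2.32  1.11  1.58  0.18]
   [-0.47  0.23  0.22  2.28  1.78  0.61  0.71]
   [ 0.71  0.49 -0.75  2.41  3.7   0.96 -1.67]
   [ 0.7   0.22 -0.72  2.43  4.12  0.69 -1.46]
   [ 0.74  0.59 -0.99  2.36  3.94  0.44 -2.71]
   [ 0.63  0.88 -0.77  2.4   3.91  0.7  -2.44]
   [ 0.7   1.08 -0.75  2.37  4.06  0.77 -2.43]
   [ 0.73  1.16 -0.75  2.35  4.14  0.79 -2.46]
```

```bash
cat > t2.py <<'E'
from opt import *
q0=np.array([0.7,1.16,-0.73,2.39,4.06,0.87,-2.38])
t0,r0,_,_,_=fkj(q0);tip=t0
print(t0,r0[:,2],r0[:,1])
dl=d(35)
for yaw in(90-35,90-55,90-75,90-15,90+10):
    q=q0.copy();rec=[];last=None
    for P in range(16,71,6):
        # yaw transitions along
        a=(90-35)+(yaw-(90-35))*(P-16)/40 if P<56 else yaw
        pr=d(P);tz=[cos(pr)*cos(d(a)),cos(pr)*sin(d(a)),-sin(pr)]
        q=run(q,tip,TM(tz,[0,0,1]),rec,step=.03)
        if q is None:break
        last=(P,q.round(2))
    print(yaw,last)
E
python3 t2.py
```

```text
[544.71 197.1   79.09] [ 0.57  0.79 -0.22] [-0.    0.27  0.96]
55 (34, array([ 0.6 ,  0.82, -0.8 ,  2.37,  3.8 ,  0.48, -2.72]))
35 (52, array([ 0.13,  0.5 , -0.56,  2.36,  3.01,  0.29, -2.64]))
15 (58, array([-0.26,  0.43, -0.34,  2.32,  2.03,  0.31, -2.24]))
75 (22, array([ 0.72,  1.02, -0.81,  2.35,  4.05,  0.62, -2.68]))
100 (16, array([ 0.72,  1.12, -0.77,  2.38,  4.02,  0.78, -2.56]))
```

```bash
python3 - <<'E'
from h import *
p,d=get_image("top");cv2.imwrite("pics/top7.png",p[:,:,::-1]);np.save("pics/top7d.npy",d)
cv2.imwrite("pics/t7.png",cv2.resize(p[160:320,330:480,::-1],(562,600),interpolation=2))
p,d=get_image("scene");cv2.imwrite("pics/scene7.png",p[:,:,::-1])
E
```

```text
(no output)
```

View pics/t7.png

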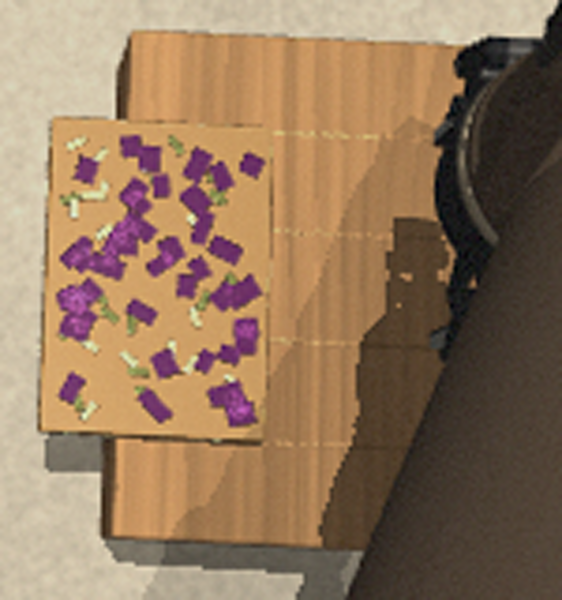

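The slab now hangs out past the block's +y edge, at (39..52, 117..431) in the crop. I'll compute its pose from these corners.

```bash
python3 - <<'E'
from h import *
np.set_printoptions(precision=1,suppress=True)
C=[(52,117),(272,127),(262,438),(39,431)]
X=np.array([plane("top",a/3.747+330,b/3.75+160,118) for a,b in C]);print(X)
c=X.mean(0);v=(X[0]-X[3])+(X[1]-X[2]);print(c,np.degrees(np.arctan2(v[1],v[0])))
yv=np.array([-v[1],v[0],0])/np.linalg.norm(v);print("edge mid",c+60*yv, (X[0]+X[3])/2)
for a,b in[(105,535),(131,30)]:print(plane("top",a/3.747+330,b/3.75+160,100))
E
cat > plan.py <<'E'
# plan rows from real state with min-norm sim
import sys
from opt import *
from h import read_state
def rows(p,M,n,grip,rnd=2):
    s=read_state();q=np.array(s["joints"]);p0=s["tcp_pos"];R0=R.from_rotvec(s["orientation"]);w=(R0.inv()*R.from_matrix(M)).as_rotvec()
    rec=[];prev=q;mx=0;qq=run(q,np.array(p,float),M,rec,step=np.linalg.norm(w)/n+1e-9 if np.linalg.norm(w)>.01 else .16)
    print("end q",None if qq is None else qq.round(2),"margin,clr",np.array(rec).min(0).round(2))
    out=[]
    for i in range(n):
        Ri=R0*R.from_rotvec(w*i/n);t=Ri.inv().apply((np.array(p)-p0)/n)/10
        out.append('{"translation": [%.2f, %.2f, %.2f], "delta_rot": [%.3f, %.3f, %.3f], "grip": %g}'%(*t,*(w/n),grip))
    print("["+", ".join(out)+"]")
    return qq
E
python3 - <<'E'
from plan import *
q=np.array(read_state()["joints"])
rows([480,0,343],fkj(q)[1],6,-1)
E
```

```text
[[ 550.6  -51.3  118. ]
 [ 543.3 -169.9  118. ]
 [ 376.  -158.4  118. ]
 [ 381.5  -40.6  118. ]]
[ 462.9 -105.   118. ] -3.7667989714069896
edge mid [466.8 -45.2 118. ] [466.  -45.9 118. ]
[326.5 -75.5 100. ]
[602.8 -97.1 100. ]
end q [-0.61  0.11  0.57  1.76 -0.06  1.3  -0.1 ] margin,clr [  0.55 295.16]
[{"translation": [3.68, 0.15, -1.30], "delta_rot": [-0.000, 0.000, 0.000], "grip": -1}, {"translation": [3.68, 0.15, -1.30], "delta_rot": [-0.000, 0.000, 0.000], "grip": -1}, {"translation": [3.68, 0.15, -1.30], "delta_rot": [-0.000, 0.000, 0.000], "grip": -1}, {"translation": [3.68, 0.15, -1.30], "delta_rot": [-0.000, 0.000, 0.000], "grip": -1}, {"translation": [3.68, 0.15, -1.30], "delta_rot": [-0.000, 0.000, 0.000], "grip": -1}, {"translation": [3.68, 0.15, -1.30], "delta_rot": [-0.000, 0.000, 0.000], "grip": -1}]
```

{"fn": "jog_arm", "kwargs": {
  "steps": [
    {"translation": [3.7,0.15,-1.3],"delta_rot": [0,0,0],"grip": -1},
    {"translation": [3.7,0.15,-1.3],"delta_rot": [0,0,0],"grip": -1},
    {"translation": [3.7,0.15,-1.3],"delta_rot": [0,0,0],"grip": -1},
    {"translation": [3.7,0.15,-1.3],"delta_rot": [0,0,0],"grip": -1},
    {"translation": [3.7,0.15,-1.3],"delta_rot": [0,0,0],"grip": -1},
    {"translation": [3.7,0.15,-1.3],"delta_rot": [0,0,0],"grip": -1}
  ]
}}

```text
time: 8.0
tcp_pos: [477.2, 1.6, 338.6]
orientation: [-2.3, -2.125, 0.025]
wrist_force: [-0.1, 0.4, -0.0]
opening: 85.1
```

```bash
python3 - <<'E'
from plan import *
from h import st
st()
rows([456,16,364],ori(-.58,.91,-.4),10,-1)
E
```

```text
t 8.0 j [-0.613  0.116  0.567  1.764 -0.062  1.299 -0.11 ] p [477.2   1.6 338.6] F [-0.1  0.4 -0. ] T [-0.02 -0.01  0.02] open 85.1
x [ 0.079  0.997 -0.004] y [ 0.997 -0.079 -0.018] z [-0.019 -0.003 -1.   ]
end q [-0.89 -0.2   0.19  2.16  0.77  1.09  1.92] margin,clr [  0.24 368.74]
[{"translation": [0.13, -0.23, -0.25], "delta_rot": [0.042, -0.092, -0.287], "grip": -1}, {"translation": [0.16, -0.20, -0.25], "delta_rot": [0.042, -0.092, -0.287], "grip": -1}, {"translation": [0.19, -0.16, -0.26], "delta_rot": [0.042, -0.092, -0.287], "grip": -1}, {"translation": [0.20, -0.11, -0.28], "delta_rot": [0.042, -0.092, -0.287], "grip": -1}, {"translation": [0.20, -0.06, -0.29], "delta_rot": [0.042, -0.092, -0.287], "grip": -1}, {"translation": [0.19, -0.02, -0.31], "delta_rot": [0.042, -0.092, -0.287], "grip": -1}, {"translation": [0.16, 0.02, -0.32], "delta_rot": [0.042, -0.092, -0.287], "grip": -1}, {"translation": [0.12, 0.04, -0.34], "delta_rot": [0.042, -0.092, -0.287], "grip": -1}, {"translation": [0.07, 0.06, -0.35], "delta_rot": [0.042, -0.092, -0.287], "grip": -1}, {"translation": [0.02, 0.06, -0.35], "delta_rot": [0.042, -0.092, -0.287], "grip": -1}]
```

{"fn": "jog_arm", "kwargs": {
  "steps": [
    {"translation": [0.1,-0.1,-0.15],"delta_rot": [0.025,-0.054,-0.169],"grip": -1},
    {"translation": [0.1,-0.1,-0.15],"delta_rot": [0.025,-0.054,-0.169],"grip": -1},
    {"translation": [0.1,-0.1,-0.15],"delta_rot": [0.025,-0.054,-0.169],"grip": -1},
    {"translation": [0.1,-0.1,-0.15],"delta_rot": [0.025,-0.054,-0.169],"grip": -1},
    {"translation": [0.1,-0.1,-0.15],"delta_rot": [0.025,-0.054,-0.169],"grip": -1},
    {"translation": [0.1,-0.05,-0.15],"delta_rot": [0.025,-0.054,-0.169],"grip": -1},
    {"translation": [0.1,-0.05,-0.15],"delta_rot": [0.025,-0.054,-0.169],"grip": -1},
    {"translation": [0.1,0,-0.15],"delta_rot": [0.025,-0.054,-0.169],"grip": -1},
    {"translation": [0.1,0,-0.2],"delta_rot": [0.025,-0.054,-0.169],"grip": -1},
    {"translation": [0.1,0,-0.2],"delta_rot": [0.025,-0.054,-0.169],"grip": -1}
  ]
}}

```text
time: 9.25
tcp_pos: [463.2, 7.4, 342.5]
orientation: [-0.227, 2.912, -0.774]
wrist_force: [0.5, 1.0, -0.4]
opening: 85.1
```

```bash
python3 - <<'E'
from plan import *
from h import st
st()
rows([456,16,364],ori(-.58,.91,-.4),8,-1)
E
```

```text
t 9.25 j [-0.794  0.079  0.271  1.905  0.515  1.319  1.033] p [463.2   7.4 342.5] F [ 0.5  1.  -0.4] T [ 0.5   0.18 -0.01] open 85.1
x [-0.982 -0.175 -0.077] y [-0.113  0.858 -0.501] z [ 0.154 -0.483 -0.862]
end q [-0.89 -0.2   0.19  2.16  0.77  1.09  1.93] margin,clr [  0.24 372.26]
[{"translation": [0.05, -0.03, -0.30], "delta_rot": [0.022, -0.048, -0.139], "grip": -1}, {"translation": [0.04, -0.03, -0.30], "delta_rot": [0.022, -0.048, -0.139], "grip": -1}, {"translation": [0.03, -0.03, -0.30], "delta_rot": [0.022, -0.048, -0.139], "grip": -1}, {"translation": [0.02, -0.04, -0.30], "delta_rot": [0.022, -0.048, -0.139], "grip": -1}, {"translation": [0.01, -0.04, -0.30], "delta_rot": [0.022, -0.048, -0.139], "grip": -1}, {"translation": [0.00, -0.05, -0.30], "delta_rot": [0.022, -0.048, -0.139], "grip": -1}, {"translation": [-0.00, -0.05, -0.30], "delta_rot": [0.022, -0.048, -0.139], "grip": -1}, {"translation": [-0.01, -0.06, -0.30], "delta_rot": [0.022, -0.048, -0.139], "grip": -1}]
```

```bash
cat > tail.py <<'E'
from opt import *
E1=np.array([466.8,-45.4,109.])
INS=26
def build(v,b=d(-3.8)):
    bx=np.array([cos(b),sin(b),0]);f=d(v["phi"]);xo=v["xo"];tz=np.array([sin(f),-cos(f),0]);g=E1+bx*xo+tz*INS;M=TM(tz,[0,0,-1])
    S=dict(h=(np.array(v["h"]),ori(v["hpsi"],v["hP"],v["hr"])),b=(np.array(v["b"]),M),pre=(g-tz*80,M),g=(g,M),lift=(g+[0,0,35],M),l=(np.array(v["l"]),M))
    for k in("m1","m2","m3"):S[k]=(np.array(v[k][:3]),ori(*v[k][3:]))
    dl=f-b
    for k,th,dz in(("p35",35,100),("p28",28,15),("p20",20,0),("p16",16,0)):S[k]=plc(dl,xo,th,INS,dz)
    return S
def tail(q,S,start,verbose=True):
    ks=list(S);rec=[];worst=9
    for k in ks[ks.index(start):]:
        rec=[];q=run(q,S[k][0],S[k][1],rec)
        if q is None:
            if verbose:print(k,"FAIL");
            return None
        if verbose:print(k,q.round(2),np.array(rec).min(0).round(2))
    return q
import json
V=json.loads(open('o1.txt').read().split('\n')[1])
E
python3 - <<'E'
from tail import *
from h import read_state
q=np.array(read_state()["joints"]);S=build(V)
tail(q,S,"h");print();tail(q,S,"b")
E
```

```text
h [-0.89 -0.19  0.19  2.16  0.77  1.09  1.92] [  0.25 372.24]
b [-1.12  0.64 -0.05  2.34  0.96  1.69  0.12] [  0.17 213.66]
pre [-0.99  1.09  0.01  2.25  1.14  1.48 -0.18] [ 0.23 19.03]
g [-0.87  1.11  0.1   2.29  1.32  1.42 -0.23] [ 0.28 19.04]
lift [-0.87  1.03  0.1   2.32  1.32  1.43 -0.17] [ 0.25 54.04]
l [-1.04  0.69  0.06  2.32  1.12  1.59  0.13] [ 0.23 87.31]
m1 [-0.44  0.23  0.17  2.27  1.78  0.62  0.72] [  0.18 205.23]
m2 [ 0.73  0.52 -0.77  2.4   3.67  0.98 -1.63] [  0.13 214.  ]
m3 [ 0.75  0.29 -0.72  2.41  4.26  0.79 -1.35] [  0.16 215.95]
p35 [ 0.69  0.59 -0.97  2.4   3.75  0.49 -2.55] [  0.14 192.32]
p28 [ 0.61  0.91 -0.78  2.43  3.78  0.76 -2.32] [ 0.14 87.71]
p20 [ 0.68  1.11 -0.77  2.4   3.94  0.82 -2.32] [ 0.17 31.94]
p16 [ 0.72  1.19 -0.77  2.38  4.02  0.83 -2.34] [0.19 6.49]

b [-1.23  0.64  0.09  2.35  0.96  1.62  0.16] [  0.22 213.65]
pre [-1.08  1.1   0.12  2.25  1.12  1.38 -0.14] [ 0.22 19.03]
g [-0.96  1.13  0.2   2.3   1.3   1.31 -0.21] [ 0.27 19.04]
lift [-0.97  1.05  0.22  2.33  1.3   1.33 -0.16] [ 0.24 54.04]
l [-1.15  0.71  0.2   2.33  1.11  1.51  0.16] [ 0.22 87.31]
m1 [-0.56  0.24  0.33  2.28  1.79  0.59  0.69] [  0.17 205.23]
m2 [ 0.62  0.48 -0.63  2.41  3.71  1.03 -1.71] [  0.12 214.02]
m3 [ 0.61  0.26 -0.56  2.41  4.27  0.84 -1.37] [  0.15 215.97]
p35 [ 0.58  0.53 -0.82  2.4   3.87  0.57 -2.7 ] [  0.04 192.34]
p28 [ 0.52  0.86 -0.66  2.44  3.85  0.84 -2.43] [ 0.13 87.73]
p20 [ 0.59  1.05 -0.65  2.4   4.    0.92 -2.41] [ 0.17 31.97]
p16 [ 0.62  1.12 -0.65  2.38  4.07  0.95 -2.43] [0.19 6.52]
```

{"fn": "jog_arm", "kwargs": {
  "steps": [
    {"translation": [0,0,-0.3],"delta_rot": [0.022,-0.048,-0.14],"grip": -1},
    {"translation": [0,0,-0.3],"delta_rot": [0.022,-0.048,-0.14],"grip": -1},
    {"translation": [0,0,-0.3],"delta_rot": [0.022,-0.048,-0.14],"grip": -1},
    {"translation": [0,0,-0.3],"delta_rot": [0.022,-0.048,-0.14],"grip": -1},
    {"translation": [0,0,-0.3],"delta_rot": [0.022,-0.048,-0.14],"grip": -1},
    {"translation": [0,0,-0.3],"delta_rot": [0.022,-0.048,-0.14],"grip": -1},
    {"translation": [0,0,-0.3],"delta_rot": [0.022,-0.048,-0.14],"grip": -1},
    {"translation": [0,0,-0.3],"delta_rot": [0.022,-0.048,-0.14],"grip": -1}
  ]
}}

```text
time: 10.25
tcp_pos: [450.9, 13.4, 352.5]
orientation: [-1.881, 2.117, -0.918]
wrist_force: [-0.4, -0.3, 0.3]
opening: 85.5
```

```bash
python3 - <<'E'
from plan import *
from tail import *
from h import st
st();S=build(V);print({k:x[0].round(0) for k,x in S.items()})
rows(*S["b"],12,-1)
E
```

```text
t 10.25 j [-0.884 -0.195  0.195  2.183  0.761  1.074  1.984] p [450.9  13.4 352.5] F [-0.4 -0.3  0.3] T [0.31 0.51 0.04] open 85.5
x [-0.193 -0.943  0.27 ] y [-0.842  0.018 -0.539] z [ 0.504 -0.332 -0.798]
{'h': array([456.,  16., 364.]), 'b': array([398.,  33., 299.]), 'pre': array([463.,  -1., 109.]), 'g': array([505., -69., 109.]), 'lift': array([505., -69., 144.]), 'l': array([457.,   5., 277.]), 'm1': array([649., -94., 269.]), 'm2': array([651.,  79., 330.]), 'm3': array([543., 159., 317.]), 'p35': array([551., 215., 204.]), 'p28': array([551., 209., 109.]), 'p20': array([551., 203.,  82.]), 'p16': array([551., 201.,  76.])}
end q [-1.13  0.64 -0.03  2.34  0.96  1.68  0.12] margin,clr [  0.16 213.65]
[{"translation": [-0.19, 0.61, 0.08], "delta_rot": [0.067, 0.052, 0.052], "grip": -1}, {"translation": [-0.16, 0.63, 0.03], "delta_rot": [0.067, 0.052, 0.052], "grip": -1}, {"translation": [-0.13, 0.63, -0.02], "delta_rot": [0.067, 0.052, 0.052], "grip": -1}, {"translation": [-0.10, 0.64, -0.07], "delta_rot": [0.067, 0.052, 0.052], "grip": -1}, {"translation": [-0.06, 0.63, -0.11], "delta_rot": [0.067, 0.052, 0.052], "grip": -1}, {"translation": [-0.02, 0.63, -0.16], "delta_rot": [0.067, 0.052, 0.052], "grip": -1}, {"translation": [0.02, 0.62, -0.20], "delta_rot": [0.067, 0.052, 0.052], "grip": -1}, {"translation": [0.07, 0.60, -0.24], "delta_rot": [0.067, 0.052, 0.052], "grip": -1}, {"translation": [0.11, 0.58, -0.27], "delta_rot": [0.067, 0.052, 0.052], "grip": -1}, {"translation": [0.16, 0.55, -0.30], "delta_rot": [0.067, 0.052, 0.052], "grip": -1}, {"translation": [0.20, 0.52, -0.33], "delta_rot": [0.067, 0.052, 0.052], "grip": -1}, {"translation": [0.24, 0.49, -0.35], "delta_rot": [0.067, 0.052, 0.052], "grip": -1}]
```

Ten rows at a slightly higher rate for this leg.

{"fn": "jog_arm", "kwargs": {
  "steps": [
    {"translation": [-0.2,0.7,0.1],"delta_rot": [0.08,0.062,0.062],"grip": -1},
    {"translation": [-0.2,0.7,0],"delta_rot": [0.08,0.062,0.062],"grip": -1},
    {"translation": [-0.1,0.7,0],"delta_rot": [0.08,0.062,0.062],"grip": -1},
    {"translation": [-0.1,0.7,-0.1],"delta_rot": [0.08,0.062,0.062],"grip": -1},
    {"translation": [0,0.7,-0.2],"delta_rot": [0.08,0.062,0.062],"grip": -1},
    {"translation": [0,0.7,-0.2],"delta_rot": [0.08,0.062,0.062],"grip": -1},
    {"translation": [0.1,0.7,-0.3],"delta_rot": [0.08,0.062,0.062],"grip": -1},
    {"translation": [0.2,0.7,-0.3],"delta_rot": [0.08,0.062,0.062],"grip": -1},
    {"translation": [0.2,0.6,-0.4],"delta_rot": [0.08,0.062,0.062],"grip": -1},
    {"translation": [0.3,0.6,-0.4],"delta_rot": [0.08,0.062,0.062],"grip": -1}
  ]
}}

```text
time: 11.5
tcp_pos: [396.8, 22.2, 294.5]
orientation: [-0.528, 1.893, -1.957]
wrist_force: [0.6, -0.1, -0.5]
opening: 85.2
```

```bash
python3 - <<'E'
from plan import *
from tail import *
from h import st
st();S=build(V)
rows(S["pre"][0]+[0,0,20],S["pre"][1],5,-1)
tail(np.array(read_state()["joints"]),S,"pre")
E
```

```text
t 11.5 j [-1.121  0.671 -0.03   2.356  0.963  1.682  0.098] p [396.8  22.2 294.5] F [ 0.6 -0.1 -0.5] T [0.96 0.49 0.04] open 85.2
x [-0.863 -0.505  0.014] y [ 0.003 -0.032 -0.999] z [ 0.505 -0.862  0.029]
end q [-0.99  1.05  0.02  2.26  1.14  1.48 -0.15] margin,clr [ 0.22 39.03]
[{"translation": [-0.96, 3.33, 0.97], "delta_rot": [-0.006, -0.003, 0.003], "grip": -1}, {"translation": [-0.94, 3.32, 0.99], "delta_rot": [-0.006, -0.003, 0.003], "grip": -1}, {"translation": [-0.93, 3.32, 1.02], "delta_rot": [-0.006, -0.003, 0.003], "grip": -1}, {"translation": [-0.92, 3.32, 1.04], "delta_rot": [-0.006, -0.003, 0.003], "grip": -1}, {"translation": [-0.91, 3.31, 1.06], "delta_rot": [-0.006, -0.003, 0.003], "grip": -1}]
pre [-0.99  1.09  0.02  2.25  1.14  1.47 -0.17] [ 0.22 19.03]
g [-0.88  1.11  0.1   2.29  1.32  1.41 -0.22] [ 0.28 19.04]
lift [-0.88  1.03  0.11  2.32  1.32  1.42 -0.17] [ 0.25 54.04]
l [-1.05  0.69  0.07  2.32  1.12  1.59  0.13] [ 0.23 87.31]
m1 [-0.45  0.23  0.19  2.27  1.78  0.62  0.71] [  0.18 205.23]
m2 [ 0.72  0.51 -0.76  2.41  3.68  0.98 -1.64] [  0.13 214.  ]
m3 [ 0.74  0.28 -0.71  2.41  4.26  0.79 -1.35] [  0.15 215.95]
p35 [ 0.68  0.59 -0.96  2.4   3.76  0.5  -2.56] [  0.14 192.32]
p28 [ 0.6   0.91 -0.78  2.43  3.79  0.77 -2.33] [ 0.14 87.71]
p20 [ 0.67  1.1  -0.76  2.4   3.95  0.83 -2.33] [ 0.17 31.94]
p16 [ 0.71  1.18 -0.76  2.38  4.03  0.84 -2.35] [0.19 6.49]
```

{"fn": "jog_arm", "kwargs": {
  "steps": [
    {"translation": [-0.9,3.3,1.0],"delta_rot": [-0.006,-0.003,0.003],"grip": -1},
    {"translation": [-0.9,3.3,1.0],"delta_rot": [-0.006,-0.003,0.003],"grip": -1},
    {"translation": [-0.9,3.3,1.0],"delta_rot": [-0.006,-0.003,0.003],"grip": -1},
    {"translation": [-0.9,3.0,1.0],"delta_rot": [-0.006,-0.003,0.003],"grip": -1},
    {"translation": [-0.9,2.5,1.0],"delta_rot": [-0.006,-0.003,0.003],"grip": -1},
    {"translation": [0,0,0],"delta_rot": [0,0,0],"grip": -1}
  ]
}}

```text
time: 12.25
tcp_pos: [460.6, -7.7, 129.8]
orientation: [-0.545, 1.922, -1.933]
wrist_force: [-0.3, -0.1, 1.0]
opening: 85.3
```

```bash
python3 - <<'E'
from plan import *
from tail import *
from h import *
st();S=build(V)
rows(S["pre"][0],S["pre"][1],3,-1)
p,_=get_image("scene");cv2.imwrite("pics/s8.png",cv2.resize(p[80:360,130:480,::-1],(750,600),interpolation=2))
E
```

```text
t 12.25 j [-0.986  1.048  0.019  2.271  1.136  1.481 -0.134] p [460.6  -7.7 129.8] F [-0.3 -0.1  1. ] T [ 0.86  0.54 -0.01] open 85.3
x [-0.861 -0.509  0.019] y [-0.016 -0.01  -1.   ] z [ 0.509 -0.861  0.   ]
end q [-0.99  1.09  0.02  2.25  1.14  1.47 -0.18] margin,clr [ 0.31 19.03]
[{"translation": [-0.20, 0.69, -0.15], "delta_rot": [-0.000, -0.004, 0.006], "grip": -1}, {"translation": [-0.20, 0.69, -0.15], "delta_rot": [-0.000, -0.004, 0.006], "grip": -1}, {"translation": [-0.20, 0.69, -0.15], "delta_rot": [-0.000, -0.004, 0.006], "grip": -1}]
```

View pics/s8.png

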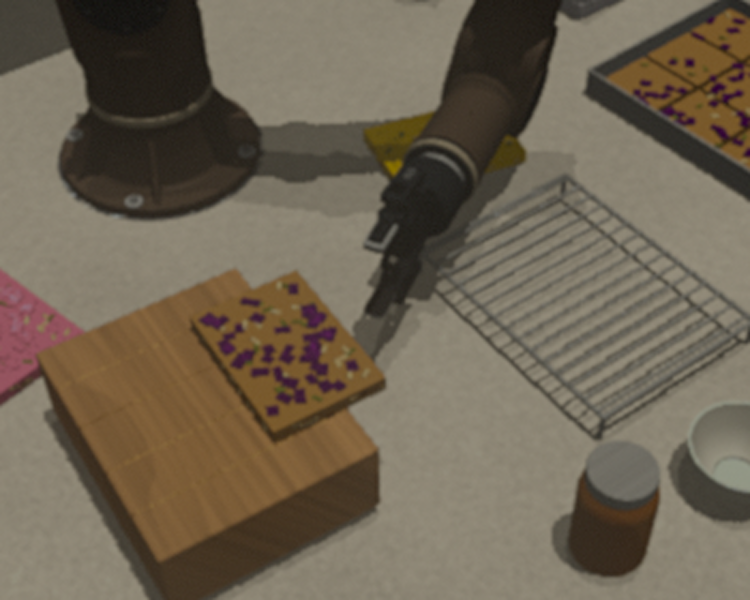

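The gripper is horizontal, jaws one above the other, at (390,260) beside the slab's overhang. It clears the rack. I'll lower it to slab height and move in.

{"fn": "jog_arm", "kwargs": {
  "steps": [
    {"translation": [-0.2,0.7,0],"delta_rot": [0,-0.004,0.006],"grip": -1},
    {"translation": [-0.2,0.7,0],"delta_rot": [0,-0.004,0.006],"grip": -1},
    {"translation": [-0.1,0.6,0],"delta_rot": [0,-0.004,0.006],"grip": -1},
    {"translation": [0,0.0,1.5],"delta_rot": [0,0,0],"grip": -1},
    {"translation": [0,0.0,1.5],"delta_rot": [0,0,0],"grip": -1}
  ]
}}

```text
time: 12.92
tcp_pos: [480.4, -30.5, 110.7]
orientation: [-0.538, 1.912, -1.91]
wrist_force: [0.2, -0.2, 0.6]
opening: 85.6
```

```bash
python3 - <<'E'
from plan import *
from tail import *
from h import *
st();S=build(V)
print(S["g"][0]);rows(S["g"][0],S["g"][1],4,-1)
E
```

```text
t 12.925 j [-0.945  1.098  0.051  2.276  1.216  1.445 -0.201] p [480.4 -30.5 110.7] F [ 0.2 -0.2  0.6] T [ 0.9   0.54 -0.01] open 85.6
x [-0.853 -0.522 -0.001] y [ 0.     0.001 -1.   ] z [ 0.522 -0.853 -0.001]
[504.627 -69.249 109.   ]
end q [-0.87  1.11  0.1   2.29  1.32  1.42 -0.22] margin,clr [ 0.28 19.06]
[{"translation": [-0.01, 0.04, 1.14], "delta_rot": [0.000, 0.001, -0.000], "grip": -1}, {"translation": [-0.01, 0.04, 1.14], "delta_rot": [0.000, 0.001, -0.000], "grip": -1}, {"translation": [-0.01, 0.04, 1.14], "delta_rot": [0.000, 0.001, -0.000], "grip": -1}, {"translation": [-0.01, 0.04, 1.14], "delta_rot": [0.000, 0.001, -0.000], "grip": -1}]
```

{"fn": "jog_arm", "kwargs": {
  "steps": [
    {"translation": [0,0.05,1.1],"delta_rot": [0,0,0],"grip": -1},
    {"translation": [0,0.05,1.1],"delta_rot": [0,0,0],"grip": -1},
    {"translation": [0,0.05,1.1],"delta_rot": [0,0,0],"grip": -0.5},
    {"translation": [0,0,1.0],"delta_rot": [0,0,0],"grip": 0},
    {"translation": [0,0,0],"delta_rot": [0,0,0],"grip": 0.4},
    {"translation": [0,0,0],"delta_rot": [0,0,0],"grip": 0.4},
    {"translation": [0,0,0],"delta_rot": [0,0,0],"grip": 0.4}
  ],
  "force": 30
}}

```text
time: 13.8
tcp_pos: [504.4, -71.9, 109.9]
orientation: [-0.535, 1.913, -1.913]
wrist_force: [-0.3, -0.1, -0.6]
opening: 25.9
```

```bash
python3 - <<'E'
from h import *
st()
p,_=get_image("scene");cv2.imwrite("pics/s9.png",cv2.resize(p[140:340,180:380,::-1],(600,600),interpolation=2))
E
```

```text
t 13.8 j [-0.871  1.11   0.102  2.295  1.321  1.414 -0.23 ] p [504.4 -71.9 109.9] F [-0.3 -0.1 -0.6] T [0.89 0.59 0.02] open 25.9
x [-0.855 -0.519 -0.001] y [ 0.001  0.    -1.   ] z [ 0.519 -0.855  0.   ]
```

View pics/s9.png

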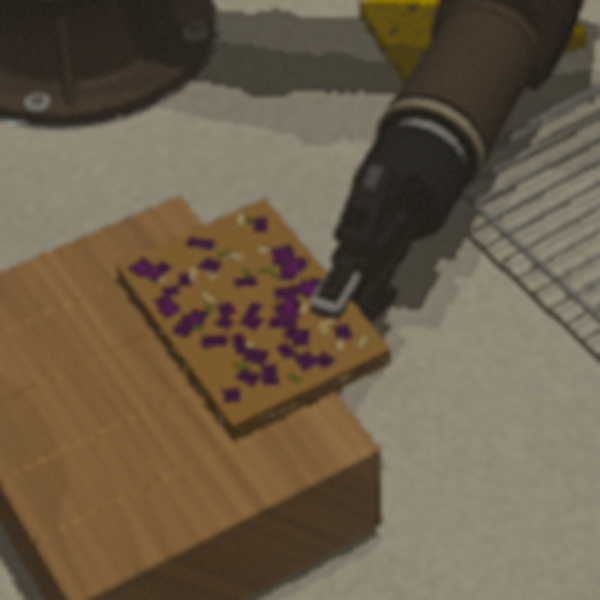

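The upper finger is over the slab's edge at (340,290), the lower one is under the overhang, and the wrist force is still near zero. I'll close on the slab and lift a little.

{"fn": "jog_arm", "kwargs": {
  "steps": [
    {"translation": [0,0.05,0],"delta_rot": [0,0,0],"grip": 0.6},
    {"translation": [0,0,0],"delta_rot": [0,0,0],"grip": 0.8},
    {"translation": [0,0,0],"delta_rot": [0,0,0],"grip": 1},
    {"translation": [0,0,0],"delta_rot": [0,0,0],"grip": 1}
  ],
  "force": 70
}}

```text
time: 14.35
tcp_pos: [504.3, -71.5, 109.2]
orientation: [-0.536, 1.913, -1.912]
wrist_force: [0.0, -0.8, -0.4]
opening: 17.3
```

```bash
python3 - <<'E'
from h import *
st()
E
```

```text
t 14.35 j [-0.872  1.112  0.101  2.295  1.321  1.414 -0.231] p [504.3 -71.5 109.2] F [ 0.  -0.8 -0.4] T [ 0.86  0.63 -0.01] open 17.3
x [-0.854 -0.52  -0.   ] y [ 0.  0. -1.] z [ 0.52  -0.854 -0.   ]
```

{"fn": "jog_arm", "kwargs": {
  "steps": [
    {"translation": [0,-0.5,0],"delta_rot": [0,0,0],"grip": 1},
    {"translation": [0,-1,0],"delta_rot": [0,0,0],"grip": 1},
    {"translation": [0,-1.5,0],"delta_rot": [0,0,0],"grip": 1},
    {"translation": [0,-2,0],"delta_rot": [0,0,0],"grip": 1},
    {"translation": [0,-1,0],"delta_rot": [0,0,0],"grip": 1},
    {"translation": [0,0,0],"delta_rot": [0,0,0],"grip": 1}
  ]
}}

```text
time: 15.1
tcp_pos: [504.3, -71.0, 172.5]
orientation: [-0.536, 1.916, -1.907]
wrist_force: [0.9, 0.4, -4.0]
opening: 17.1
```

```bash
sed -i 's/^INS=.*/INS=28.8/; /^V=json/a V["phi"]=31.34;V["xo"]=22.6' tail.py; python3 - <<'E'
from h import *
from plan import *
from tail import *
st()
p,_=get_image("scene");cv2.imwrite("pics/s10.png",cv2.resize(p[120:340,160:400,::-1],(654,600),interpolation=2))
p,_=get_image("top");cv2.imwrite("pics/top10.png",p[:,:,::-1]);cv2.imwrite("pics/t10.png",cv2.resize(p[130:330,300:500,::-1],(600,600),interpolation=2))
S=build(V);tail(np.array(read_state()["joints"]),S,"l")
E
```

```text
t 15.1 j [-0.881  0.958  0.117  2.344  1.321  1.434 -0.13 ] p [504.3 -71.  172.5] F [ 0.9  0.4 -4. ] T [ 1.55  0.76 -0.01] open 17.1
x [-0.854 -0.52  -0.002] y [-0.     0.004 -1.   ] z [ 0.52  -0.854 -0.004]
l [-1.05  0.69  0.07  2.33  1.12  1.59  0.13] [  0.22 108.65]
m1 [-0.45  0.23  0.19  2.27  1.78  0.62  0.71] [  0.17 205.24]
m2 [ 0.72  0.51 -0.76  2.41  3.68  0.98 -1.64] [  0.13 214.  ]
m3 [ 0.74  0.28 -0.71  2.41  4.26  0.79 -1.35] [  0.15 215.95]
p35 [ 0.67  0.59 -0.96  2.4   3.74  0.51 -2.54] [  0.14 190.74]
p28 [ 0.59  0.91 -0.78  2.43  3.77  0.77 -2.32] [ 0.13 86.03]
p20 [ 0.67  1.11 -0.76  2.4   3.93  0.83 -2.31] [ 0.17 32.07]
p16 [ 0.71  1.19 -0.77  2.38  4.02  0.84 -2.34] [0.19 6.25]
```

View pics/s10.png

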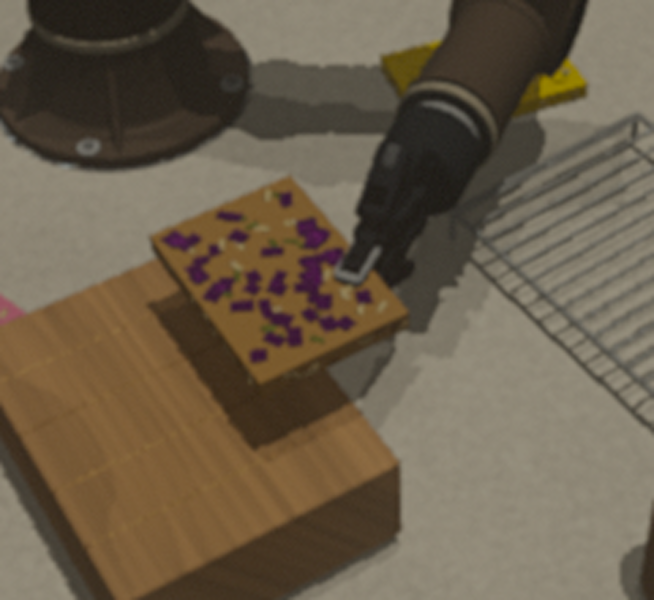

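View pics/t10.png

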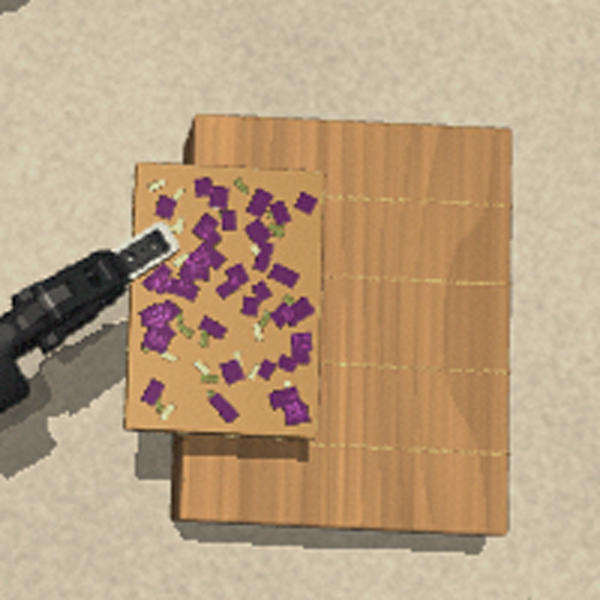

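The slab is held level, clear of the block, at about 4 N. I'll measure its pose in the grip.

```bash
python3 - <<'E'
from h import *
np.set_printoptions(precision=2,suppress=True)
X=np.array([plane("top",a/3+300,b/3+130,181.5) for a,b in[(136,163),(323,173),(315,437),(126,430)]])
print(X);c=X.mean(0);v=(X[0]-X[3])+(X[1]-X[2]);yaw=np.arctan2(v[1],v[0]);print(c,np.degrees(yaw),np.linalg.norm(X[0]-X[3]),np.linalg.norm(X[0]-X[1]))
s=read_state();M=R.from_rotvec(s["orientation"]).as_matrix()
c[2]=s["tcp_pos"][2]
print("center in tool",M.T@(c-s["tcp_pos"]),"slab x in tool",M.T@[np.cos(yaw),np.sin(yaw),0],"slab y in tool",M.T@[-np.sin(yaw),np.cos(yaw),0])
from plan import *
from tail import *
S=build(V);rows(*S["l"],4,1)
E
```

```text
[[ 550.26  -50.59  181.5 ]
 [ 541.97 -169.08  181.5 ]
 [ 374.91 -157.71  181.5 ]
 [ 381.01  -40.54  181.5 ]]
[ 462.04 -104.48  181.5 ] -3.6454255545813483 169.54745363358433 118.77197706711833
center in tool [53.6  -0.1   6.64] slab x in tool [-0.82 -0.    0.57] slab y in tool [-0.57  0.   -0.82]
end q [-1.05  0.69  0.07  2.33  1.12  1.59  0.13] margin,clr [  0.22 108.65]
[{"translation": [0.02, -2.63, -2.24], "delta_rot": [0.001, 0.000, -0.000], "grip": 1}, {"translation": [0.02, -2.63, -2.24], "delta_rot": [0.001, 0.000, -0.000], "grip": 1}, {"translation": [0.03, -2.63, -2.24], "delta_rot": [0.001, 0.000, -0.000], "grip": 1}, {"translation": [0.03, -2.64, -2.23], "delta_rot": [0.001, 0.000, -0.000], "grip": 1}]
```

{"fn": "jog_arm", "kwargs": {
  "steps": [
    {"translation": [0,-2,-1.5],"delta_rot": [0,0,0],"grip": 1},
    {"translation": [0,-2.6,-2.2],"delta_rot": [0,0,0],"grip": 1},
    {"translation": [0,-2.6,-2.2],"delta_rot": [0,0,0],"grip": 1},
    {"translation": [0,-2.3,-2.2],"delta_rot": [0,0,0],"grip": 1}
  ]
}}

```text
time: 15.7
tcp_pos: [461.2, -1.4, 266.3]
orientation: [-0.54, 1.917, -1.915]
wrist_force: [0.0, 0.0, -2.8]
opening: 16.9
```

```bash
python3 - <<'E'
from h import *
from plan import *
from tail import *
st();S=build(V);rows(*S["m1"],10,1)
E
```

```text
t 15.7 j [-1.036  0.719  0.071  2.328  1.13   1.567  0.112] p [461.2  -1.4 266.3] F [ 0.   0.  -2.8] T [1.58 0.74 0.08] open 16.9
x [-0.855 -0.518  0.005] y [-0.006 -0.    -1.   ] z [ 0.518 -0.855 -0.003]
end q [-0.45  0.23  0.19  2.27  1.78  0.62  0.71] margin,clr [  0.17 186.78]
[{"translation": [-1.12, -0.04, 1.76], "delta_rot": [-0.059, -0.047, -0.009], "grip": 1}, {"translation": [-1.04, -0.15, 1.81], "delta_rot": [-0.059, -0.047, -0.009], "grip": 1}, {"translation": [-0.95, -0.27, 1.84], "delta_rot": [-0.059, -0.047, -0.009], "grip": 1}, {"translation": [-0.86, -0.39, 1.86], "delta_rot": [-0.059, -0.047, -0.009], "grip": 1}, {"translation": [-0.77, -0.50, 1.88], "delta_rot": [-0.059, -0.047, -0.009], "grip": 1}, {"translation": [-0.68, -0.62, 1.88], "delta_rot": [-0.059, -0.047, -0.009], "grip": 1}, {"translation": [-0.58, -0.74, 1.87], "delta_rot": [-0.059, -0.047, -0.009], "grip": 1}, {"translation": [-0.49, -0.85, 1.84], "delta_rot": [-0.059, -0.047, -0.009], "grip": 1}, {"translation": [-0.39, -0.96, 1.81], "delta_rot": [-0.059, -0.047, -0.009], "grip": 1}, {"translation": [-0.30, -1.07, 1.77], "delta_rot": [-0.059, -0.047, -0.009], "grip": 1}]
```

{"fn": "jog_arm", "kwargs": {
  "steps": [
    {"translation": [-1.1,0,1.8],"delta_rot": [-0.059,-0.047,-0.009],"grip": 1},
    {"translation": [-1.0,-0.1,1.8],"delta_rot": [-0.059,-0.047,-0.009],"grip": 1},
    {"translation": [-0.9,-0.3,1.8],"delta_rot": [-0.059,-0.047,-0.009],"grip": 1},
    {"translation": [-0.9,-0.4,1.9],"delta_rot": [-0.059,-0.047,-0.009],"grip": 1},
    {"translation": [-0.8,-0.5,1.9],"delta_rot": [-0.059,-0.047,-0.009],"grip": 1},
    {"translation": [-0.7,-0.6,1.9],"delta_rot": [-0.059,-0.047,-0.009],"grip": 1},
    {"translation": [-0.6,-0.7,1.9],"delta_rot": [-0.059,-0.047,-0.009],"grip": 1},
    {"translation": [-0.5,-0.9,1.8],"delta_rot": [-0.059,-0.047,-0.009],"grip": 1},
    {"translation": [-0.4,-1.0,1.8],"delta_rot": [-0.059,-0.047,-0.009],"grip": 1},
    {"translation": [-0.3,-1.0,1.8],"delta_rot": [-0.059,-0.047,-0.009],"grip": 1}
  ]
}}

```text
time: 16.95
tcp_pos: [650.8, -92.2, 257.6]
orientation: [-1.178, 2.128, -1.064]
wrist_force: [0.8, 0.3, -3.9]
opening: 17.5
```

```bash
python3 - <<'E'
from h import *
from plan import *
from tail import *
st();S=build(V);rows(*S["m2"],16,1)
E
```

```text
t 16.95 j [-0.432  0.243  0.193  2.268  1.789  0.574  0.724] p [650.8 -92.2 257.6] F [ 0.8  0.3 -3.9] T [0.83 1.21 0.01] open 17.5
x [-0.513 -0.857 -0.04 ] y [-0.482  0.327 -0.813] z [ 0.71  -0.397 -0.581]
end q [ 0.86  0.59 -0.95  2.4   3.61  0.91 -1.51] margin,clr [  0.12 213.98]
[{"translation": [-0.94, -0.02, -0.68], "delta_rot": [-0.031, -0.062, 0.074], "grip": 1}, {"translation": [-0.98, 0.07, -0.62], "delta_rot": [-0.031, -0.062, 0.074], "grip": 1}, {"translation": [-1.00, 0.16, -0.56], "delta_rot": [-0.031, -0.062, 0.074], "grip": 1}, {"translation": [-1.02, 0.26, -0.49], "delta_rot": [-0.031, -0.062, 0.074], "grip": 1}, {"translation": [-1.03, 0.35, -0.42], "delta_rot": [-0.031, -0.062, 0.074], "grip": 1}, {"translation": [-1.02, 0.43, -0.34], "delta_rot": [-0.031, -0.062, 0.074], "grip": 1}, {"translation": [-1.01, 0.52, -0.26], "delta_rot": [-0.031, -0.062, 0.074], "grip": 1}, {"translation": [-0.98, 0.60, -0.18], "delta_rot": [-0.031, -0.062, 0.074], "grip": 1}, {"translation": [-0.94, 0.68, -0.10], "delta_rot": [-0.031, -0.062, 0.074], "grip": 1}, {"translation": [-0.89, 0.75, -0.02], "delta_rot": [-0.031, -0.062, 0.074], "grip": 1}, {"translation": [-0.83, 0.81, 0.05], "delta_rot": [-0.031, -0.062, 0.074], "grip": 1}, {"translation": [-0.76, 0.87, 0.13], "delta_rot": [-0.031, -0.062, 0.074], "grip": 1}, {"translation": [-0.69, 0.91, 0.20], "delta_rot": [-0.031, -0.062, 0.074], "grip": 1}, {"translation": [-0.60, 0.95, 0.27], "delta_rot": [-0.031, -0.062, 0.074], "grip": 1}, {"translation": [-0.51, 0.99, 0.34], "delta_rot": [-0.031, -0.062, 0.074], "grip": 1}, {"translation": [-0.41, 1.01, 0.40], "delta_rot": [-0.031, -0.062, 0.074], "grip": 1}]
```

```bash
cat > opt3.py <<'E'
from opt import *
import sys,json,time
from h import read_state
C=np.array([53.6,0,6.6]);DL=d(34.9)
def place(th,dz,yc=0,ctr=(512.,236.)):
    t=d(th);n=np.array([0,cos(t),-sin(t)]);tz=cos(DL)*n+sin(DL)*np.array([1,0,0]);M=TM(tz,[0,sin(t),cos(t)])
    # slab centre with far edge bottom at (236+60, 40)
    ce=np.array([ctr[0],ctr[1]+60,40+dz])-n*60+9*np.array([0,sin(t),cos(t)])
    return ce-M@C,M
def runs(q,p,M,step=.1,mm=25):
    t0,r0,_,_,_=fkj(q);w=rv(r0.T@M);n=int(max(np.linalg.norm(w)/step,np.linalg.norm(p-t0)/mm))+1;mt=9;ms=0;mc=999
    for i in range(1,n+1):
        pt=t0+(p-t0)*i/n;Mt=r0@R.from_rotvec(w*i/n).as_matrix();qs=q
        for _ in range(3):
            t,r,J,_,_=fkj(q);e=np.r_[(pt-t)/300,rv(Mt@r.T)]
            q=q+J.T@np.linalg.solve(J@J.T+1e-6*np.eye(6),e)
        mt=min(mt,np.minimum(q-Lo,Hi-q).min());ms=max(ms,abs(q-qs).max());mc=min(mc,clr(q,50,48))
        if mt<0:return None,n,mt,ms,mc
    return q,n,mt,ms,mc
def seqof(v):
    S=[(k,(np.array(v[k][:3]),ori(*v[k][3:]))) for k in sorted(v)]
    S+=[("p%d"%th,place(th,dz)) for th,dz in((35,100),(28,15),(20,2),(16,0))]
    return S
def ev(q,v,verbose=False):
    pr=0;mm=9;sp=0;N=0
    for k,(p,M) in seqof(v):
        q,n,mt,ms,mc=runs(q,p,M);N+=n
        if verbose:print(k,None if q is None else q.round(2),n,round(mt,2),round(ms,2),round(mc))
        if q is None:return pr+.0
        pr+=1;mm=min(mm,mt);sp=max(sp,ms)
    return pr+3*min(mm,.2)-2*max(0,sp-.2)-.003*N
if __name__=="__main__":
    q0=np.array(read_state()["joints"]);V={"m2":[651.41,78.98,329.81,.49,.12,1.77],"m3":[542.52,158.98,316.63,.81,.34,.96]}
    if len(sys.argv)<2:print(ev(q0,V,True));sys.exit()
    rng=np.random.default_rng(int(sys.argv[1]));U=rng.uniform;t0=time.time()
    if rng.random()<.5:V={"m2":V["m2"],"m3":V["m3"],"m4":[540,170,300,.9,.4,2.4]}
    best=(ev(q0,V),V)
    while time.time()-t0<float(sys.argv[2]):
        w={k:[U(480,700),U(-50,250),U(240,420),U(-.3,1.5),U(-.2,.9),U(-1,3.3)] for k in V};o={}
        al=rng.choice([.03,.1,.3,1]);
        for k in V:o[k]=[(a*(1-al)+b_*al if rng.random()<.5 else a) for a,b_ in zip(best[1][k],w[k])]
        s=ev(q0,o)
        if s>best[0]:best=(s,o)
    print(best[0]);print(json.dumps({k:np.round(x,2).tolist() for k,x in best[1].items()}));ev(q0,best[1],True)
E
export OMP_NUM_THREADS=1; python3 opt3.py; for s in 1 2 3 4; do (timeout 560 python3 opt3.py $s 240 > r$s.txt 2>&1)& done; wait; cat r*.txt
```

```text
m2 [ 0.86  0.59 -0.96  2.4   3.61  0.9  -1.51] 17 0.12 0.31 214
m3 [ 0.94  0.35 -0.96  2.39  4.24  0.69 -1.3 ] 10 0.16 0.07 215
p35 [ 0.77  0.68 -1.13  2.39  3.5   0.43 -2.27] 18 0.14 0.06 190
p28 [ 0.7   1.01 -0.95  2.42  3.62  0.66 -2.11] 4 0.15 0.09 85
p20 [ 0.79  1.22 -0.95  2.39  3.79  0.67 -2.11] 2 0.16 0.1 35
p16 [ 0.84  1.31 -0.96  2.37  3.88  0.65 -2.13] 1 0.2 0.09 7
5.963703307539122
6.333915758289872
{"m2": [662.63, 159.57, 303.57, 0.26, 0.51, 1.07], "m3": [651.27, 129.84, 330.59, 0.47, 0.44, 1.69]}
m2 [-0.07  0.2  -0.33  2.29  2.76  0.42 -0.74] 11 0.21 0.2 220
m3 [ 0.64  0.26 -0.84  2.26  3.58  0.41 -1.8 ] 6 0.26 0.19 285
p35 [ 0.76  0.67 -1.12  2.39  3.53  0.43 -2.3 ] 10 0.15 0.08 190
p28 [ 0.69  1.   -0.94  2.42  3.64  0.67 -2.13] 4 0.15 0.09 85
p20 [ 0.78  1.2  -0.93  2.39  3.81  0.69 -2.14] 2 0.16 0.1 35
p16 [ 0.82  1.3  -0.94  2.37  3.9   0.67 -2.16] 1 0.2 0.09 7
this script no longer has the robot
Exception ignored in: <_io.TextIOWrapper mode='rw' encoding='UTF-8'>
Traceback (most recent call last):
BrokenPipeError: [Errno 32] Broken pipe
this script no longer has the robot
Exception ignored in: <_io.TextIOWrapper mode='rw' encoding='UTF-8'>
Traceback (most recent call last):
BrokenPipeError: [Errno 32] Broken pipe
this script no longer has the robot
Exception ignored in: <_io.TextIOWrapper mode='rw' encoding='UTF-8'>
Traceback (most recent call last):
BrokenPipeError: [Errno 32] Broken pipe
```

```bash
cat > V3.py <<'E'
from opt3 import *
from plan import rows
from h import st
V={"m2": [662.63, 159.57, 303.57, 0.26, 0.51, 1.07], "m3": [651.27, 129.84, 330.59, 0.47, 0.44, 1.69]}
S=dict(seqof(V))
E
python3 - <<'E'
from V3 import *
rows(*S["m2"],12,1)
E
```

```text
end q [-0.06  0.2  -0.34  2.29  2.77  0.42 -0.74] margin,clr [  0.21 219.47]
[{"translation": [-1.87, 0.33, -0.99], "delta_rot": [-0.022, -0.051, 0.048], "grip": 1}, {"translation": [-1.89, 0.44, -0.88], "delta_rot": [-0.022, -0.051, 0.048], "grip": 1}, {"translation": [-1.91, 0.54, -0.78], "delta_rot": [-0.022, -0.051, 0.048], "grip": 1}, {"translation": [-1.92, 0.65, -0.66], "delta_rot": [-0.022, -0.051, 0.048], "grip": 1}, {"translation": [-1.92, 0.76, -0.55], "delta_rot": [-0.022, -0.051, 0.048], "grip": 1}, {"translation": [-1.91, 0.86, -0.44], "delta_rot": [-0.022, -0.051, 0.048], "grip": 1}, {"translation": [-1.88, 0.96, -0.32], "delta_rot": [-0.022, -0.051, 0.048], "grip": 1}, {"translation": [-1.85, 1.05, -0.20], "delta_rot": [-0.022, -0.051, 0.048], "grip": 1}, {"translation": [-1.80, 1.14, -0.09], "delta_rot": [-0.022, -0.051, 0.048], "grip": 1}, {"translation": [-1.75, 1.23, 0.03], "delta_rot": [-0.022, -0.051, 0.048], "grip": 1}, {"translation": [-1.68, 1.31, 0.14], "delta_rot": [-0.022, -0.051, 0.048], "grip": 1}, {"translation": [-1.61, 1.38, 0.26], "delta_rot": [-0.022, -0.051, 0.048], "grip": 1}]
```

{"fn": "jog_arm", "kwargs": {
  "steps": [
    {"translation": [-1.9,0.3,-1.0],"delta_rot": [-0.022,-0.051,0.048],"grip": 1},
    {"translation": [-1.9,0.4,-0.9],"delta_rot": [-0.022,-0.051,0.048],"grip": 1},
    {"translation": [-1.9,0.5,-0.8],"delta_rot": [-0.022,-0.051,0.048],"grip": 1},
    {"translation": [-1.9,0.7,-0.7],"delta_rot": [-0.022,-0.051,0.048],"grip": 1},
    {"translation": [-1.9,0.8,-0.6],"delta_rot": [-0.022,-0.051,0.048],"grip": 1},
    {"translation": [-1.9,0.9,-0.4],"delta_rot": [-0.022,-0.051,0.048],"grip": 1},
    {"translation": [-1.9,1.0,-0.3],"delta_rot": [-0.022,-0.051,0.048],"grip": 1},
    {"translation": [-1.9,1.0,-0.2],"delta_rot": [-0.022,-0.051,0.048],"grip": 1},
    {"translation": [-1.8,1.1,-0.1],"delta_rot": [-0.022,-0.051,0.048],"grip": 1},
    {"translation": [-1.7,1.2,0],"delta_rot": [-0.022,-0.051,0.048],"grip": 1}
  ]
}}

```text
time: 18.2
tcp_pos: [653.8, 112.3, 282.8]
orientation: [-0.824, 2.016, -0.266]
wrist_force: [1.7, -0.5, -3.0]
opening: 17.4
```

```bash
python3 - <<'E'
from V3 import *
st()
q=np.array(read_state()["joints"]);ev(q,V,True);ev(q,{"m3":V["m3"]},True)
rows(*S["m3"],10,1)
E
```

```text
t 18.2 j [-0.135  0.175 -0.218  2.292  2.577  0.344 -0.491] p [653.8 112.3 282.8] F [ 1.7 -0.5 -3. ] T [-0.12  1.31  0.02] open 17.4
x [-0.361 -0.645 -0.674] y [-0.448  0.753 -0.481] z [ 0.818  0.129 -0.561]
m2 [-0.05  0.2  -0.35  2.29  2.77  0.43 -0.73] 3 0.25 0.09 284
m3 [ 0.67  0.27 -0.87  2.26  3.57  0.41 -1.77] 6 0.26 0.19 285
p35 [ 0.77  0.69 -1.13  2.39  3.49  0.42 -2.26] 10 0.14 0.08 190
p28 [ 0.71  1.01 -0.96  2.42  3.61  0.66 -2.1 ] 4 0.15 0.09 85
p20 [ 0.79  1.22 -0.96  2.39  3.79  0.67 -2.1 ] 2 0.16 0.1 35
p16 [ 0.84  1.32 -0.96  2.37  3.88  0.65 -2.12] 1 0.2 0.1 7
m3 [ 0.73  0.29 -0.95  2.26  3.51  0.39 -1.7 ] 7 0.18 0.22 278
p35 [ 0.8   0.72 -1.19  2.39  3.39  0.4  -2.14] 10 0.08 0.07 190
p28 [ 0.75  1.06 -1.02  2.42  3.53  0.62 -2.  ] 4 0.13 0.09 85
p20 [ 0.84  1.27 -1.03  2.39  3.7   0.61 -2.  ] 2 0.16 0.11 35
p16 [ 0.88  1.37 -1.03  2.36  3.79  0.58 -2.01] 1 0.21 0.1 7
end q [ 0.74  0.3  -0.96  2.26  3.5   0.39 -1.69] margin,clr [  0.18 277.52]
[{"translation": [-0.43, -0.09, -0.27], "delta_rot": [-0.023, -0.022, 0.058], "grip": 1}, {"translation": [-0.44, -0.06, -0.26], "delta_rot": [-0.023, -0.022, 0.058], "grip": 1}, {"translation": [-0.44, -0.02, -0.25], "delta_rot": [-0.023, -0.022, 0.058], "grip": 1}, {"translation": [-0.45, 0.01, -0.24], "delta_rot": [-0.023, -0.022, 0.058], "grip": 1}, {"translation": [-0.45, 0.04, -0.23], "delta_rot": [-0.023, -0.022, 0.058], "grip": 1}, {"translation": [-0.46, 0.07, -0.22], "delta_rot": [-0.023, -0.022, 0.058], "grip": 1}, {"translation": [-0.46, 0.10, -0.21], "delta_rot": [-0.023, -0.022, 0.058], "grip": 1}, {"translation": [-0.45, 0.13, -0.19], "delta_rot": [-0.023, -0.022, 0.058], "grip": 1}, {"translation": [-0.45, 0.16, -0.18], "delta_rot": [-0.023, -0.022, 0.058], "grip": 1}, {"translation": [-0.44, 0.19, -0.17], "delta_rot": [-0.023, -0.022, 0.058], "grip": 1}]
```

Via m2 first, in 3 rows.

```bash
python3 - <<'E'
from V3 import *
rows(*S["m2"],3,1)
E
```

```text
end q [-0.05  0.2  -0.35  2.29  2.77  0.43 -0.73] margin,clr [  0.25 284.13]
[{"translation": [-1.59, 0.72, 0.05], "delta_rot": [-0.010, -0.040, 0.022], "grip": 1}, {"translation": [-1.57, 0.75, 0.12], "delta_rot": [-0.010, -0.040, 0.022], "grip": 1}, {"translation": [-1.55, 0.79, 0.19], "delta_rot": [-0.010, -0.040, 0.022], "grip": 1}]
```

{"fn": "jog_arm", "kwargs": {
  "steps": [
    {"translation": [-1.6,0.7,0],"delta_rot": [-0.01,-0.04,0.022],"grip": 1},
    {"translation": [-1.6,0.7,0.1],"delta_rot": [-0.01,-0.04,0.022],"grip": 1},
    {"translation": [-1.3,0.7,0.2],"delta_rot": [-0.01,-0.04,0.022],"grip": 1}
  ]
}}

```text
time: 18.58
tcp_pos: [659.7, 156.2, 296.9]
orientation: [-0.771, 1.944, -0.14]
wrist_force: [-0.5, -0.1, -2.6]
opening: 16.9
```

```bash
python3 - <<'E'
from V3 import *
st()
q=np.array(read_state()["joints"]);ev(q,{"m3":V["m3"]},True)
rows(*S["m3"],8,1)
E
```

```text
t 18.575 j [-0.034  0.206 -0.362  2.295  2.786  0.428 -0.751] p [659.7 156.2 296.9] F [-0.5 -0.1 -2.6] T [-0.35  1.36  0.01] open 16.9
x [-0.298 -0.57  -0.766] y [-0.455  0.79  -0.411] z [ 0.839  0.226 -0.495]
m3 [ 0.67  0.27 -0.88  2.26  3.56  0.41 -1.77] 6 0.26 0.19 285
p35 [ 0.77  0.69 -1.14  2.39  3.48  0.42 -2.25] 10 0.13 0.08 190
p28 [ 0.71  1.01 -0.96  2.42  3.61  0.66 -2.09] 4 0.15 0.09 85
p20 [ 0.8   1.22 -0.96  2.39  3.78  0.66 -2.1 ] 2 0.16 0.1 35
p16 [ 0.84  1.32 -0.97  2.37  3.87  0.64 -2.12] 1 0.2 0.1 7
end q [ 0.68  0.27 -0.88  2.26  3.56  0.4  -1.76] margin,clr [  0.26 284.66]
[{"translation": [-0.10, -0.39, -0.37], "delta_rot": [-0.021, -0.014, 0.064], "grip": 1}, {"translation": [-0.13, -0.37, -0.38], "delta_rot": [-0.021, -0.014, 0.064], "grip": 1}, {"translation": [-0.16, -0.35, -0.38], "delta_rot": [-0.021, -0.014, 0.064], "grip": 1}, {"translation": [-0.19, -0.33, -0.39], "delta_rot": [-0.021, -0.014, 0.064], "grip": 1}, {"translation": [-0.21, -0.31, -0.39], "delta_rot": [-0.021, -0.014, 0.064], "grip": 1}, {"translation": [-0.24, -0.29, -0.39], "delta_rot": [-0.021, -0.014, 0.064], "grip": 1}, {"translation": [-0.26, -0.26, -0.40], "delta_rot": [-0.021, -0.014, 0.064], "grip": 1}, {"translation": [-0.28, -0.24, -0.40], "delta_rot": [-0.021, -0.014, 0.064], "grip": 1}]
```

{"fn": "jog_arm", "kwargs": {
  "steps": [
    {"translation": [-0.1,-0.4,-0.4],"delta_rot": [-0.021,-0.014,0.064],"grip": 1},
    {"translation": [-0.1,-0.4,-0.4],"delta_rot": [-0.021,-0.014,0.064],"grip": 1},
    {"translation": [-0.2,-0.4,-0.4],"delta_rot": [-0.021,-0.014,0.064],"grip": 1},
    {"translation": [-0.2,-0.3,-0.4],"delta_rot": [-0.021,-0.014,0.064],"grip": 1},
    {"translation": [-0.2,-0.3,-0.4],"delta_rot": [-0.021,-0.014,0.064],"grip": 1},
    {"translation": [-0.2,-0.3,-0.4],"delta_rot": [-0.021,-0.014,0.064],"grip": 1},
    {"translation": [-0.3,-0.3,-0.4],"delta_rot": [-0.021,-0.014,0.064],"grip": 1},
    {"translation": [-0.3,-0.2,-0.4],"delta_rot": [-0.021,-0.014,0.064],"grip": 1}
  ]
}}

```text
time: 19.58
tcp_pos: [643.6, 124.8, 315.3]
orientation: [-0.336, 2.027, 0.395]
wrist_force: [-0.4, 0.5, -2.8]
opening: 17.2
```

```bash
python3 - <<'E'
from V3 import *
from h import *
st()
q=np.array(read_state()["joints"]);ev(q,{},True)
rows(*S["p35"],10,1)
p,_=get_image("scene");cv2.imwrite("pics/s11.png",p[:,:,::-1])
E
```

```text
t 19.575 j [ 0.703  0.292 -0.899  2.278  3.569  0.4   -1.777] p [643.6 124.8 315.3] F [-0.4  0.5 -2.8] T [-0.78  1.37  0.01] open 17.2
x [-0.46  -0.069 -0.885] y [-0.397  0.908  0.135] z [ 0.794  0.413 -0.445]
p35 [ 0.78  0.7  -1.15  2.39  3.46  0.42 -2.23] 10 0.12 0.07 190
p28 [ 0.72  1.02 -0.98  2.42  3.59  0.65 -2.08] 4 0.15 0.09 85
p20 [ 0.81  1.23 -0.98  2.39  3.77  0.65 -2.08] 2 0.16 0.11 35
p16 [ 0.85  1.33 -0.98  2.37  3.86  0.63 -2.1 ] 1 0.2 0.1 7
end q [ 0.78  0.7  -1.15  2.39  3.46  0.42 -2.23] margin,clr [  0.12 190.33]
[{"translation": [1.35, 1.10, 0.18], "delta_rot": [-0.026, 0.024, 0.085], "grip": 1}, {"translation": [1.43, 0.97, 0.24], "delta_rot": [-0.026, 0.024, 0.085], "grip": 1}, {"translation": [1.51, 0.84, 0.30], "delta_rot": [-0.026, 0.024, 0.085], "grip": 1}, {"translation": [1.56, 0.70, 0.36], "delta_rot": [-0.026, 0.024, 0.085], "grip": 1}, {"translation": [1.61, 0.56, 0.41], "delta_rot": [-0.026, 0.024, 0.085], "grip": 1}, {"translation": [1.64, 0.41, 0.46], "delta_rot": [-0.026, 0.024, 0.085], "grip": 1}, {"translation": [1.65, 0.25, 0.51], "delta_rot": [-0.026, 0.024, 0.085], "grip": 1}, {"translation": [1.66, 0.10, 0.56], "delta_rot": [-0.026, 0.024, 0.085], "grip": 1}, {"translation": [1.64, -0.06, 0.60], "delta_rot": [-0.026, 0.024, 0.085], "grip": 1}, {"translation": [1.62, -0.21, 0.63], "delta_rot": [-0.026, 0.024, 0.085], "grip": 1}]
```

View pics/s11.png

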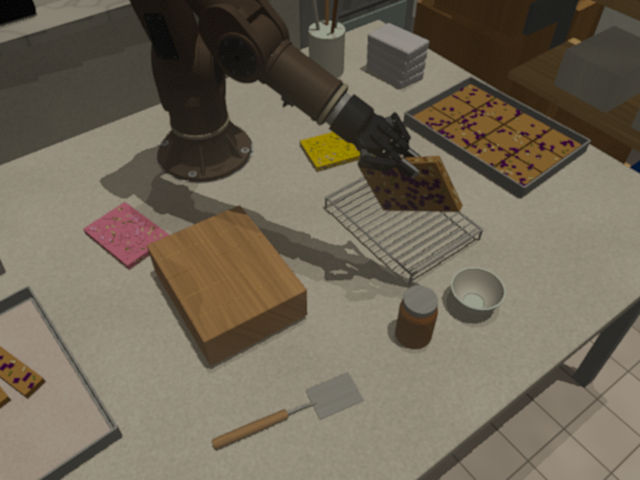

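The slab is still held, now standing on edge with the petals facing the camera at (410,185). I'll carry on to the pre-place pose.

{"fn": "jog_arm", "kwargs": {
  "steps": [
    {"translation": [1.3,1.1,0.2],"delta_rot": [-0.026,0.024,0.085],"grip": 1},
    {"translation": [1.4,1.0,0.2],"delta_rot": [-0.026,0.024,0.085],"grip": 1},
    {"translation": [1.5,0.8,0.3],"delta_rot": [-0.026,0.024,0.085],"grip": 1},
    {"translation": [1.5,0.7,0.4],"delta_rot": [-0.026,0.024,0.085],"grip": 1},
    {"translation": [1.5,0.6,0.4],"delta_rot": [-0.026,0.024,0.085],"grip": 1},
    {"translation": [1.5,0.4,0.5],"delta_rot": [-0.026,0.024,0.085],"grip": 1},
    {"translation": [1.5,0.3,0.5],"delta_rot": [-0.026,0.024,0.085],"grip": 1},
    {"translation": [1.5,0.1,0.6],"delta_rot": [-0.026,0.024,0.085],"grip": 1},
    {"translation": [1.5,0,0.6],"delta_rot": [-0.026,0.024,0.085],"grip": 1},
    {"translation": [1.5,-0.2,0.6],"delta_rot": [-0.026,0.024,0.085],"grip": 1}
  ]
}}

```text
time: 20.88
tcp_pos: [550.4, 218.2, 194.8]
orientation: [0.417, 2.304, 1.204]
wrist_force: [0.4, 0.2, -3.0]
opening: 16.8
```

```bash
python3 - <<'E'
from V3 import *
from h import *
st()
q=np.array(read_state()["joints"]);print(S["p35"][0]);ev(q,{},True)
rows(*place(30,50),5,1)
p,_=get_image("scene");cv2.imwrite("pics/s12.png",cv2.resize(p[60:300,240:520,::-1],(700,600),interpolation=2))
p,_=get_image("top");cv2.imwrite("pics/top12.png",p[:,:,::-1])
E
```

```text
t 20.875 j [ 0.789  0.713 -1.153  2.385  3.464  0.399 -2.246] p [550.4 218.2 194.8] F [ 0.4  0.2 -3. ] T [-1.25  0.78  0.03] open 16.8
x [-0.826  0.483 -0.291] y [0.037 0.561 0.827] z [ 0.562  0.673 -0.481]
[552.184 222.458 202.482]
p35 [ 0.78  0.7  -1.15  2.39  3.47  0.42 -2.23] 1 0.12 0.02 190
p28 [ 0.72  1.02 -0.97  2.42  3.59  0.65 -2.08] 4 0.15 0.09 85
p20 [ 0.8   1.23 -0.97  2.39  3.77  0.65 -2.08] 2 0.16 0.11 35
p16 [ 0.85  1.33 -0.98  2.37  3.86  0.63 -2.1 ] 1 0.2 0.1 7
end q [ 0.74  0.9  -1.04  2.42  3.54  0.58 -2.13] margin,clr [  0.14 125.31]
[{"translation": [0.25, -0.82, 0.48], "delta_rot": [-0.016, -0.002, 0.002], "grip": 1}, {"translation": [0.25, -0.83, 0.46], "delta_rot": [-0.016, -0.002, 0.002], "grip": 1}, {"translation": [0.24, -0.83, 0.45], "delta_rot": [-0.016, -0.002, 0.002], "grip": 1}, {"translation": [0.24, -0.84, 0.44], "delta_rot": [-0.016, -0.002, 0.002], "grip": 1}, {"translation": [0.24, -0.85, 0.42], "delta_rot": [-0.016, -0.002, 0.002], "grip": 1}]
```

View pics/s12.png

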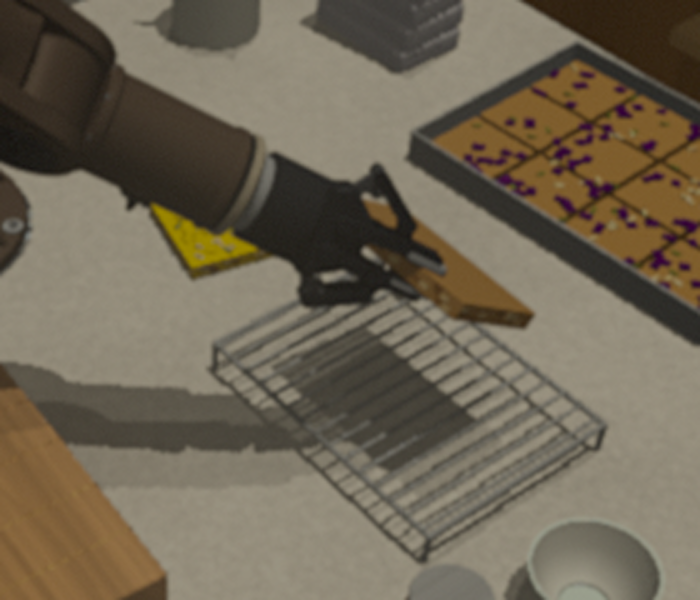

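View pics/top12.png

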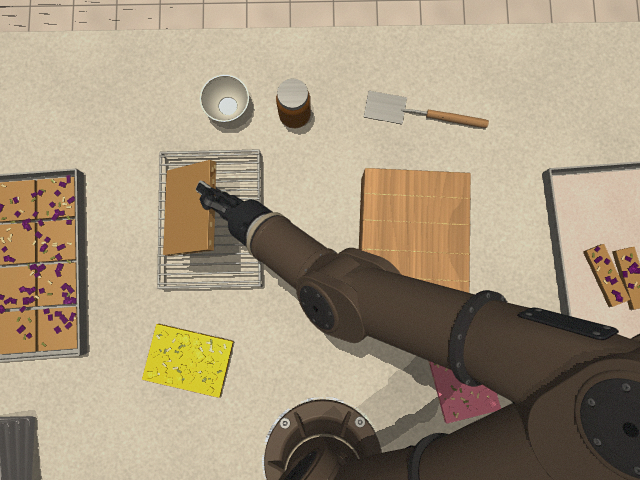

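{"fn": "jog_arm", "kwargs": {
  "steps": [
    {"translation": [0.2,-0.8,0.5],"delta_rot": [-0.016,-0.002,0.002],"grip": 1},
    {"translation": [0.2,-0.8,0.5],"delta_rot": [-0.016,-0.002,0.002],"grip": 1},
    {"translation": [0.2,-0.8,0.5],"delta_rot": [-0.016,-0.002,0.002],"grip": 1},
    {"translation": [0.2,-0.8,0.4],"delta_rot": [-0.016,-0.002,0.002],"grip": 1},
    {"translation": [0.2,-0.7,0.4],"delta_rot": [-0.016,-0.002,0.002],"grip": 1}
  ]
}}

```text
time: 21.6
tcp_pos: [555.8, 216.0, 145.3]
orientation: [0.397, 2.239, 1.282]
wrist_force: [0.3, -0.1, -3.0]
opening: 16.8
```

```bash
python3 - <<'E'
from V3 import *
from h import *
st()
rows(*place(19,14),7,1)
q=np.array(read_state()["joints"])
for th in(20,18,16,14):
    r=runs(q,*place(th,0));print(th,r[0].round(2),r[2:], fkj(r[0])[4].round(0),fkj(r[0])[0].round(0))
E
```

```text
t 21.6 j [ 0.735  0.898 -1.036  2.413  3.543  0.573 -2.13 ] p [555.8 216.  145.3] F [ 0.3 -0.1 -3. ] T [-1.27  0.87 -0.02] open 16.8
x [-0.819  0.492 -0.295] y [-0.006  0.508  0.862] z [ 0.574  0.707 -0.413]
end q [ 0.83  1.23 -1.    2.39  3.77  0.64 -2.09] margin,clr [ 0.16 39.71]
[{"translation": [0.20, -0.69, 0.19], "delta_rot": [-0.023, 0.000, 0.017], "grip": 1}, {"translation": [0.19, -0.70, 0.18], "delta_rot": [-0.023, 0.000, 0.017], "grip": 1}, {"translation": [0.18, -0.71, 0.16], "delta_rot": [-0.023, 0.000, 0.017], "grip": 1}, {"translation": [0.17, -0.71, 0.15], "delta_rot": [-0.023, 0.000, 0.017], "grip": 1}, {"translation": [0.16, -0.72, 0.13], "delta_rot": [-0.023, 0.000, 0.017], "grip": 1}, {"translation": [0.14, -0.72, 0.11], "delta_rot": [-0.023, 0.000, 0.017], "grip": 1}, {"translation": [0.13, -0.73, 0.10], "delta_rot": [-0.023, 0.000, 0.017], "grip": 1}]
20 [ 0.81  1.24 -0.97  2.39  3.77  0.65 -2.07] (np.float64(0.15563061365138653), np.float64(0.11445033068220556), np.float64(33.21772742348445)) [343. -73. 184.] [552. 209.  81.]
18 [ 0.83  1.29 -0.98  2.38  3.81  0.64 -2.08] (np.float64(0.15688386213041738), np.float64(0.1300701391698278), np.float64(19.983501205597975)) [343. -78. 171.] [552. 207.  78.]
16 [ 0.85  1.33 -0.99  2.37  3.85  0.63 -2.09] (np.float64(0.158250499867707), np.float64(0.14578479141181577), np.float64(6.729094106117863)) [343. -82. 158.] [552. 206.  75.]
14 [ 0.88  1.38 -0.99  2.35  3.9   0.61 -2.1 ] (np.float64(0.15972963164805876), np.float64(0.16173314078925727), np.float64(-6.541239370691251)) [343. -86. 144.] [552. 205.  72.]
```

{"fn": "jog_arm", "kwargs": {
  "steps": [
    {"translation": [0.2,-0.7,0.2],"delta_rot": [-0.023,0,0.017],"grip": 1},
    {"translation": [0.2,-0.7,0.2],"delta_rot": [-0.023,0,0.017],"grip": 1},
    {"translation": [0.2,-0.7,0.2],"delta_rot": [-0.023,0,0.017],"grip": 1},
    {"translation": [0.2,-0.7,0.1],"delta_rot": [-0.023,0,0.017],"grip": 1},
    {"translation": [0.2,-0.7,0.1],"delta_rot": [-0.023,0,0.017],"grip": 1},
    {"translation": [0.1,-0.6,0.1],"delta_rot": [-0.023,0,0.017],"grip": 1},
    {"translation": [0.1,-0.5,0.1],"delta_rot": [-0.02,0,0.017],"grip": 1},
    {"translation": [0,0,0],"delta_rot": [0,0,0],"grip": 1}
  ]
}}

```text
time: 22.6
tcp_pos: [556.3, 206.3, 91.0]
orientation: [0.48, 2.115, 1.506]
wrist_force: [0.1, -0.5, -2.1]
opening: 17.1
```

```bash
python3 - <<'E'
from V3 import *
from h import *
s=st()
p,_=get_image("scene");cv2.imwrite("pics/s13.png",cv2.resize(p[100:300,290:500,::-1],(630,600),interpolation=2))
p,dd=get_image("top");np.save("pics/top13d.npy",dd);cv2.imwrite("pics/t13.png",cv2.resize(p[140:300,140:300,::-1],(600,600),interpolation=2))
rows(*place(18,3),4,1)
M=R.from_rotvec(s["orientation"]).as_matrix();c=s["tcp_pos"]+M@C
ex=M@[-.82,0,.57];ey=M@[-.57,0,-.82];ez=M@[0,-1,0]
print("centre",c,"slab x",ex,"slab y",ey,"tilt",np.degrees(np.arcsin(ey[2])))
for a in(1,-1):
    for b_ in(1,-1):print([a,b_],(c+85*a*ex+60*b_*ey+9*ez).round(1))
E
```

```text
t 22.6 j [ 0.821  1.238 -0.993  2.385  3.77   0.645 -2.086] p [556.3 206.3  91. ] F [ 0.1 -0.5 -2.1] T [-1.43  0.86 -0.01] open 17.1
x [-0.815  0.547 -0.19 ] y [-0.     0.327  0.945] z [ 0.579  0.77  -0.266]
end q [ 0.83  1.28 -0.99  2.38  3.81  0.64 -2.08] margin,clr [ 0.19 22.9 ]
[{"translation": [0.14, -0.25, 0.03], "delta_rot": [-0.004, 0.002, 0.003], "grip": 1}, {"translation": [0.14, -0.25, 0.02], "delta_rot": [-0.004, 0.002, 0.003], "grip": 1}, {"translation": [0.14, -0.25, 0.02], "delta_rot": [-0.004, 0.002, 0.003], "grip": 1}, {"translation": [0.14, -0.25, 0.02], "delta_rot": [-0.004, 0.002, 0.003], "grip": 1}]
centre [516.483 240.765  79.023] slab x [ 0.999 -0.01   0.004] slab y [-0.011 -0.944  0.327] tilt 19.063953536934214
[1, 1] [600.7 180.4  90.4]
[1, -1] [602.  293.6  51.2]
[-1, 1] [431.  182.   89.8]
[-1, -1] [432.2 295.3  50.6]
```

View pics/s13.png

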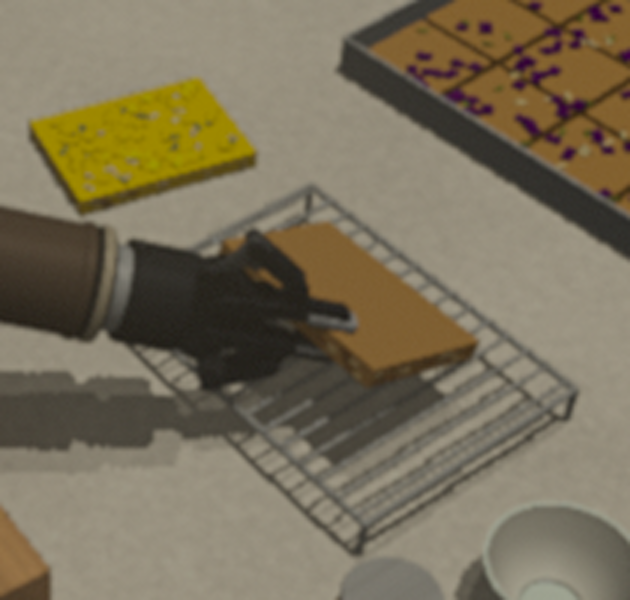

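View pics/t13.png

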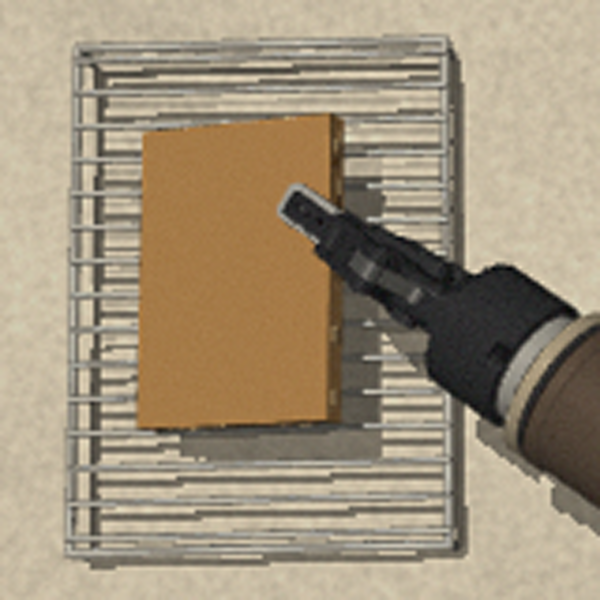

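The plain side is up and the far edge is parallel to the rack, which matches my predicted pose. I'll lower it slowly and feel for contact.

{"fn": "jog_arm", "kwargs": {
  "steps": [
    {"translation": [0.1,-0.25,0],"delta_rot": [-0.004,0.002,0.003],"grip": 1},
    {"translation": [0.1,-0.25,0],"delta_rot": [-0.004,0.002,0.003],"grip": 1},
    {"translation": [0.1,-0.25,0],"delta_rot": [-0.004,0.002,0.003],"grip": 1},
    {"translation": [0.1,-0.2,0],"delta_rot": [-0.004,0.002,0.003],"grip": 1},
    {"translation": [0,0,0],"delta_rot": [0,0,0],"grip": 1}
  ]
}}

```text
time: 23.32
tcp_pos: [553.0, 206.0, 82.4]
orientation: [0.477, 2.108, 1.533]
wrist_force: [-0.2, -0.3, -3.2]
opening: 16.8
```

```bash
cat > pose.py <<'E'
from V3 import *
from h import *
def slab():
    s=st();M=R.from_rotvec(s["orientation"]).as_matrix();c=s["tcp_pos"]+M@C
    ex=M@[-.82,0,.57];ey=M@[-.57,0,-.82];ez=M@[0,-1,0]
    print("centre",c.round(1),"slab x",ex.round(3),"tilt",np.degrees(np.arcsin(ey[2])).round(1),"far z",(c-85*ex-60*ey+9*ez).round(1),(c+85*ex-60*ey+9*ez).round(1))
    print("world->tool: up",(M.T@[0,0,1]).round(2),"+y",(M.T@[0,1,0]).round(2),"+x",(M.T@[1,0,0]).round(2))
E
python3 -c "
from pose import *
slab()"
```

```text
t 23.325 j [ 0.837  1.279 -0.988  2.376  3.812  0.632 -2.086] p [553.  206.   82.4] F [-0.2 -0.3 -3.2] T [-1.4   0.87 -0.04] open 16.8
x [-0.82   0.543 -0.18 ] y [-0.004  0.31   0.951] z [ 0.572  0.781 -0.252]
centre [512.8 240.3  71.1] slab x [ 0.999 -0.     0.004] tilt 18.0 far z [428.1 294.5  43.6] [597.8 294.5  44.3]
world->tool: up [-0.18  0.95 -0.25] +y [0.54 0.31 0.78] +x [-0.82 -0.    0.57]
```

{"fn": "jog_arm", "kwargs": {
  "steps": [
    {"translation": [0.02,-0.1,0.03],"delta_rot": [0,0,0],"grip": 1},
    {"translation": [0.02,-0.1,0.03],"delta_rot": [0,0,0],"grip": 1},
    {"translation": [0.02,-0.1,0.03],"delta_rot": [0,0,0],"grip": 1},
    {"translation": [0,0,0],"delta_rot": [0,0,0],"grip": 1}
  ]
}}

```text
time: 23.82
tcp_pos: [553.1, 206.2, 79.2]
orientation: [0.477, 2.108, 1.532]
wrist_force: [0.6, -0.3, -2.5]
opening: 16.4
```

```bash
python3 -c "
from pose import *
slab()"
```

```text
t 23.825 j [ 0.835  1.286 -0.983  2.374  3.816  0.635 -2.082] p [553.1 206.2  79.2] F [ 0.6 -0.3 -2.5] T [-1.46  0.89 -0.03] open 16.4
x [-0.82   0.543 -0.18 ] y [-0.004  0.31   0.951] z [ 0.572  0.781 -0.252]
centre [513.  240.5  67.9] slab x [ 0.999 -0.     0.004] tilt 18.0 far z [428.2 294.7  40.4] [598.  294.6  41.1]
world->tool: up [-0.18  0.95 -0.25] +y [0.54 0.31 0.78] +x [-0.82 -0.    0.57]
```

{"fn": "jog_arm", "kwargs": {
  "steps": [
    {"translation": [0.02,-0.1,0.03],"delta_rot": [0,0,0],"grip": 1},
    {"translation": [0.01,-0.07,0.02],"delta_rot": [0,0,0],"grip": 1},
    {"translation": [0,0,0],"delta_rot": [0,0,0],"grip": 1}
  ]
}}

```text
time: 24.2
tcp_pos: [553.4, 206.4, 78.1]
orientation: [0.476, 2.106, 1.533]
wrist_force: [0.0, -0.9, -1.3]
opening: 16.9
```

```bash
python3 -c "
from pose import *
slab()"
```

```text
t 24.2 j [ 0.834  1.29  -0.981  2.373  3.818  0.637 -2.08 ] p [553.4 206.4  78.1] F [ 0.  -0.9 -1.3] T [-1.15  0.83  0.05] open 16.9
x [-0.82   0.543 -0.181] y [-0.005  0.309  0.951] z [ 0.573  0.781 -0.25 ]
centre [513.2 240.6  66.8] slab x [ 0.999 -0.     0.006] tilt 18.0 far z [428.5 294.9  39.2] [598.3 294.8  40.2]
world->tool: up [-0.18  0.95 -0.25] +y [0.54 0.31 0.78] +x [-0.82 -0.01  0.57]
```

The far edge is touching: the load dropped from 3.2 to 1.3 N. Now I'll release gradually, shifting the tool up so the lower finger stays still under the slab.

{"fn": "jog_arm", "kwargs": {
  "steps": [
    {"translation": [0,0,0],"delta_rot": [0,0,0],"grip": 0.58},
    {"translation": [0,0.08,0],"delta_rot": [0,0,0],"grip": 0.53},
    {"translation": [0,0.1,0],"delta_rot": [0,0,0],"grip": 0.48},
    {"translation": [0,0.1,0],"delta_rot": [0,0,0],"grip": 0.43},
    {"translation": [0,0.1,0],"delta_rot": [0,0,0],"grip": 0.38},
    {"translation": [0,0,0],"delta_rot": [0,0,0],"grip": 0.38}
  ],
  "force": 20
}}

```text
time: 24.95
tcp_pos: [553.3, 207.9, 82.2]
orientation: [0.476, 2.106, 1.534]
wrist_force: [0.0, -0.1, -1.6]
opening: 26.8
```

```bash
python3 - <<'E'
from pose import *
slab()
p,_=get_image("scene");cv2.imwrite("pics/s14.png",cv2.resize(p[120:290,310:490,::-1],(635,600),interpolation=2))
p,dd=get_image("top");cv2.imwrite("pics/t14.png",cv2.resize(p[140:300,140:300,::-1],(600,600),interpolation=2))
E
```

```text
t 24.95 j [ 0.831  1.281 -0.987  2.376  3.81   0.638 -2.083] p [553.3 207.9  82.2] F [ 0.  -0.1 -1.6] T [-1.07  0.81 -0.02] open 26.8
x [-0.82   0.543 -0.181] y [-0.005  0.309  0.951] z [ 0.572  0.781 -0.25 ]
centre [513.1 242.1  70.8] slab x [0.999 0.    0.006] tilt 17.9 far z [428.4 296.3  43.3] [598.1 296.3  44.3]
world->tool: up [-0.18  0.95 -0.25] +y [0.54 0.31 0.78] +x [-0.82 -0.01  0.57]
```

View pics/s14.png

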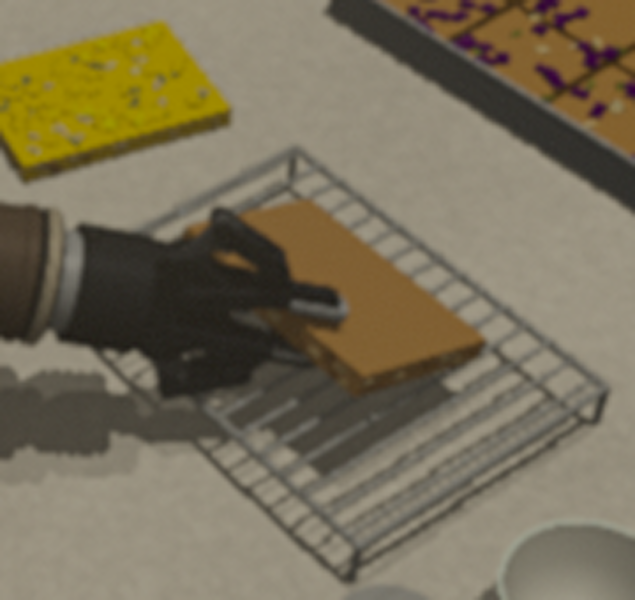

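The slab has stayed put, resting on the lower finger and its far edge with about 1.6 N on the tool. I'll open further the same way.

{"fn": "jog_arm", "kwargs": {
  "steps": [
    {"translation": [0,0.1,0],"delta_rot": [0,0,0],"grip": 0.32},
    {"translation": [0,0.12,0],"delta_rot": [0,0,0],"grip": 0.26},
    {"translation": [0,0.12,0],"delta_rot": [0,0,0],"grip": 0.2},
    {"translation": [0,0.12,0],"delta_rot": [0,0,0],"grip": 0.14},
    {"translation": [0,0.12,0],"delta_rot": [0,0,0],"grip": 0.08},
    {"translation": [0,0.12,0],"delta_rot": [0,0,0],"grip": 0.02},
    {"translation": [0,0,0],"delta_rot": [0,0,0],"grip": 0.0}
  ]
}}

```text
time: 25.92
tcp_pos: [553.0, 210.3, 89.3]
orientation: [0.476, 2.106, 1.534]
wrist_force: [0.5, 0.7, -2.6]
opening: 42.4
```

```bash
python3 - <<'E'
from pose import *
s=st()
M0=R.from_rotvec(s["orientation"]).as_matrix();t0=s["tcp_pos"];q0=np.array(s["joints"])
w=s["opening"]
pc=np.array([0,-w/2,-29.1]);P=t0+M0@pc;print("contact",P.round(1),"opening",w)
yaw0=np.degrees(np.arctan2(M0[1,2],M0[0,2]));p0=np.degrees(np.arcsin(-M0[2,2]));print(yaw0,p0)
import itertools
for yaw in(54,45,35,25,15):
    q=q0;last=None
    for k in range(1,31):
        f=k/20;pi=p0+(45-p0)*f;ya=yaw0+(yaw-yaw0)*min(f,1)
        pr=d(pi);tz=[cos(pr)*cos(d(ya)),cos(pr)*sin(d(ya)),-sin(pr)]
        # keep jaw axis in the vertical plane of the tool
        M=TM(tz,[0,0,1]);q,n,mt,ms,mc=runs(q,P-M@pc,M,step=.03)
        if q is None:break
        last=(round(pi),q.round(2),round(mt,2),round(ms,2))
    print(yaw,last)
p,_=get_image("scene");cv2.imwrite("pics/s15.png",cv2.resize(p[120:290,310:490,::-1],(635,600),interpolation=2))
E
```

```text
t 25.925 j [ 0.827  1.265 -0.996  2.381  3.796  0.64  -2.088] p [553.  210.3  89.3] F [ 0.5  0.7 -2.6] T [-1.09  0.78  0.05] open 42.4
x [-0.82   0.543 -0.181] y [-0.005  0.308  0.951] z [ 0.572  0.781 -0.25 ]
contact [536.4 181.1  76.4] opening 42.37337780207791
53.80247645799924 14.482059044765247
54 (50, array([ 0.46,  0.69, -0.83,  2.25,  3.21,  0.13, -2.38]), np.float64(0.01), np.float64(0.03))
45 (54, array([ 0.26,  0.59, -0.68,  2.26,  2.89,  0.15, -2.32]), np.float64(0.03), np.float64(0.04))
35 (59, array([ 0.03,  0.51, -0.48,  2.25,  2.45,  0.14, -2.16]), np.float64(0.02), np.float64(0.07))
25 (60, array([-0.01,  0.51, -0.51,  2.25,  1.95,  0.24, -1.87]), np.float64(0.12), np.float64(0.09))
15 (60, array([ 0.18,  0.62, -0.86,  2.23,  1.74,  0.56, -1.8 ]), np.float64(0.34), np.float64(0.08))
```

View pics/s15.png

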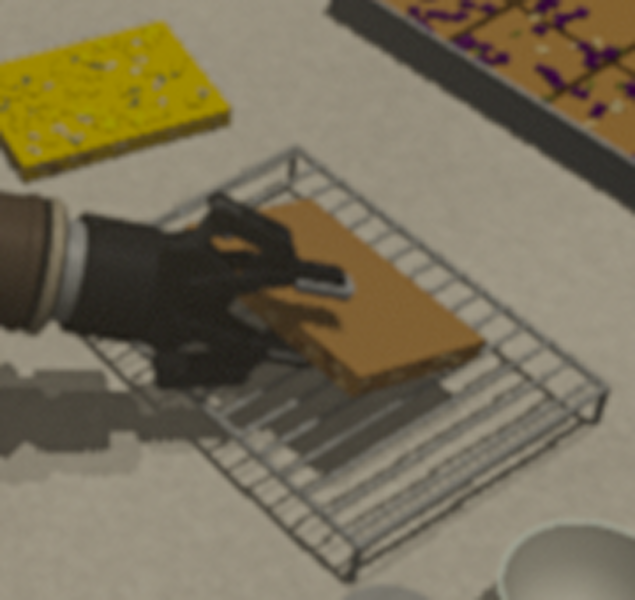

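```bash
cat > piv.py <<'E'
from pose import *
s=read_state();M0=R.from_rotvec(s["orientation"]).as_matrix();t0=s["tcp_pos"];q0=np.array(s["joints"]);w=s["opening"]
def ori_th(th):
    return R.from_euler('x',-(d(th)-th0)).as_matrix()@M0
th0=np.arctan2(M0[1,1],M0[2,1])
E
python3 - <<'E'
from piv import *
print(np.degrees(th0))
pc=np.array([0,-w/2,-29.1]);P=t0+M0@pc
q=q0
for th in range(20,76,3):
    M=ori_th(th);q,n,mt,ms,mc=runs(q,P-M@pc,M,step=.03)
    if q is None:print(th,"x",mt);break
    tip=P-M@pc+M@[0,-w/2,-2];back=tip-14.5*M[:,1]
    print(th,q.round(2),round(mt,2),round(ms,2),"tipz",tip[2].round(1),"backz",back[2].round(1),(back[2]-11*abs(M[2,0])).round(1))
E
```

```text
17.966277005845583
20 [ 0.8   1.23 -0.99  2.39  3.76  0.65 -2.07] 0.18 0.02 tipz 68.5 backz 54.9 52.7
23 [ 0.77  1.17 -0.97  2.4   3.71  0.66 -2.06] 0.17 0.03 tipz 67.4 backz 54.1 51.6
26 [ 0.74  1.12 -0.95  2.41  3.65  0.67 -2.04] 0.16 0.03 tipz 66.4 backz 53.3 50.5
29 [ 0.7   1.07 -0.93  2.42  3.6   0.67 -2.03] 0.15 0.03 tipz 65.3 backz 52.6 49.5
32 [ 0.66  1.02 -0.92  2.42  3.55  0.68 -2.01] 0.15 0.03 tipz 64.3 backz 52.0 48.6
35 [ 0.62  0.97 -0.9   2.43  3.5   0.68 -2.  ] 0.14 0.03 tipz 63.3 backz 51.5 47.8
38 [ 0.58  0.92 -0.87  2.43  3.44  0.67 -1.99] 0.14 0.03 tipz 62.4 backz 51.0 47.1
41 [ 0.53  0.87 -0.85  2.43  3.39  0.67 -1.97] 0.14 0.03 tipz 61.5 backz 50.6 46.4
44 [ 0.48  0.82 -0.82  2.44  3.33  0.66 -1.96] 0.13 0.03 tipz 60.6 backz 50.2 45.8
47 [ 0.43  0.78 -0.79  2.44  3.28  0.64 -1.94] 0.13 0.03 tipz 59.8 backz 49.9 45.3
50 [ 0.37  0.74 -0.76  2.44  3.22  0.63 -1.92] 0.13 0.03 tipz 59.0 backz 49.7 44.9
53 [ 0.31  0.7  -0.72  2.43  3.16  0.61 -1.89] 0.14 0.03 tipz 58.3 backz 49.6 44.5
56 [ 0.25  0.66 -0.68  2.43  3.09  0.59 -1.87] 0.14 0.03 tipz 57.6 backz 49.5 44.3
59 [ 0.18  0.63 -0.64  2.43  3.03  0.57 -1.83] 0.14 0.03 tipz 57.0 backz 49.5 44.1
62 [ 0.11  0.6  -0.59  2.42  2.96  0.55 -1.8 ] 0.15 0.04 tipz 56.4 backz 49.6 44.0
65 [ 0.03  0.57 -0.54  2.42  2.89  0.53 -1.76] 0.15 0.04 tipz 55.9 backz 49.8 44.1
68 [-0.05  0.55 -0.48  2.41  2.81  0.51 -1.71] 0.16 0.04 tipz 55.4 backz 50.0 44.2
71 [-0.13  0.53 -0.41  2.4   2.73  0.49 -1.65] 0.16 0.04 tipz 55.0 backz 50.3 44.3
74 [-0.22  0.51 -0.34  2.4   2.64  0.47 -1.59] 0.17 0.05 tipz 54.7 backz 50.7 44.6
```

```bash
python3 - <<'E'
from piv import *
pc=np.array([0,-w/2,-29.1]);P=t0+M0@pc
M=ori_th(40);print(rows(P-M@pc,M,8,0))
# wire x positions near y=185
L=[77,115,150,187,222,258,295,330,367,405,441,480,517,553];Rr=[68,105,140,178,213,250,287,322,360,397,433,470,512,548]
for a,b_ in list(zip(L,Rr))[2:9]:
    r=a+(b_-a)*(335-35)/(440-35);print(plane("top",150+335/4,145+r/4,40).round(1))
E
```

```text
end q [ 0.55  0.88 -0.86  2.43  3.41  0.67 -1.98] margin,clr [ 0.14 42.25]
[{"translation": [0.05, -0.13, 0.06], "delta_rot": [0.039, 0.000, -0.027], "grip": 0}, {"translation": [0.05, -0.13, 0.07], "delta_rot": [0.039, 0.000, -0.027], "grip": 0}, {"translation": [0.05, -0.12, 0.07], "delta_rot": [0.039, 0.000, -0.027], "grip": 0}, {"translation": [0.06, -0.12, 0.08], "delta_rot": [0.039, 0.000, -0.027], "grip": 0}, {"translation": [0.06, -0.11, 0.08], "delta_rot": [0.039, 0.000, -0.027], "grip": 0}, {"translation": [0.06, -0.11, 0.09], "delta_rot": [0.039, 0.000, -0.027], "grip": 0}, {"translation": [0.07, -0.10, 0.09], "delta_rot": [0.039, 0.000, -0.027], "grip": 0}, {"translation": [0.07, -0.10, 0.10], "delta_rot": [0.039, 0.000, -0.027], "grip": 0}]
[ 0.55  0.88 -0.86  2.43  3.41  0.67 -1.98]
[594.5 183.8  40. ]
[573.5 183.7  40. ]
[554.1 183.6  40. ]
[533.9 183.5  40. ]
[513.5 183.4  40. ]
[494.4 183.3  40. ]
[473.9 183.2  40. ]
```

{"fn": "jog_arm", "kwargs": {
  "steps": [
    {"translation": [0.05,-0.13,0.06],"delta_rot": [0.039,0,-0.027],"grip": 0},
    {"translation": [0.05,-0.13,0.07],"delta_rot": [0.039,0,-0.027],"grip": 0},
    {"translation": [0.05,-0.12,0.07],"delta_rot": [0.039,0,-0.027],"grip": 0},
    {"translation": [0.06,-0.12,0.08],"delta_rot": [0.039,0,-0.027],"grip": 0},
    {"translation": [0.06,-0.11,0.08],"delta_rot": [0.039,0,-0.027],"grip": 0},
    {"translation": [0,0,0],"delta_rot": [0,0,0],"grip": 0}
  ]
}}

```text
time: 26.72
tcp_pos: [552.9, 211.8, 81.6]
orientation: [0.391, 2.253, 1.254]
wrist_force: [0.1, 1.0, -1.5]
opening: 42.3
```

```bash
python3 - <<'E'
from piv import *
st()
print(np.degrees(th0),"P now",(t0+M0@[0,-w/2,-29.1]).round(1))
p,_=get_image("scene");cv2.imwrite("pics/s16.png",cv2.resize(p[120:290,310:490,::-1],(635,600),interpolation=2))
E
```

```text
t 26.725 j [ 0.662  1.017 -0.916  2.423  3.549  0.679 -2.013] p [552.9 211.8  81.6] F [ 0.1  1.  -1.5] T [-0.89  0.77  0.01] open 42.3
x [-0.819  0.485 -0.305] y [-0.004  0.528  0.849] z [ 0.573  0.697 -0.431]
31.875097432572158 P now [536.3 180.4  76.2]
```

View pics/s16.png

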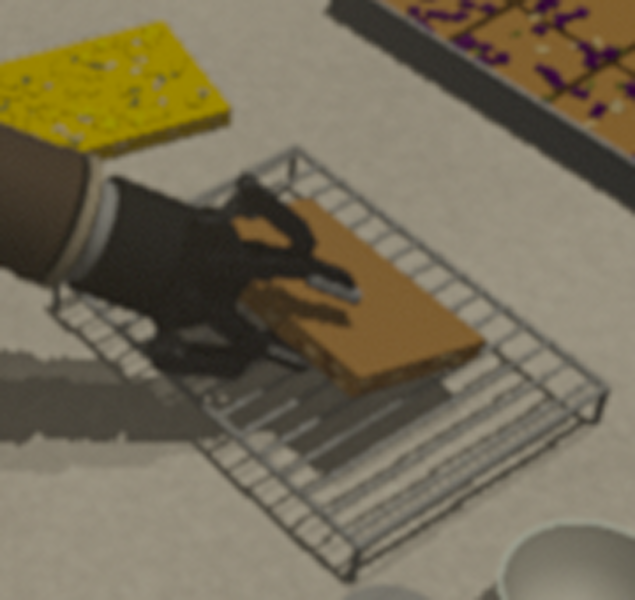

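The slab is still and the finger is pivoting under its near edge. I'll pivot a bit further, then draw the finger out as a wedge.

{"fn": "jog_arm", "kwargs": {
  "steps": [
    {"translation": [0.06,-0.11,0.09],"delta_rot": [0.036,0,-0.025],"grip": 0},
    {"translation": [0.07,-0.1,0.09],"delta_rot": [0.036,0,-0.025],"grip": 0},
    {"translation": [0.07,-0.1,0.1],"delta_rot": [0.036,0,-0.025],"grip": 0},
    {"translation": [0,0,0],"delta_rot": [0,0,0],"grip": 0}
  ]
}}

```text
time: 27.28
tcp_pos: [552.7, 211.0, 74.6]
orientation: [0.35, 2.322, 1.099]
wrist_force: [0.3, 0.1, -1.1]
opening: 42.8
```

```bash
python3 - <<'E'
from piv import *
st()
print(np.degrees(th0),"P now",(t0+M0@[0,-w/2,-29.1]).round(1),"tip",(t0+M0@[0,-w/2,-4]).round(1),"lowest",(t0+M0@[11,-w/2-14.5,-4]).round(1),(t0+M0@[-11,-w/2-14.5,-4]).round(1))
print("up",M0[2].round(3),"y",M0[1].round(3))
E
```

```text
t 27.275 j [ 0.555  0.9   -0.859  2.435  3.414  0.675 -1.978] p [552.7 211.   74.6] F [ 0.3  0.1 -1.1] T [-0.84  0.76 -0.  ] open 42.8
x [-0.819  0.445 -0.361] y [0.003 0.633 0.774] z [ 0.573  0.633 -0.52 ]
39.2749788532395 P now [536.  179.   73.2] tip [550.4 194.9  60.2] lowest [541.3 190.6  45. ] [559.4 180.8  52.9]
up [-0.361  0.774 -0.52 ] y [0.445 0.633 0.633]
```

{"fn": "jog_arm", "kwargs": {
  "steps": [
    {"translation": [-0.09,-0.13,-0.13],"delta_rot": [0,0,0],"grip": 0},
    {"translation": [-0.09,-0.13,-0.13],"delta_rot": [0,0,0],"grip": 0},
    {"translation": [-0.09,-0.13,-0.13],"delta_rot": [0,0,0],"grip": 0},
    {"translation": [-0.09,-0.13,-0.13],"delta_rot": [0,0,0],"grip": 0},
    {"translation": [0,0,0],"delta_rot": [0,0,0],"grip": 0}
  ]
}}

```text
time: 27.9
tcp_pos: [552.4, 200.8, 73.0]
orientation: [0.357, 2.322, 1.103]
wrist_force: [0.1, -0.0, -1.2]
opening: 42.8
```

```bash
python3 - <<'E'
from piv import *
st()
print(np.degrees(th0),"P now",(t0+M0@[0,-w/2,-29.1]).round(1),"tip",(t0+M0@[0,-w/2,-4]).round(1),"lowest",(t0+M0@[11,-w/2-14.5,-4]).round(1))
p,_=get_image("scene");cv2.imwrite("pics/s17.png",cv2.resize(p[120:290,310:490,::-1],(635,600),interpolation=2))
p,_=get_image("top");cv2.imwrite("pics/t17.png",cv2.resize(p[140:300,140:300,::-1],(600,600),interpolation=2))
E
```

```text
t 27.9 j [ 0.588  0.908 -0.863  2.433  3.44   0.658 -1.982] p [552.4 200.8  73. ] F [ 0.1 -0.  -1.2] T [-0.85  0.74  0.03] open 42.8
x [-0.819  0.449 -0.357] y [0.007 0.63  0.776] z [ 0.573  0.634 -0.52 ]
39.065842883539986 P now [535.6 168.8  71.5] tip [550.  184.7  58.5] lowest [540.9 180.5  43.3]
```

View pics/s17.png

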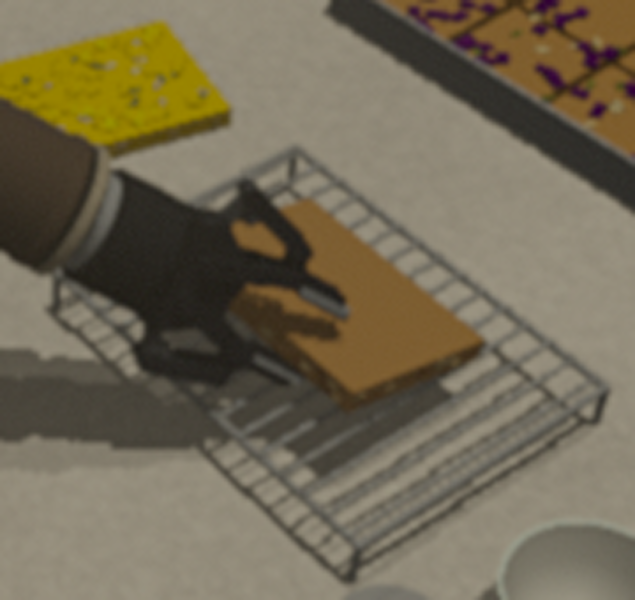

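View pics/t17.png

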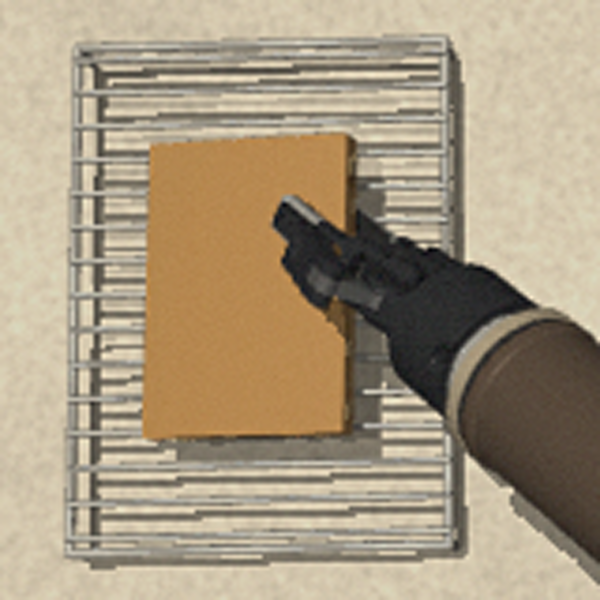

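The near edge is coming down smoothly along the wedge. I'll lower it straight down, watching the force.

{"fn": "jog_arm", "kwargs": {
  "steps": [
    {"translation": [0.04,-0.08,0.05],"delta_rot": [0,0,0],"grip": 0},
    {"translation": [0.04,-0.08,0.05],"delta_rot": [0,0,0],"grip": 0},
    {"translation": [0.04,-0.08,0.05],"delta_rot": [0,0,0],"grip": 0},
    {"translation": [0.04,-0.08,0.05],"delta_rot": [0,0,0],"grip": 0},
    {"translation": [0,0,0],"delta_rot": [0,0,0],"grip": 0}
  ]
}}

```text
time: 28.62
tcp_pos: [552.8, 200.9, 68.8]
orientation: [0.356, 2.321, 1.102]
wrist_force: [-0.2, -0.7, -1.3]
opening: 42.7
```

```bash
python3 - <<'E'
from piv import *
st()
print(np.degrees(th0),"P now",(t0+M0@[0,-w/2,-29.1]).round(1),"tip",(t0+M0@[0,-w/2,-4]).round(1),"lowest",(t0+M0@[11,-w/2-14.5,-4]).round(1))
E
```

```text
t 28.625 j [ 0.582  0.918 -0.855  2.433  3.441  0.668 -1.975] p [552.8 200.9  68.8] F [-0.2 -0.7 -1.3] T [-0.91  0.71 -0.15] open 42.7
x [-0.819  0.449 -0.358] y [0.007 0.631 0.776] z [ 0.574  0.633 -0.519]
39.090957979136164 P now [535.9 169.   67.4] tip [550.3 184.9  54.4] lowest [541.2 180.7  39.2]
```

{"fn": "jog_arm", "kwargs": {
  "steps": [
    {"translation": [0.04,-0.08,0.05],"delta_rot": [0,0,0],"grip": 0},
    {"translation": [0.04,-0.08,0.05],"delta_rot": [0,0,0],"grip": 0},
    {"translation": [0,0,0],"delta_rot": [0,0,0],"grip": 0}
  ]
}}

```text
time: 29.0
tcp_pos: [552.7, 200.8, 66.7]
orientation: [0.356, 2.321, 1.102]
wrist_force: [0.5, -0.9, -2.0]
opening: 42.7
```

```bash
python3 - <<'E'
from piv import *
st()
print("tip",(t0+M0@[0,-w/2,-4]).round(1),"lowest",(t0+M0@[11,-w/2-14.5,-4]).round(1))
p,_=get_image("scene");cv2.imwrite("pics/s18.png",cv2.resize(p[160:250,340:460,::-1],(800,600),interpolation=2))
E
```

```text
t 29.0 j [ 0.58   0.923 -0.852  2.433  3.442  0.672 -1.972] p [552.7 200.8  66.7] F [ 0.5 -0.9 -2. ] T [-0.89  0.71 -0.13] open 42.7
x [-0.819  0.449 -0.358] y [0.007 0.631 0.776] z [ 0.574  0.633 -0.519]
tip [550.2 184.9  52.2] lowest [541.1 180.7  37. ]
```

View pics/s18.png

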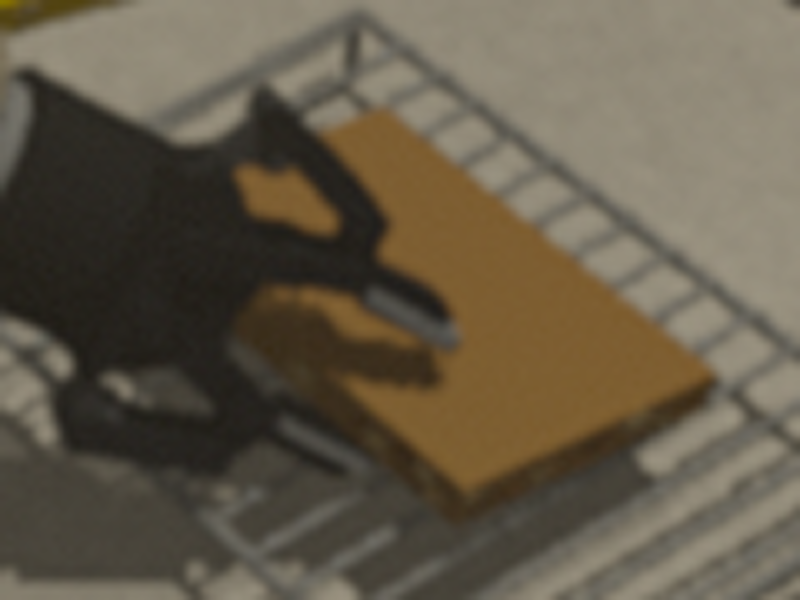

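{"fn": "jog_arm", "kwargs": {
  "steps": [
    {"translation": [0.04,-0.08,0.05],"delta_rot": [0,0,0],"grip": 0},
    {"translation": [0.04,-0.08,0.05],"delta_rot": [0,0,0],"grip": 0},
    {"translation": [0.04,-0.08,0.05],"delta_rot": [0,0,0],"grip": 0},
    {"translation": [0,0,0],"delta_rot": [0,0,0],"grip": 0}
  ]
}}

```text
time: 29.55
tcp_pos: [552.6, 200.8, 63.4]
orientation: [0.356, 2.321, 1.102]
wrist_force: [0.5, -1.1, -0.5]
opening: 42.9
```

```bash
python3 - <<'E'
from piv import *
st()
print("tip",(t0+M0@[0,-w/2,-4]).round(1),"lowest",(t0+M0@[11,-w/2-14.5,-4]).round(1))
E
```

```text
t 29.55 j [ 0.577  0.931 -0.846  2.433  3.443  0.679 -1.966] p [552.6 200.8  63.4] F [ 0.5 -1.1 -0.5] T [-0.97  0.68 -0.2 ] open 42.9
x [-0.819  0.449 -0.358] y [0.007 0.631 0.776] z [ 0.574  0.633 -0.519]
tip [550.1 184.8  48.8] lowest [541.  180.6  33.7]
```

{"fn": "jog_arm", "kwargs": {
  "steps": [
    {"translation": [-0.06,-0.1,-0.1],"delta_rot": [0,0,0],"grip": 0},
    {"translation": [-0.06,-0.1,-0.1],"delta_rot": [0,0,0],"grip": 0},
    {"translation": [0,0,0],"delta_rot": [0,0,0],"grip": 0}
  ]
}}

```text
time: 29.92
tcp_pos: [552.0, 197.9, 63.4]
orientation: [0.355, 2.322, 1.103]
wrist_force: [0.4, 0.1, -0.7]
opening: 43.0
```

```bash
python3 - <<'E'
from piv import *
st()
print("tip",(t0+M0@[0,-w/2,-4]).round(1))
p,_=get_image("scene");cv2.imwrite("pics/s19.png",cv2.resize(p[160:250,340:460,::-1],(800,600),interpolation=2))
E
```

```text
t 29.925 j [ 0.587  0.932 -0.848  2.433  3.452  0.673 -1.968] p [552.  197.9  63.4] F [ 0.4  0.1 -0.7] T [-0.87  0.71 -0.11] open 43.0
x [-0.819  0.448 -0.358] y [0.006 0.63  0.776] z [ 0.573  0.634 -0.519]
tip [549.6 181.8  48.8]
```

View pics/s19.png

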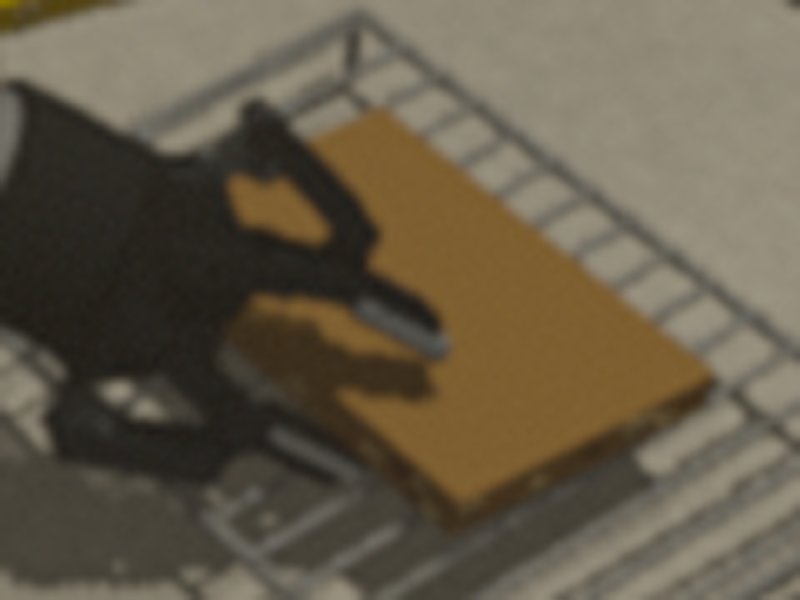

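{"fn": "jog_arm", "kwargs": {
  "steps": [
    {"translation": [0.04,-0.08,0.05],"delta_rot": [0,0,0],"grip": 0},
    {"translation": [0.04,-0.08,0.05],"delta_rot": [0,0,0],"grip": 0},
    {"translation": [0,0,0],"delta_rot": [0,0,0],"grip": 0}
  ]
}}

```text
time: 30.35
tcp_pos: [552.1, 197.7, 61.2]
orientation: [0.356, 2.321, 1.102]
wrist_force: [0.1, -0.8, -0.9]
opening: 42.7
```

```bash
python3 - <<'E'
from piv import *
st()
print("tip",(t0+M0@[0,-w/2,-4]).round(1))
E
```

```text
t 30.35 j [ 0.585  0.937 -0.844  2.433  3.453  0.677 -1.964] p [552.1 197.7  61.2] F [ 0.1 -0.8 -0.9] T [-0.9   0.69 -0.11] open 42.7
x [-0.819  0.449 -0.358] y [0.006 0.63  0.776] z [ 0.574  0.633 -0.519]
tip [549.7 181.7  46.7]
```

{"fn": "jog_arm", "kwargs": {
  "steps": [
    {"translation": [0.04,-0.08,0.05],"delta_rot": [0,0,0],"grip": 0},
    {"translation": [0.04,-0.08,0.05],"delta_rot": [0,0,0],"grip": 0},
    {"translation": [0,0,0],"delta_rot": [0,0,0],"grip": 0}
  ]
}}

```text
time: 30.72
tcp_pos: [552.6, 197.9, 59.6]
orientation: [0.355, 2.32, 1.103]
wrist_force: [-0.3, -0.7, -0.7]
opening: 42.7
```

```bash
python3 - <<'E'
from piv import *
st()
print("tip",(t0+M0@[0,-w/2,-4]).round(1))
p,_=get_image("scene");cv2.imwrite("pics/s20.png",cv2.resize(p[160:250,340:460,::-1],(800,600),interpolation=2))
E
```

```text
t 30.725 j [ 0.583  0.942 -0.841  2.433  3.454  0.683 -1.96 ] p [552.6 197.9  59.6] F [-0.3 -0.7 -0.7] T [-0.84  0.55 -0.14] open 42.7
x [-0.818  0.449 -0.359] y [0.005 0.63  0.777] z [ 0.575  0.634 -0.518]
tip [550.1 181.9  45.1]
```

View pics/s20.png

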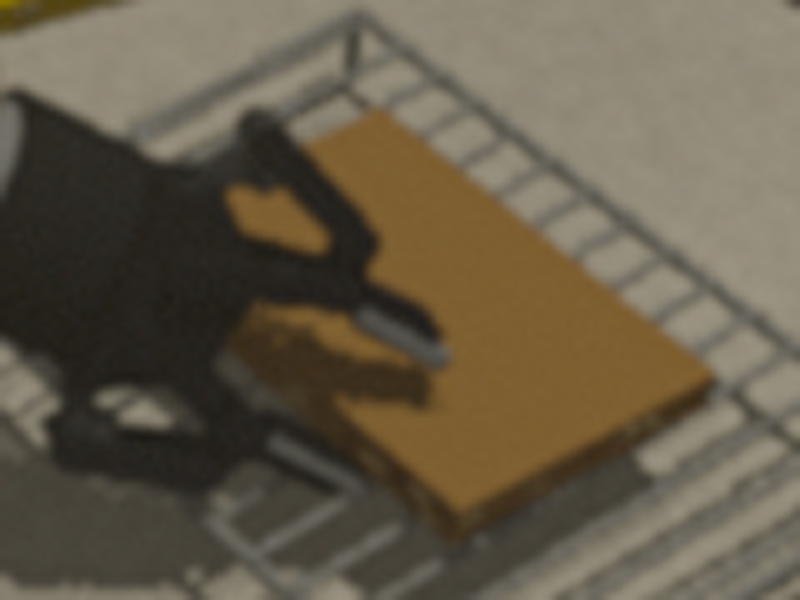

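{"fn": "jog_arm", "kwargs": {
  "steps": [
    {"translation": [-0.05,-0.06,-0.06],"delta_rot": [0,0,0],"grip": 0},
    {"translation": [-0.05,-0.06,-0.06],"delta_rot": [0,0,0],"grip": 0},
    {"translation": [-0.05,-0.06,-0.06],"delta_rot": [0,0,0],"grip": 0},
    {"translation": [0,0,0],"delta_rot": [0,0,0],"grip": 0}
  ]
}}

```text
time: 31.28
tcp_pos: [552.6, 195.3, 59.9]
orientation: [0.354, 2.32, 1.104]
wrist_force: [0.4, 0.0, -1.1]
opening: 42.8
```

```bash
python3 - <<'E'
from piv import *
st()
print("tip",(t0+M0@[0,-w/2,-4]).round(1))
p,_=get_image("scene");cv2.imwrite("pics/s21.png",cv2.resize(p[160:250,340:460,::-1],(800,600),interpolation=2))
E
```

```text
t 31.275 j [ 0.593  0.943 -0.843  2.432  3.463  0.675 -1.962] p [552.6 195.3  59.9] F [ 0.4  0.  -1.1] T [-0.69  0.51 -0.01] open 42.8
x [-0.819  0.448 -0.359] y [0.004 0.63  0.777] z [ 0.574  0.635 -0.518]
tip [550.2 179.3  45.4]
```

View pics/s21.png

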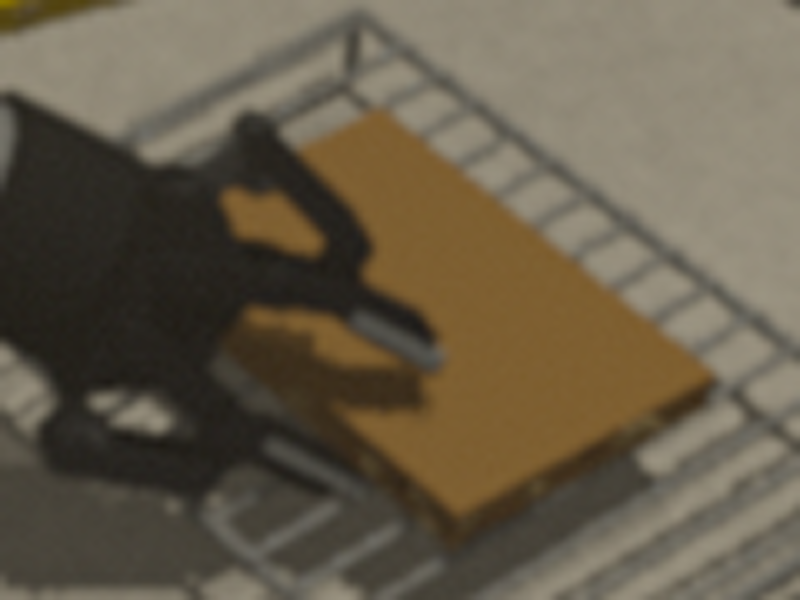

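{"fn": "jog_arm", "kwargs": {
  "steps": [
    {"translation": [-0.05,-0.06,-0.06],"delta_rot": [0,0,0],"grip": 0},
    {"translation": [-0.05,-0.06,-0.06],"delta_rot": [0,0,0],"grip": 0},
    {"translation": [-0.05,-0.06,-0.06],"delta_rot": [0,0,0],"grip": 0},
    {"translation": [0,0,0],"delta_rot": [0,0,0],"grip": 0}
  ]
}}

```text
time: 31.82
tcp_pos: [552.6, 192.2, 59.9]
orientation: [0.354, 2.32, 1.104]
wrist_force: [1.4, -0.9, -1.0]
opening: 42.9
```

```bash
python3 - <<'E'
from piv import *
st()
print("tip",(t0+M0@[0,-w/2,-4]).round(1))
p,_=get_image("scene");cv2.imwrite("pics/s22.png",cv2.resize(p[160:250,340:460,::-1],(800,600),interpolation=2))
p,dd=get_image("top");cv2.imwrite("pics/t22.png",cv2.resize(p[140:300,140:300,::-1],(600,600),interpolation=2))
for u,v in[(185,200),(185,230),(185,245),(205,245),(225,245),(230,185),(190,185)]:
    o,r=ray("top",u,v);print((u,v),(o+r*dd[v,u]).round(1))
E
```

```text
t 31.825 j [ 0.603  0.943 -0.844  2.43   3.471  0.668 -1.964] p [552.6 192.2  59.9] F [ 1.4 -0.9 -1. ] T [-0.67  0.6  -0.04] open 42.9
x [-0.819  0.448 -0.359] y [0.004 0.63  0.777] z [ 0.574  0.635 -0.518]
tip [550.3 176.1  45.3]
(185, 200) [550.  285.7  55.3]
(185, 230) [485.1 284.4  55.9]
(185, 245) [452.8 283.3  58. ]
(205, 245) [452.1 240.9  58.5]
(225, 245) [451.  198.1  62.4]
(230, 185) [580.  188.5  61.2]
(190, 185) [582.3 275.   57.2]
```

View pics/s22.png

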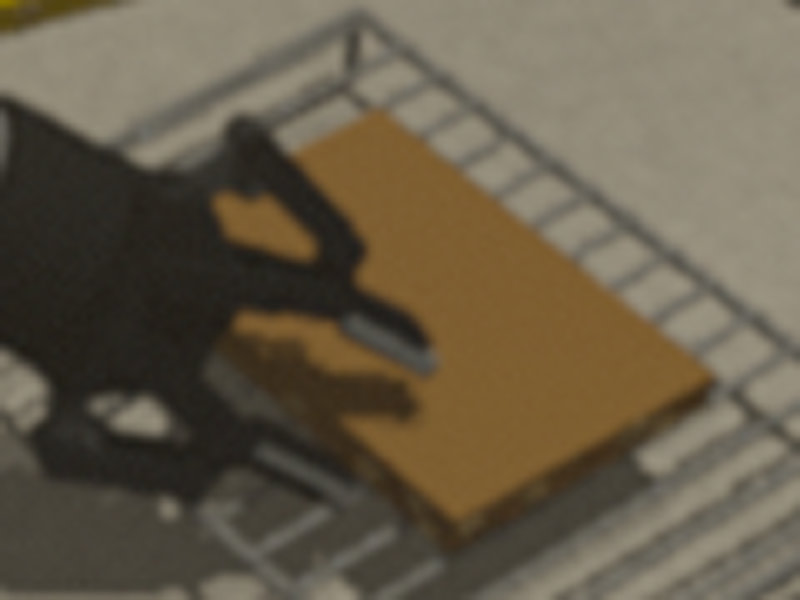

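Depth puts the slab about 3.5° from flat, so the near edge is only about 6 mm up. I'll finish drawing the finger out slowly.

{"fn": "jog_arm", "kwargs": {
  "steps": [
    {"translation": [-0.04,-0.06,-0.06],"delta_rot": [0,0,0],"grip": 0},
    {"translation": [-0.04,-0.06,-0.06],"delta_rot": [0,0,0],"grip": 0},
    {"translation": [-0.04,-0.06,-0.06],"delta_rot": [0,0,0],"grip": 0},
    {"translation": [0,0,0],"delta_rot": [0,0,0],"grip": 0}
  ]
}}

```text
time: 32.42
tcp_pos: [552.6, 189.3, 59.9]
orientation: [0.354, 2.32, 1.104]
wrist_force: [0.2, 0.6, -0.8]
opening: 42.9
```

```bash
cat > look.py <<'E'
from piv import *
import sys
n=sys.argv[1]
st()
print("tip",(t0+M0@[0,-w/2,-4]).round(1))
p,_=get_image("scene");cv2.imwrite(f"pics/s{n}.png",cv2.resize(p[160:250,340:460,::-1],(800,600),interpolation=2))
p,dd=get_image("top");cv2.imwrite(f"pics/t{n}.png",cv2.resize(p[140:300,140:300,::-1],(600,600),interpolation=2))
# plane of the slab top: tan pixels
m=(p[...,0]>p[...,2].astype(int)+50)&(dd>0);m[:,:175]=0;m[:,240:]=0;m[:165]=0;m[265:]=0
v,u=np.nonzero(m);o,_=ray("top",0,0);P=np.array([o+ray("top",a,b_)[1]*dd[b_,a] for a,b_ in zip(u[::7],v[::7])])
k=(P[:,2]>45)&(P[:,2]<110);P=P[k];c=np.linalg.lstsq(np.c_[P[:,:2]-P[:,:2].mean(0),np.ones(len(P))],P[:,2],rcond=None)[0]
print("n",len(P),"slope deg x,y",np.degrees(np.arctan(c[:2])).round(2),"z",c[2].round(1))
E
python3 look.py 23
```

```text
t 32.425 j [ 0.612  0.944 -0.845  2.43   3.48   0.662 -1.965] p [552.6 189.3  59.9] F [ 0.2  0.6 -0.8] T [-0.71  0.58 -0.05] open 42.9
x [-0.819  0.448 -0.359] y [0.004 0.63  0.777] z [ 0.574  0.635 -0.518]
tip [550.2 173.2  45.3]
n 584 slope deg x,y [-0.05 -0.81] z 57.6
```

View pics/s23.png

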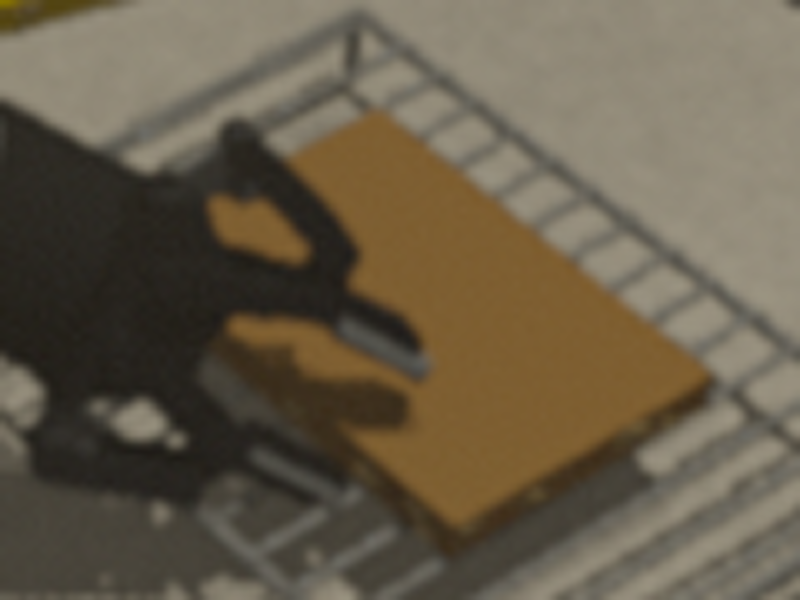

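The slab is within 0.8° of flat. I'll withdraw fully now.

{"fn": "jog_arm", "kwargs": {
  "steps": [
    {"translation": [-0.04,-0.06,-0.06],"delta_rot": [0,0,0],"grip": 0},
    {"translation": [-0.04,-0.06,-0.06],"delta_rot": [0,0,0],"grip": 0},
    {"translation": [-0.1,-0.12,-0.12],"delta_rot": [0,0,0],"grip": 0},
    {"translation": [-0.2,-0.25,-0.25],"delta_rot": [0,0,0],"grip": 0},
    {"translation": [-0.4,-0.5,-0.5],"delta_rot": [0,0,0],"grip": 0},
    {"translation": [-0.5,-0.5,-0.7],"delta_rot": [0,0,0],"grip": 0},
    {"translation": [-0.5,0,-0.8],"delta_rot": [0,0,0],"grip": 0}
  ]
}}

```text
time: 33.4
tcp_pos: [552.3, 154.2, 67.5]
orientation: [0.353, 2.321, 1.104]
wrist_force: [-0.3, -0.0, 0.9]
opening: 42.5
```

```bash
python3 look.py 24
```

```text
t 33.4 j [ 0.735  0.936 -0.878  2.414  3.576  0.565 -1.999] p [552.3 154.2  67.5] F [-0.3 -0.   0.9] T [-0.64  0.7   0.05] open 42.5
x [-0.82   0.447 -0.358] y [0.005 0.63  0.777] z [ 0.573  0.635 -0.518]
tip [549.9 138.2  53.1]
n 628 slope deg x,y [-0.11  0.03] z 56.8
```

View pics/s24.png

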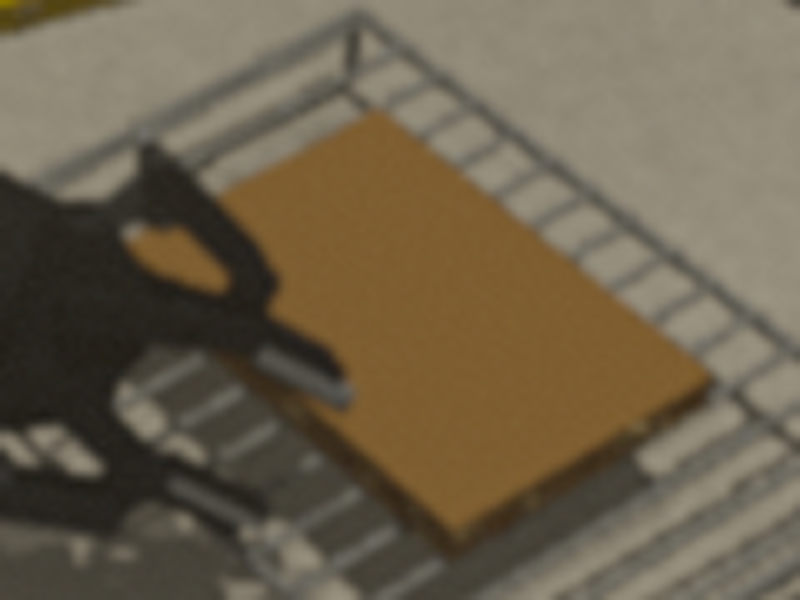

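{"fn": "jog_arm", "kwargs": {
  "steps": [
    {"translation": [-0.7,1.0,-1.6],"delta_rot": [0,0,0],"grip": 0},
    {"translation": [-1.0,2.0,-1.8],"delta_rot": [0,0,0],"grip": 0},
    {"translation": [-1.1,2.3,-1.6],"delta_rot": [0,0,0],"grip": 0},
    {"translation": [-1.1,2.3,-1.6],"delta_rot": [0,0,0],"grip": 0},
    {"translation": [-1.0,2.0,-1.5],"delta_rot": [0,0,0],"grip": 0},
    {"translation": [0,0,0],"delta_rot": [0,0,0],"grip": 0}
  ]
}}

```text
time: 34.25
tcp_pos: [546.0, 139.5, 205.0]
orientation: [0.356, 2.322, 1.099]
wrist_force: [-0.2, 0.5, -0.5]
opening: 42.8
```

```bash
python3 look.py 25; python3 - <<'E'
from h import *
p,_=get_image("scene");cv2.imwrite("pics/scene25.png",p[:,:,::-1])
p,_=get_image("top");cv2.imwrite("pics/top25.png",p[:,:,::-1])
E
```

```text
t 34.25 j [ 1.051  0.71  -1.264  2.359  3.698  0.213 -2.325] p [546.  139.5 205. ] F [-0.2  0.5 -0.5] T [-0.68  0.63 -0.06] open 42.8
x [-0.819  0.448 -0.359] y [0.007 0.632 0.775] z [ 0.574  0.632 -0.521]
tip [543.6 123.4 190.5]
n 625 slope deg x,y [-0.18  0.12] z 56.9
```

View pics/t25.png

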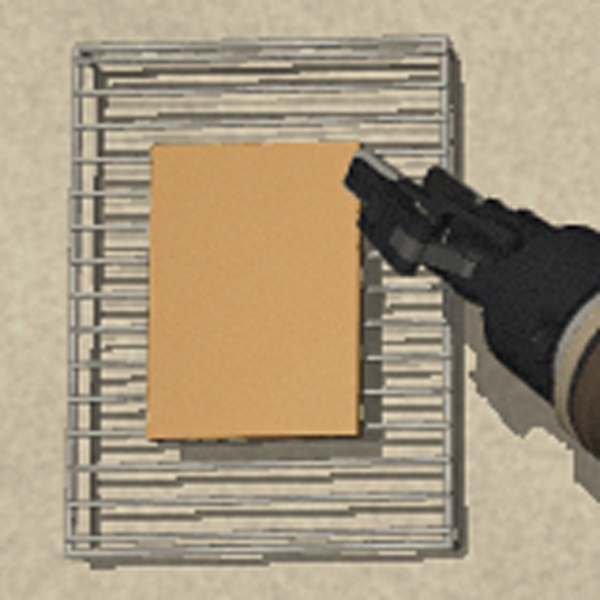

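View pics/scene25.png

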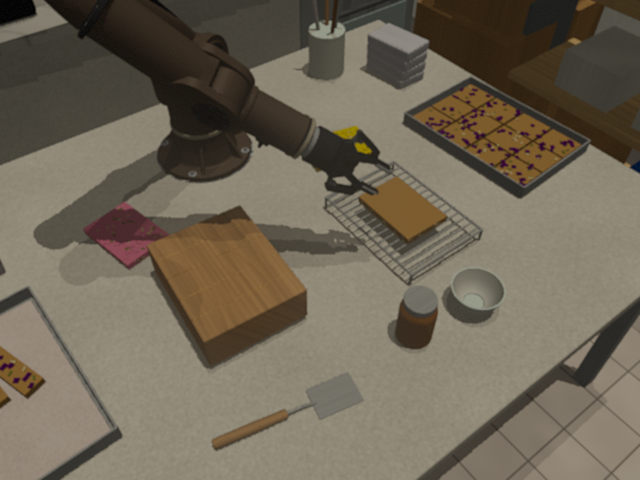

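```bash
python3 - <<'E'
from h import *
np.set_printoptions(precision=1,suppress=True)
X=np.array([plane("top",a/3.75+140,b/3.75+140,58) for a,b in[(152,145),(363,142),(360,437),(148,438)]])
v=(X[0]-X[3])+(X[1]-X[2]);print(X.mean(0),np.degrees(np.arctan2(v[1],v[0])))
Y=np.array([plane("top",a/3.75+140,b/3.75+140,40) for a,b in[(77,47),(447,38),(452,549),(69,554)]])
v=(Y[0]-Y[3])+(Y[1]-Y[2]);print(Y.mean(0),np.degrees(np.arctan2(v[1],v[0])))
a=cv2.imread("pics/top0.png").astype(int);b=cv2.imread("pics/top25.png").astype(int)
D=abs(a-b).max(2)
for n,(x0,y0,x1,y1) in dict(bowl=(195,70,255,130),jar=(270,75,320,130),spatula=(360,85,495,135)).items():print(n,(D[y0:y1,x0:x1]>40).sum())
E
```

```text
[511.8 235.   58. ] -0.008269054615782047
[512.7 235.4  40. ] 0.47561056496614484
bowl 0
jar 0
spatula 0
```

The slab lies flat within 1 mm of the rack's centre and 0.5° off square, and the jar, bowl and spatula haven't moved. Handing in.

```bash
python3 -c "
from station import *
print(close_job())"
```

```text
the job is handed in; nothing more can be done
None
```

I turned the slab over and laid it petal side down, flat in the middle of the rack. I handed it in at about 34.5 s of the 72 s allowed; no verdict came back.

**How it went:**
- **Slide:** I pushed the slab with the open fingers until it hung about 45 mm over the block's rack-side edge.
- **Grip and turn:** I gripped the overhang from above and below, lifted it clear and turned it over in the air.
- **Laying down:** I set the far edge on the rack at an 18° tilt and opened the jaws while the lower finger held up the near edge. I then drew that finger out slowly, so the near edge came down bit by bit. The slab was within 0.8° of flat (near edge under 2 mm up) just before the finger left it.

**Last checks:**
- **Position:** The slab's centre is at (512, 235) and the rack's is at (513, 235). It is about 0.5° off square, with its long side along the rack's long side.
- **Flatness:** It sits within 0.2° of level, plain side up, with its top at about 57 mm.
- **Other objects:** The jar, bowl and spatula show no change in the top image compared with the start.
- **Robot:** The gripper is clear of everything. Forces stayed at a few newtons in every reading I took.

**Disagreements and a close margin:**
- My first two-view height estimates came out 4 to 9 mm lower than the heights given in the task. The depth readings of the block and slab agreed with the task, so I used the given heights.
- Joint 3 ended close to its limit, at -1.264 against -1.27, without passing it.

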